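# Ready the paint filling stand

### The arm

A 6-joint arm with a two-finger parallel gripper is mounted at the origin on the work surface. World frame = base frame: x ahead of the robot, y to its left, z up, the work surface at z = 0. Lengths are in m, angles in rad, forces in N, time in s.
With the tool pointing down it reaches from about 0.425 to 0.925 m from the base axis. Payload 12.5 kg.
Tool frame: the origin (TCP) lies on the centre line of the jaws, within the pads' length; the fingertips stand ahead of it and the grasp point (between the pads) lies 5 mm behind it (env.tip_reach is the x of the fingertips in the tool frame, in m); x points along the fingers, y is the direction in which the jaws open and shut, and the axes are right-handed (so a half turn about x gives the same grasp; the last joint's range is limited). The gripper opens to 85 mm and grips with 20 to 120 N. Pads are 22 mm wide; open, the fingers measure 114 mm over their backs; the gripper's body (76 mm by 85 mm) begins 54 mm behind the grasp point. The pads swing forward as they close: fully open they stand 13 mm farther back than shut.
Start: joints at [1.235, 0.491, 1.559, -0, 1.092, -0.106], TCP at [0.142, 0.609, 0.245] pointing down, gripper open.
Joint ranges: [-3.1, 3.1], [-0.84, 2.19], [0.05, 2.79], [-1.13, 4.28], [0.06, 2.93], [-2.69, 2.69]. Speed limits (rad/s): [2.22, 2.22, 2.79, 3.14, 3.14, 3.14].

### API

Orientations are given as a rotation vector (axis times angle).
In Python, from plant import env gives the robot as it stands. The module is installed in compiled form; this text tells all that it offers.
- The arm moves only by the tool drive_tool, never from a script. Its argument "series" is a list of rows, each an object of numbers: "claw": the opening in per cent of the stroke, from 0 (shut) to 100 (fully open); "dx", "dy", "dz": the shift along the tool's x, y, z in mm; "rx", "ry", "rz": the turn, a rotation vector about the tool's x, y, z in rad. A call has 1 to 20 rows; each row shifts and turns the commanded pose from where the row before left it, along the tool's axes as they then stand; what a row does not reach is not made up. A row lasts 1/12 s, in which the tool goes at most 41.7 mm and 7.16 degrees, less where a joint would pass 70% of its speed; a pose out of reach is approached as far as the arm can. A call with a gripper value outside its range is refused whole. The fingers move at their own pace and stop on an object; "squeeze" is the grip in N (left out, the last holds). Time passes only in rows, so rows that do not move let the fingers close. It gives the time, the measured TCP pose, the force and the opening at its end, in the units of the state.
- env.sense(): the state, without advancing time (a new reading comes with each control period).
- env.snapshot(name): name is "side" or "top" or "wrist"; returns (picture, depth): 480x640x3 uint8, red, green, blue; 480x640 float32, m along the optical axis (not along the pixel's ray), 0 where there is no reading.
- env.camera_info(name): a dict with "camera_matrix" (3x3 intrinsics, pixels), "R" (3x3) and "t" (3): a world point X has camera coordinates R X + t. Camera axes: x right, y down, z forward; pixel columns grow to the right and rows downward; lengths in m; the calibration is good to about 2 mm. A picture is of the moment at which its call begins: read the wrist's pose just before it. camera_info takes no time and is no camera call; for the wrist camera it gives the pose at the moment of the call.
- env.finish_job(): hands the job in, once; it reports no verdict.
The state is a dict: "clock": time; "joint_pos": joint angles; "joint_velocities": joint speeds; "joint_efforts": joint torques, N m; "ee_pos": TCP position; "orientation": TCP orientation; "wrist_force": force on the tool from outside, world axes, zero at the start; "moment": the same for the moment, N m; "gripper_width": finger opening in m.
Only numpy, scipy, OpenCV 4.12 (cv2) and the standard library are available. Lean on these libraries where they do the work, as an engineer would, in place of code of your own. Each camera call takes 0.05 s, during which the arm holds its last target.

### The job

Get the paint filling stand ready: lift the dust plug out of the clamped port and stand it upright on its foot on the plywood pad, then lower the brass elbow spout into the port with its spout pointing away from the port's pointer, screw it in clockwise about half a turn until it goes firm with its flange down on the rim, and stop with the spout straight over the pointer. Also stand every tipped paint bottle upright on the cork lane beside the bottles already there, so that every bottle stands steady on the cork, and leave the water pot, brush tin and plywood box where they are.

Things in the scene. Friction and masses are not known exactly. Their poses are not given: they have to be found in the camera images.
- port_mouth (a point): centre of the mouth of the clamped female fitting, at its rim, 75 mm above the table; fixed. Eight-sided steel body about 87 mm across between two green jaws on a dark base plate; open threaded bore, 38 mm across the thread crests and the guide bore below, 55 mm across the grooves. z is up, x points along the pointer finger.
- pointer_end (a point): end of the port's steel pointer finger, which sticks out sideways just below the rim, 88 mm from the bore's axis along port_mouth's x (10 mm wide). The finished spout lies straight above it.
- port: the same clamped fitting, origin at its foot on the bore's axis, x along the pointer. Right-handed two-start thread, lead 26 mm per turn. The elbow lowered in rests 5 to 17 mm above its seat. Lowered with the spout within 80 degrees of opposite the pointer, it screws clockwise, going firm from 12 degrees before the pointer; lowered within 90 degrees of the pointer it ends half a turn wrong.
- elbow_seat (a point): the loose brass elbow spout, 0.3 kg: centre of the underside of its round flange (72 mm across, 8 mm thick). z up its axis, x along the spout. Below: a shank 33 mm across, 48 mm long, tapering to 18 mm over the last 18 mm, and two 7 mm round lugs 17 mm below the flange, reaching 25 mm from the axis along x and -x. Starts upright in the holder. Fully home, it lies at port_mouth.
- holder: fixed plywood holder, 84 mm square and 55 mm high with a 60 mm square hole; origin at the centre of its underside. The elbow's flange rests on its top at the start, the shank in the hole.
- elbow_head (a point): centre of the square grip head on top of the elbow: 32 x 32 mm, 36 mm high, flat sides square to the elbow's x and y, its centre 58 mm above the flange's underside on the axis (the head spans 40 to 76 mm). Between flange and head is a round hub 36 mm across.
- spout_tip (a point): centre of the open end of the elbow's horizontal spout (18 mm thick with barbs 24 mm across), 100 mm from the elbow's axis along its x and 25 mm above the flange's underside.
- plug_knob (a point): grey plastic dust plug, 0.12 kg, that starts upright in the port's bore, its collar on the rim: centre of its round grip knob, 28 mm across, 45 mm high, on the axis. Below the knob a collar 64 mm across, 6 mm thick (underside 30 mm below this point), then a narrow round foot 28 mm across, 26 mm long; 77 mm tall in all. z along its axis, knob up.
- plug_foot (a point): centre of the flat underside of the plug's foot, 56 mm below plug_knob.
- pad_top (a point): centre of the top of the fixed plywood pad, 80 mm square, 6 mm thick, lying on the table beside the port; z up.
- lane_floor (a point): centre of the top of the bottle lane, a fixed cork strip 120 mm wide, 470 mm long and 4 mm thick, flat on the table; y runs along the lane, x across it (away from the robot), z up.
- bottle1_mid (a point): square white plastic paint bottle: body 44 x 44 mm, 92 mm high, then shoulder and round grey cap 26 mm across; 120 mm tall, 0.2 kg. Point on its axis half-way up (60 mm from base); z points base to cap, x and y square to the flat sides. Lies tipped on a flat side on the table in front of the lane at the start, cap roughly towards the robot (up to 0.4 rad either side); may be absent.
- bottle2_mid (a point): square white plastic paint bottle: body 44 x 44 mm, 92 mm high, then shoulder and round grey cap 26 mm across; 120 mm tall, 0.2 kg. Point on its axis half-way up (60 mm from base); z points base to cap, x and y square to the flat sides. Lies tipped on a flat side on the table in front of the lane at the start, cap roughly towards the robot (up to 0.4 rad either side); may be absent.
- bottle3_mid (a point): square white plastic paint bottle: body 44 x 44 mm, 92 mm high, then shoulder and round grey cap 26 mm across; 120 mm tall, 0.2 kg. Point on its axis half-way up (60 mm from base); z points base to cap, x and y square to the flat sides. Lies tipped on a flat side on the table in front of the lane at the start, cap roughly towards the robot (up to 0.4 rad either side); may be absent.
- neighbour1_mid (a point): square white plastic paint bottle: body 44 x 44 mm, 92 mm high, then shoulder and round grey cap 26 mm across; 120 mm tall, 0.2 kg. Point on its axis half-way up (60 mm from base); z points base to cap, x and y square to the flat sides. Stands on the lane at the start.
- neighbour2_mid (a point): square white plastic paint bottle: body 44 x 44 mm, 92 mm high, then shoulder and round grey cap 26 mm across; 120 mm tall, 0.2 kg. Point on its axis half-way up (60 mm from base); z points base to cap, x and y square to the flat sides. Stands on the lane at the start.
- water_pot: thick white stoneware water pot beyond the lane, 80 mm across, 85 mm high; origin at the centre of its underside. Leave alone.
- brush_tin: steel tin with brushes beyond the pad, 80 mm across, 110 mm high (brushes to about 220 mm); origin at the centre of its underside. Leave alone.
- pencil_box: open plywood box beyond the lane, 100 x 170 x 45 mm; origin at the centre of its underside. Leave alone.
Things that resemble listed ones, but are neither listed nor needed, are in the scene too. What is shaped like the part that bears bottle3_mid but black or green is not meant.

How it is judged:
On the way, in this order (a step that is already met when the one before it is completed fails the run):
1. the elbow is upright in the mouth of the port, resting on the thread, not yet screwed home (z of elbow_seat in the frame of port_mouth between 0.0035 and 0.02 m and horizontal distance between elbow_seat and port_mouth below 0.006 m and angle between elbow_seat's own z axis and vertical below 0.15 rad), for 0.1 s.
2. the elbow is screwed home with the spout over the pointer (z of elbow_seat in the frame of port_mouth below 0.003 m and horizontal distance between elbow_seat and port_mouth below 0.005 m and angle between elbow_seat's own z axis and vertical below 0.08 rad and x of spout_tip in the frame of port_mouth above 0.085 m and y of spout_tip in the frame of port_mouth between -0.018 and 0.018 m), for 0.2 s.
At the end, for the whole second after the job is handed in: plug upright and still on its foot, within 30 mm of the pad centre; elbow flange within 3 mm of the rim and 5 mm of the port axis, upright, spout end within 18 mm of the pointer line; every bottle upright (0.1 rad) and still on the lane, within 42 mm of its middle line (all of step 2 and horizontal distance between plug_foot and pad_top below 0.03 m and z of plug_foot in the frame of pad_top below 0.004 m and angle between plug_foot's own z axis and vertical below 0.08 rad and linear speed of each of plug, bottle1, bottle2, bottle3, neighbour1, neighbour2 below 0.02 m/s and angular speed of each of plug, bottle1, bottle2, bottle3, neighbour1, neighbour2 below 0.2 rad/s and angle between each of bottle1_mid, bottle2_mid, bottle3_mid, neighbour1_mid, neighbour2_mid's own z axis and vertical below 0.1 rad and x of bottle1_mid in the frame of lane_floor between -0.042 and 0.042 m and y of bottle1_mid in the frame of lane_floor between -0.235 and 0.235 m and z of bottle1_mid in the frame of lane_floor between 0.052 and 0.068 m and x of bottle2_mid in the frame of lane_floor between -0.042 and 0.042 m and y of bottle2_mid in the frame of lane_floor between -0.235 and 0.235 m and z of bottle2_mid in the frame of lane_floor between 0.052 and 0.068 m and x of bottle3_mid in the frame of lane_floor between -0.042 and 0.042 m and y of bottle3_mid in the frame of lane_floor between -0.235 and 0.235 m and z of bottle3_mid in the frame of lane_floor between 0.052 and 0.068 m and x of neighbour1_mid in the frame of lane_floor between -0.042 and 0.042 m and y of neighbour1_mid in the frame of lane_floor between -0.235 and 0.235 m and z of neighbour1_mid in the frame of lane_floor between 0.052 and 0.068 m and x of neighbour2_mid in the frame of lane_floor between -0.042 and 0.042 m and y of neighbour2_mid in the frame of lane_floor between -0.235 and 0.235 m and z of neighbour2_mid in the frame of lane_floor between 0.052 and 0.068 m); the robot touches nothing.
It fails at once if the white water pot is pushed more than 30 mm or tipped (distance of water_pot from where it was at the start of the episode above 0.03 m or angle between water_pot's own z axis and vertical above 0.4 rad).
It fails at once if the steel tin of brushes is pushed more than 30 mm or tipped (distance of brush_tin from where it was at the start of the episode above 0.03 m or angle between brush_tin's own z axis and vertical above 0.4 rad).
It fails at once if the open plywood box is pushed more than 30 mm or tipped (distance of pencil_box from where it was at the start of the episode above 0.03 m or angle between pencil_box's own z axis and vertical above 0.4 rad).
Of bottle1, bottle2, bottle3 only 2 to 3 are there at a start; the rules pass over those that are not, and their reading is None.
At some moment in a run one of bottle1, bottle2, bottle3 may be knocked a few centimetres aside while the robot is not near it.
It also fails if it takes over 210 s, if anything falls off the work surface, if the arm or the gripper's body presses on something with over 40 N, if the wrist force passes 120 N, or if a joint passes its speed limit or range.

## Working session

There is one attempt and no reset: what is moved stays moved. The work goes in short steps, Python scripts to look and compute and a tool call to move; the robot and the scene stay as the last step left them, time stands still between calls to the robot, and variables do not carry over. Pictures are saved under pics/ and viewed, and the job is handed in when it is done.

Besides the shell and the picture viewer there is one more tool, called after "Call:" as a command line: name --argument value ..., lists and objects as JSON in quotes. drive_tool: Moves the arm, as the interface text tells. Its arguments: {"type":"object","properties":{"series":{"type":"array","items":{"type":"object","properties":{"claw":{"type":"number"},"dx":{"type":"number"},"dy":{"type":"number"},"dz":{"type":"number"},"rx":{"type":"number"},"ry":{"type":"number"},"rz":{"type":"number"}}}},"squeeze":{"type":"number"}},"required":["series"]}

```bash
ls; mkdir -p pics
cat > h.py <<'E'
import numpy as np, cv2
from scipy.spatial.transform import Rotation as R
from plant import env
def snap(n,f):
    ci=env.camera_info(n); p,d=env.snapshot(n); cv2.imwrite('pics/'+f+'.png',p[:,:,::-1]); np.savez('pics/'+f+'.npz',p=p,d=d,K=ci['camera_matrix'],R=ci['R'],t=ci['t']); return p,d,ci
class V:
    def __init__(s,f):
        z=np.load('pics/'+f+'.npz'); s.p,s.d,s.K,s.R,s.t=[z[k] for k in 'pdKRt']
    def pt(s,u,v,dep=None):
        d=s.d[int(round(v)),int(round(u))] if dep is None else dep
        c=np.linalg.inv(s.K)@[u,v,1]*d; return s.R.T@(c-s.t)
    def atz(s,u,v,z):
        r=s.R.T@(np.linalg.inv(s.K)@[u,v,1]); o=-s.R.T@s.t; return o+r*(z-o[2])/r[2]
    def px(s,X):
        c=s.K@(s.R@np.array(X)+s.t); return c[:2]/c[2]
    def cloud(s):
        v,u=np.mgrid[0:480,0:640]; c=np.stack([u,v,np.ones_like(u)],-1)@np.linalg.inv(s.K).T*s.d[...,None]
        return (c-s.t)@s.R
    def crop(s,x0,y0,x1,y1,f,k=3): cv2.imwrite('pics/'+f+'.png',cv2.resize(s.p[y0:y1,x0:x1,::-1],None,fx=k,fy=k,interpolation=cv2.INTER_CUBIC))
def st():
    s=env.sense(); Rm=R.from_rotvec(s['orientation']).as_matrix()
    print('t',round(s['clock'],2),'p',np.round(s['ee_pos'],4),'F',np.round(s['wrist_force'],1),'w',round(s['gripper_width'],4),'q',np.round(s['joint_pos'],3)); print(np.round(Rm,3).tolist()); return s,Rm
E
python3 - <<'E'
from h import *
st(); print(env.tip_reach)
for n in ['top','side','wrist']:
    p,d,ci=snap(n,n+'0'); print(n,np.round(-np.array(ci['R']).T@ci['t'],3),np.round(ci['R'],2).tolist(),ci['camera_matrix'][0])
E
```

```text
pics
t 0.0 p [0.1423 0.6084 0.2447] F [0.6 0.2 0.4] w 0.0853 q [ 1.235  0.492  1.559  0.     1.092 -0.106]
[[-0.0, 0.228, 0.974], [-0.001, 0.974, -0.228], [-1.0, -0.001, -0.0]]
0.014
top [ 0.532 -0.073  1.356] [[-0.03, -1.0, 0.0], [-1.0, 0.03, -0.06], [0.06, -0.01, -1.0]] [507.87162883   0.         315.02131477]
side [ 1.153 -1.093  0.842] [[0.88, 0.48, -0.02], [0.25, -0.5, -0.83], [-0.41, 0.72, -0.56]] [489.27569736   0.         312.67559835]
wrist [0.07  0.625 0.375] [[0.23, 0.97, -0.0], [0.93, -0.22, 0.29], [0.28, -0.07, -0.96]] [392.06243185   0.         319.42336456]
```

View pics/top0.png

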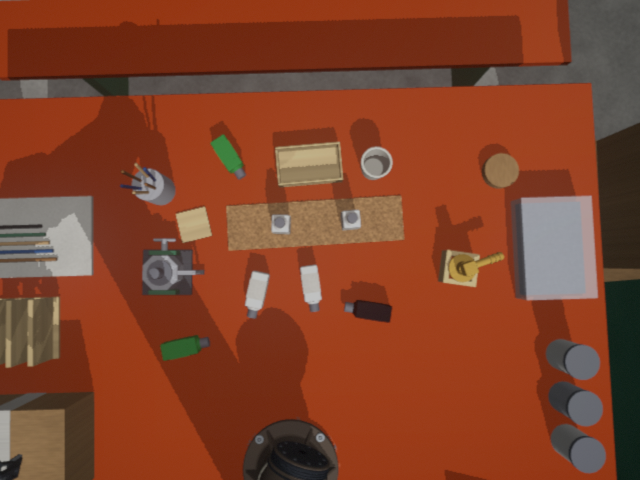

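View pics/side0.png

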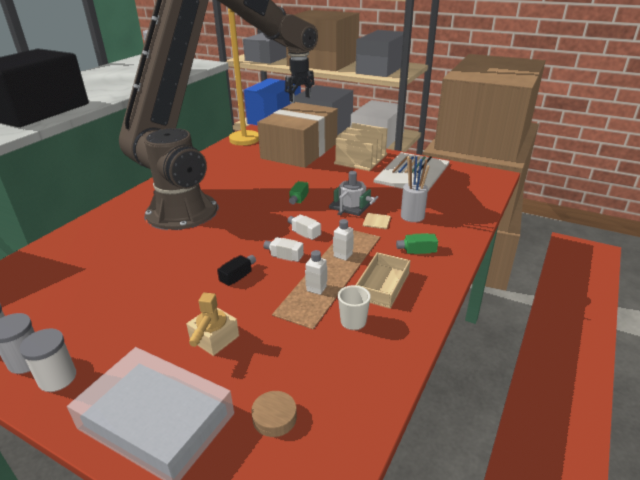

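View pics/wrist0.png

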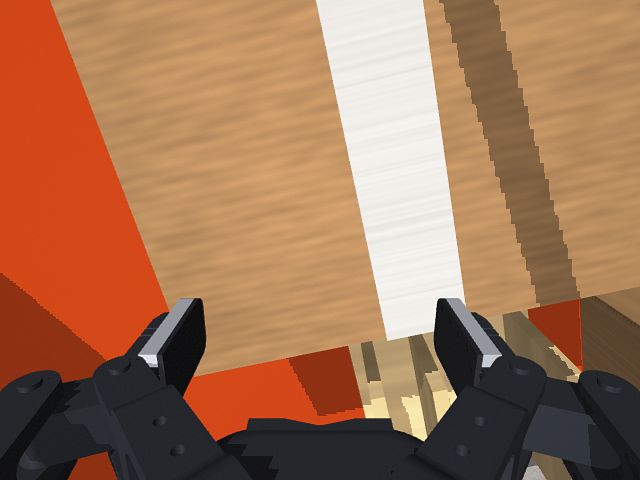

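The top view shows the elbow in its holder at (463,267) and the port with its plug at (160,271). Candidates for tipped bottles:
- White at (257,290) and (311,287). These are the ones meant.
- Black at (370,310), green at (183,347) and green at (228,155). These are decoys.

The neighbours stand at (280,224) and (351,219), and the pad is at (194,224). Next I'll look at close crops.

Run:
```python
from h import *
T=V('top0');S=V('side0')
a=lambda v,x0,y0,x1,y1,k:cv2.resize(v.p[y0:y1,x0:x1,::-1],None,fx=k,fy=k,interpolation=cv2.INTER_CUBIC)
im=np.vstack([np.hstack([a(T,120,190,220,310,4),a(T,430,235,530,305,4)[:280].repeat(1,0) if 0 else cv2.copyMakeBorder(a(T,430,235,530,305,4),0,200,0,0,0)])])
cv2.imwrite('pics/c1.png',im)
cv2.imwrite('pics/c2.png',np.hstack([a(S,315,150,435,240,4),cv2.copyMakeBorder(a(S,180,285,250,355,4),0,80,0,0,0)]))
T.crop(230,180,410,330,'c3',4)
```

```text
(no output)
```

View pics/c1.png

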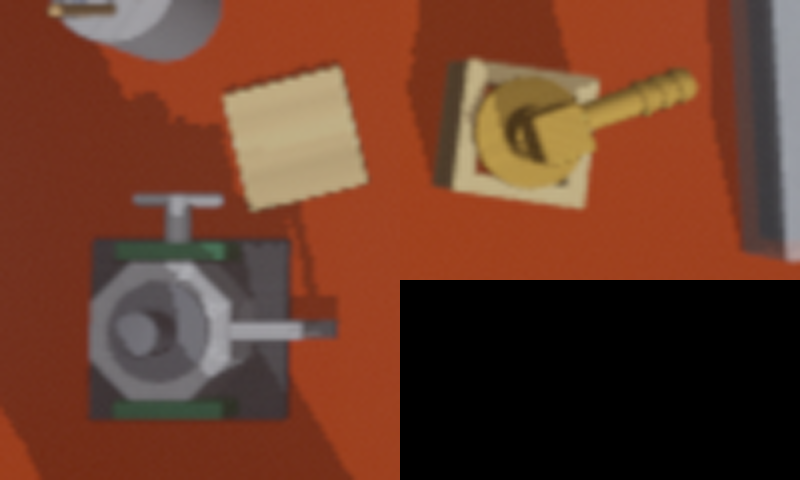

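View pics/c2.png

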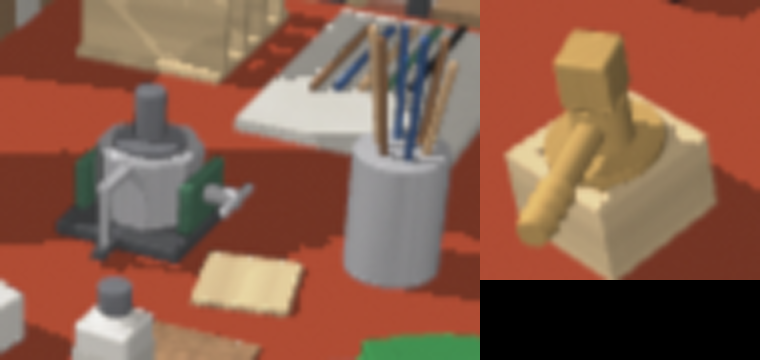

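View pics/c3.png

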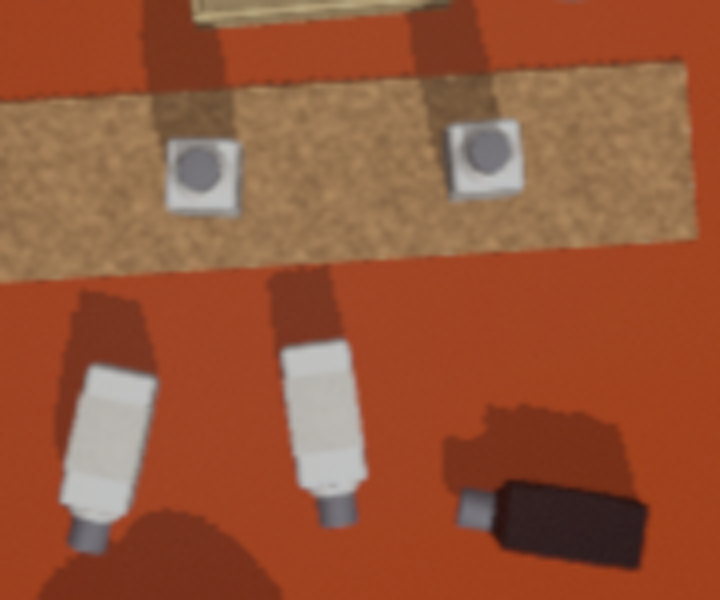

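Run:
```python
from h import *
T=V('top0'); C=T.cloud(); S=V('side0'); CS=S.cloud()
def box(u0,v0,u1,v1,z0,z1,n,M=C):
    P=M[v0:v1,u0:u1].reshape(-1,3); P=P[(P[:,2]>z0)&(P[:,2]<z1)]
    hull=P[:,:2].astype(np.float32); r=cv2.minAreaRect(hull); c=cv2.minEnclosingCircle(hull)
    print(n,len(P),'med',np.round(np.median(P,0),4),'rect',np.round(r[0],4),np.round(r[1],4),round(r[2],1),'circ',np.round(c[0],4),round(c[1],4))
box(140,250,185,295,.118,.135,'knobtop')
box(140,250,185,295,.07,.0775,'rim')
box(140,250,185,295,.078,.09,'collar')
box(185,260,215,280,.05,.08,'pointer')
box(440,245,520,300,.125,.135,'head')
box(440,245,520,300,.045,.058,'holder')
box(440,245,520,300,.059,.067,'flange')
box(470,245,520,300,.068,.1,'spout')
box(170,200,215,245,.003,.012,'pad')
box(225,190,410,255,.002,.007,'lane')
box(265,210,300,240,.085,.1,'n1'); box(265,210,300,240,.11,.13,'n1cap')
box(335,205,370,235,.085,.1,'n2'); box(335,205,370,235,.11,.13,'n2cap')
box(240,265,275,325,.034,.06,'bA'); box(295,260,325,320,.034,.06,'bB')
box(240,265,275,325,.015,.06,'bA'); box(295,260,325,320,.015,.06,'bB')
box(340,295,400,325,.03,.06,'black');box(160,335,212,362,.02,.06,'green');box(205,130,250,182,.02,.06,'green')
box(130,160,180,210,.1,.12,'tin');box(360,145,395,180,.08,.09,'pot');box(270,138,345,190,.04,.05,'box')
print(np.round([np.percentile(C[280,300:320,2],50),C[271,205],C[271,200],C[271,190]],3))
for p in [(195,271),(204,271)]: print(np.round(T.atz(*p,.065),4))
```

```text
knobtop 104 med [0.5186 0.3119 0.1245] rect [0.5186 0.3121] [0.0255 0.0241] 87.5 circ [0.5184 0.3126] 0.0139
rim 498 med [0.5209 0.3032 0.0742] rect [0.5186 0.3121] [0.0873 0.0883] 44.6 circ [0.519  0.3057] 0.0536
collar 320 med [0.5169 0.306  0.0805] rect [0.5179 0.3091] [0.0675 0.0855] 16.7 circ [0.5201 0.3102] 0.0433
pointer 47 med [0.5172 0.2371 0.0706] rect [0.5165 0.2387] [0.0274 0.0076] 88.3 circ [0.5142 0.2388] 0.0138
head 164 med [ 0.5082 -0.4527  0.1286] rect [ 0.5078 -0.453 ] [0.0318 0.0323] 17.3 circ [ 0.5074 -0.453 ] 0.0208
holder 472 med [ 0.501  -0.4369  0.0533] rect [ 0.5072 -0.4523] [0.0857 0.0839] 80.2 circ [ 0.5074 -0.4512] 0.0581
flange 271 med [ 0.5106 -0.4418  0.0617] rect [ 0.5064 -0.4515] [0.0711 0.0734] 75.5 circ [ 0.5015 -0.4501] 0.0426
spout 227 med [ 0.5277 -0.5165  0.0858] rect [ 0.5207 -0.5046] [0.03   0.0947] 29.7 circ [ 0.5146 -0.5081] 0.0481
pad 782 med [0.645  0.2437 0.0056] rect [0.6501 0.2478] [0.1177 0.1178] 88.2 circ [0.6497 0.2478] 0.082
lane 4128 med [ 0.6384 -0.0749  0.0037] rect [ 0.6406 -0.0864] [0.4937 0.1718] 88.3 circ [ 0.6487 -0.0867] 0.
[... 1204 characters left out ...]
[0.737  0.3246 0.1093] rect [0.7364 0.3295] [0.076  0.0799] 12.0 circ [0.738  0.3298] 0.0407
pot 192 med [ 0.7825 -0.2432  0.0835] rect [ 0.7818 -0.2418] [0.0768 0.0774] 87.5 circ [ 0.7817 -0.2413] 0.0398
box 358 med [ 0.7882 -0.0709  0.0437] rect [ 0.7917 -0.07  ] [0.1009 0.1699] 3.2 circ [ 0.7922 -0.0707] 0.0974Traceback (most recent call last):
  File "<stdin>", line 23, in <module>
    return _wrapfunc(a, 'round', decimals=decimals, out=out)
    return _wrapit(obj, method, *args, **kwds)
    conv = _array_converter(obj)
ValueError: setting an array element with a sequence. The requested array has an inhomogeneous shape after 1 dimensions. The detected shape was (4,) + inhomogeneous part.
```

The pointer is the thin finger towards image right at (200,271). The bar at (165,240) is the vice T-handle, so the pointer lies along world -y. I'll write a move helper and go to the plug first.

```bash
cat >> h.py <<'E'
def go(x,y,z,yaw=None):
    s,M=st(); p=np.array(s['ee_pos']); d=M.T@(np.array([x,y,z])-p)*1000
    cy=np.degrees(np.arctan2(M[1,1],M[0,1])); tilt=M.T@[0,0,-1]
    print('yaw',round(cy,2),'shift tool mm',np.round(d,1),'len',round(np.linalg.norm(d)),'tilt fix ry,rz', np.round([-tilt[2],tilt[1]],4))
    if yaw is not None: 
        r=(cy-yaw+180)%360-180; print('rx deg',round(r,1),'rad',round(np.radians(r),3))
E
python3 - <<'E'
from h import *
T=V('top0')
for u,v in [(222,95),(342,65),(368,183),(250,212)]: print(np.round(T.atz(u/4+120-.4,v/4+190-.4,.006),4))
for u,v in [(0,0)]: pass
C=T.cloud();P=C[190:255,222:410]; im=T.p[190:255,222:410].astype(int)
m=(abs(P[...,2]-.004)<.003)&(im[...,1]>60)&(im[...,0]<200); pts=P[m][:,:2].astype(np.float32); print(cv2.minAreaRect(pts))
go(.5186,.3121,.2)
E
```

```text
[0.6742 0.2914 0.006 ]
[0.6919 0.2111 0.006 ]
[0.6126 0.1951 0.006 ]
[0.5956 0.2737 0.006 ]
((0.6407978534698486, -0.08246269822120667), (0.5022110342979431, 0.1718941032886505), 88.33734893798828)
t 0.15 p [0.1423 0.6085 0.2449] F [0.1 0.4 0.1] w 0.0853 q [ 1.235  0.491  1.559  0.     1.092 -0.106]
[[-0.0, 0.228, 0.974], [-0.001, 0.974, -0.228], [-1.0, -0.001, -0.0]]
yaw 76.83 shift tool mm [  45.  -202.8  433.9] len 481 tilt fix ry,rz [-0.0001  0.0008]
```

Call:
drive_tool --series '[{"dy": -10.14,"dz": 21.7},{"dy": -10.14,"dz": 21.7},{"dy": -10.14,"dz": 21.7},{"dy": -10.14,"dz": 21.7},{"dy": -10.14,"dz": 21.7},{"dy": -10.14,"dz": 21.7},{"dy": -10.14,"dz": 21.7},{"dy": -10.14,"dz": 21.7},{"dy": -10.14,"dz": 21.7},{"dy": -10.14,"dz": 21.7},{"dy": -10.14,"dz": 21.7},{"dy": -10.14,"dz": 21.7},{"dy": -10.14,"dz": 21.7},{"dy": -10.14,"dz": 21.7},{"dy": -10.14,"dz": 21.7},{"dy": -10.14,"dz": 21.7},{"dy": -10.14,"dz": 21.7},{"dy": -10.14,"dz": 21.7},{"dy": -10.14,"dz": 21.7},{"dy": -10.14,"dz": 21.7}]'

```text
invalid input
```

Run:
```python
from h import *
go(.5186,.3121,.105)
snap('wrist','w1')
```

```text
t 0.15 p [0.1423 0.6085 0.2449] F [0.1 0.4 0.1] w 0.0853 q [ 1.235  0.491  1.559  0.     1.092 -0.106]
[[-0.0, 0.228, 0.974], [-0.001, 0.974, -0.228], [-1.0, -0.001, -0.0]]
yaw 76.83 shift tool mm [ 140.  -202.7  433.9] len 499 tilt fix ry,rz [-0.0001  0.0008]
```

View pics/w1.png

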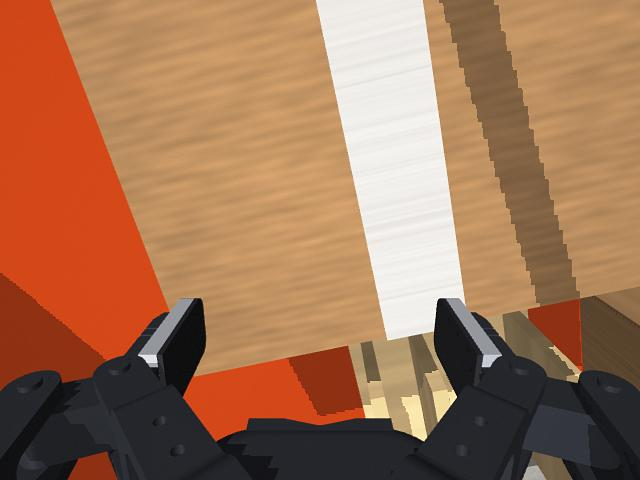

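Call:
drive_tool --series '[{"claw": 100,"dx": 0,"dy": -10,"dz": 22,"rx": 0,"ry": 0,"rz": 0}]'

```text
clock: 0.28
ee_pos: [0.1596, 0.595, 0.245]
orientation: [0.179, 1.564, -0.178]
wrist_force: [1.0, -0.0, 0.1]
gripper_width: 0.0854
```

Call:
drive_tool --series '[{"claw": 100,"dy": -10,"dz": 22},{"claw": 100,"dy": -10,"dz": 22}]'

```text
invalid input
```

Run:
```python
from h import *
go(.5186,.3121,.105)
```

```text
t 0.28 p [0.1596 0.595  0.245 ] F [ 1.  -0.   0.1] w 0.0854 q [ 1.201e+00  4.780e-01  1.582e+00  1.000e-03  1.081e+00 -1.430e-01]
[[-0.001, 0.225, 0.974], [0.0, 0.974, -0.225], [-1.0, 0.0, -0.001]]
yaw 76.97 shift tool mm [ 139.6 -194.8  413.6] len 478 tilt fix ry,rz [-0.0006 -0.0003]
```

Call:
drive_tool --series '[{"claw": 100,"dx": 0,"dy": -11,"dz": 23,"rx": 0,"ry": 0,"rz": 0},{"claw": 100,"dx": 0,"dy": -11,"dz": 23,"rx": 0,"ry": 0,"rz": 0},{"claw": 100,"dx": 0,"dy": -11,"dz": 23,"rx": 0,"ry": 0,"rz": 0},{"claw": 100,"dx": 0,"dy": -11,"dz": 23,"rx": 0,"ry": 0,"rz": 0},{"claw": 100,"dx": 0,"dy": -11,"dz": 23,"rx": 0,"ry": 0,"rz": 0},{"claw": 100,"dx": 0,"dy": -11,"dz": 23,"rx": 0,"ry": 0,"rz": 0},{"claw": 100,"dx": 0,"dy": -11,"dz": 23,"rx": 0,"ry": 0,"rz": 0},{"claw": 100,"dx": 0,"dy": -11,"dz": 23,"rx": 0,"ry": 0,"rz": 0},{"claw": 100,"dx": 0,"dy": -11,"dz": 23,"rx": 0,"ry": 0,"rz": 0},{"claw": 100,"dx": 0,"dy": -11,"dz": 23,"rx": 0,"ry": 0,"rz": 0},{"claw": 100,"dx": 0,"dy": -11,"dz": 23,"rx": 0,"ry": 0,"rz": 0},{"claw": 100,"dx": 0,"dy": -11,"dz": 23,"rx": 0,"ry": 0,"rz": 0},{"claw": 100,"dx": 0,"dy": -11,"dz": 23,"rx": 0,"ry": 0,"rz": 0},{"claw": 100,"dx": 0,"dy": -11,"dz": 23,"rx": 0,"ry": 0,"rz": 0},{"claw": 100,"dx": 0,"dy": -11,"dz": 23,"rx": 0,"ry": 0,"rz": 0},{"claw": 100,"dx": 0,"dy": -11,"dz": 23,"rx": 0,"ry": 0,"rz": 0},{"claw": 100,"dx": 0,"dy": -11,"dz": 23,"rx": 0,"ry": 0,"rz": 0},{"claw": 100,"dx": 0,"dy": -8,"dz": 23,"rx": 0,"ry": 0,"rz": 0},{"claw": 100,"dx": 0,"dy": 0,"dz": 0,"rx": 0,"ry": 0,"rz": 0}]'

```text
clock: 1.87
ee_pos: [0.5231, 0.3075, 0.245]
orientation: [0.182, 1.562, -0.183]
wrist_force: [0.0, -0.4, -0.3]
gripper_width: 0.0854
```

Run:
```python
from h import *
go(.5186,.3121,.105)
snap('wrist','w1')
```

```text
t 1.87 p [0.5231 0.3075 0.245 ] F [ 0.  -0.4 -0.3] w 0.0854 q [ 4.230e-01  4.650e-01  1.606e+00 -1.000e-03  1.070e+00 -9.150e-01]
[[0.001, 0.23, 0.973], [-0.0, 0.973, -0.23], [-1.0, -0.0, 0.001]]
yaw 76.68 shift tool mm [140.    3.5  -5.5] len 140 tilt fix ry,rz [0.0008 0.    ]
```

View pics/w1.png

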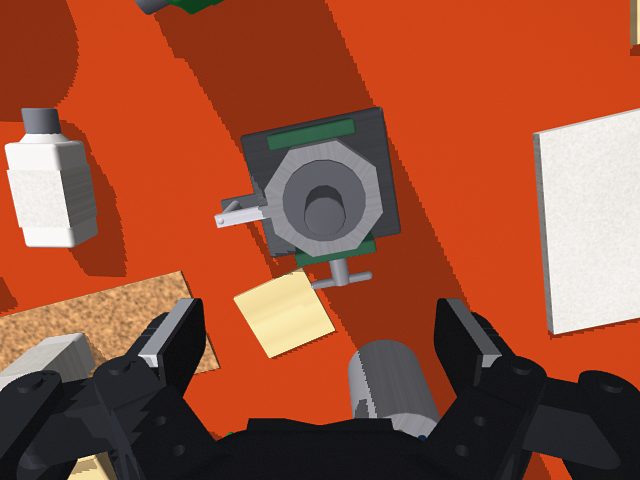

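Run:
```python
from h import *
W=V('w1'); C=W.cloud()
def f(z0,z1,u0,v0,u1,v1,n):
    P=C[v0:v1,u0:u1].reshape(-1,3);P=P[(P[:,2]>z0)&(P[:,2]<z1)][:,:2].astype(np.float32)
    print(n,len(P),cv2.minAreaRect(P),cv2.minEnclosingCircle(P),np.median(P,0))
f(.12,.14,290,170,360,245,'knob'); f(.072,.078,260,135,400,260,'rim'); f(.003,.009,225,270,340,360,'pad')
f(.06,.0735,213,204,262,230,'ptr')
```

```text
knob 1367 ((0.51524817943573, 0.312048077583313), (0.027157580479979515, 0.027275510132312775), 76.21353149414062) ((0.5152896046638489, 0.31175845861434937), 0.014056404121220112) [0.51413614 0.31202218]
rim 4939 ((0.5162282586097717, 0.3118029236793518), (0.08754271268844604, 0.0873740166425705), 43.18342590332031) ((0.5154708027839661, 0.3087629973888397), 0.049706295132637024) [0.5112588 0.3114291]
pad 5272 ((0.6395609974861145, 0.23804521560668945), (0.12135638296604156, 0.10351704806089401), 75.27275848388672) ((0.6416519284248352, 0.2375364452600479), 0.07467145472764969) [0.6378425  0.24215825]
ptr 400 ((0.5138823986053467, 0.24289266765117645), (0.03849330544471741, 0.010412762872874737), 88.07099914550781) ((0.5128583908081055, 0.24292750656604767), 0.019682209938764572) [0.5127723  0.24222875]
```

Call:
drive_tool --series '[{"claw": 100,"dx": 0,"dy": 2.9,"dz": -7.5,"rx": 0,"ry": 0,"rz": 0},{"claw": 100,"dx": 25,"dy": 0,"dz": 0,"rx": 0,"ry": 0,"rz": 0},{"claw": 100,"dx": 25,"dy": 0,"dz": 0,"rx": 0,"ry": 0,"rz": 0},{"claw": 100,"dx": 25,"dy": 0,"dz": 0,"rx": 0,"ry": 0,"rz": 0},{"claw": 100,"dx": 25,"dy": 0,"dz": 0,"rx": 0,"ry": 0,"rz": 0},{"claw": 100,"dx": 20,"dy": 0,"dz": 0,"rx": 0,"ry": 0,"rz": 0},{"claw": 100,"dx": 15,"dy": 0,"dz": 0,"rx": 0,"ry": 0,"rz": 0},{"claw": 100,"dx": 5,"dy": 0,"dz": 0,"rx": 0,"ry": 0,"rz": 0},{"claw": 20,"dx": 0,"dy": 0,"dz": 0,"rx": 0,"ry": 0,"rz": 0},{"claw": 20,"dx": 0,"dy": 0,"dz": 0,"rx": 0,"ry": 0,"rz": 0},{"claw": 20,"dx": 0,"dy": 0,"dz": 0,"rx": 0,"ry": 0,"rz": 0},{"claw": 20,"dx": 0,"dy": 0,"dz": 0,"rx": 0,"ry": 0,"rz": 0},{"claw": 20,"dx": 0,"dy": 0,"dz": 0,"rx": 0,"ry": 0,"rz": 0},{"claw": 20,"dx": 0,"dy": 0,"dz": 0,"rx": 0,"ry": 0,"rz": 0}]' --squeeze 40

```text
clock: 3.08
ee_pos: [0.5137, 0.3144, 0.1064]
orientation: [0.181, 1.562, -0.18]
wrist_force: [-2.2, 0.9, 6.1]
gripper_width: 0.027
```

Run:
```python
from h import *
st()
snap('wrist','w2')
```

```text
t 3.08 p [0.5137 0.3144 0.1064] F [-2.2  0.9  6.1] w 0.027 q [ 0.439  0.625  1.747  0.     0.769 -0.902]
[[0.001, 0.228, 0.974], [0.001, 0.974, -0.228], [-1.0, 0.001, 0.001]]
```

View pics/w2.png

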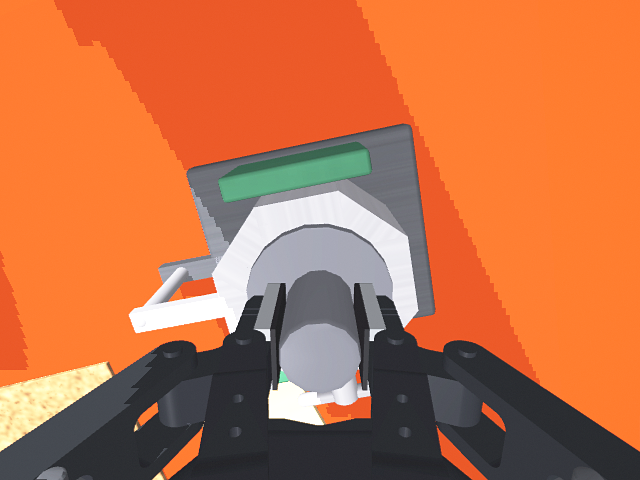

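Call:
drive_tool --series '[{"claw": 20,"dx": -8,"dy": 0,"dz": 0,"rx": 0,"ry": 0,"rz": 0},{"claw": 20,"dx": -15,"dy": 0,"dz": 0,"rx": 0,"ry": 0,"rz": 0},{"claw": 20,"dx": -20,"dy": 0,"dz": 0,"rx": 0,"ry": 0,"rz": 0},{"claw": 20,"dx": -20,"dy": 0,"dz": 0,"rx": 0,"ry": 0,"rz": 0},{"claw": 20,"dx": -15,"dy": 0,"dz": 0,"rx": 0,"ry": 0,"rz": 0},{"claw": 20,"dx": -5,"dy": 0,"dz": 0,"rx": 0,"ry": 0,"rz": 0},{"claw": 20,"dx": 0,"dy": 0,"dz": 0,"rx": 0,"ry": 0,"rz": 0},{"claw": 20,"dx": 0,"dy": 0,"dz": 0,"rx": 0,"ry": 0,"rz": 0}]' --squeeze 40

```text
clock: 3.8
ee_pos: [0.5133, 0.3141, 0.1881]
orientation: [0.18, 1.563, -0.18]
wrist_force: [0.0, -1.0, -1.6]
gripper_width: 0.0272
```

Run:
```python
from h import *
go(.641,.241,.19)
snap('wrist','w3')
snap('side','s3')
V('s3').crop(300,130,440,240,'c4',5)
```

```text
t 3.8 p [0.5133 0.3141 0.1881] F [ 0.  -1.  -1.6] w 0.0272 q [ 0.439  0.52   1.681  0.     0.941 -0.902]
[[-0.0, 0.228, 0.974], [0.0, 0.974, -0.228], [-1.0, -0.0, -0.0]]
yaw 76.83 shift tool mm [ -1.9 -42.1 141. ] len 147 tilt fix ry,rz [-0.0001  0.    ]
```

View pics/c4.png

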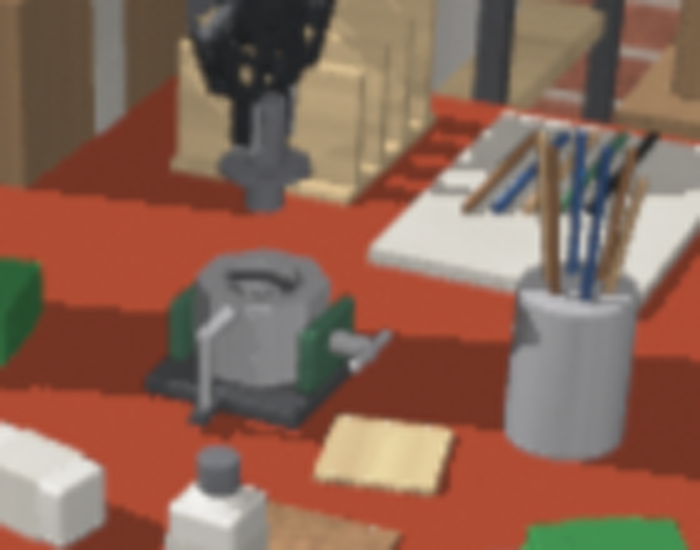

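Call:
drive_tool --series '[{"claw": 20,"dx": 0,"dy": -5,"dz": 15,"rx": 0,"ry": 0,"rz": 0},{"claw": 20,"dx": 0,"dy": -7,"dz": 24,"rx": 0,"ry": 0,"rz": 0},{"claw": 20,"dx": 0,"dy": -7,"dz": 24,"rx": 0,"ry": 0,"rz": 0},{"claw": 20,"dx": 0,"dy": -7,"dz": 24,"rx": 0,"ry": 0,"rz": 0},{"claw": 20,"dx": 0,"dy": -7,"dz": 24,"rx": 0,"ry": 0,"rz": 0},{"claw": 20,"dx": 0,"dy": -7,"dz": 20,"rx": 0,"ry": 0,"rz": 0},{"claw": 20,"dx": 0,"dy": -2,"dz": 10,"rx": 0,"ry": 0,"rz": 0},{"claw": 20,"dx": 20,"dy": 0,"dz": 0,"rx": 0,"ry": 0,"rz": 0},{"claw": 20,"dx": 25,"dy": 0,"dz": 0,"rx": 0,"ry": 0,"rz": 0},{"claw": 20,"dx": 25,"dy": 0,"dz": 0,"rx": 0,"ry": 0,"rz": 0},{"claw": 20,"dx": 20,"dy": 0,"dz": 0,"rx": 0,"ry": 0,"rz": 0},{"claw": 20,"dx": 15,"dy": 0,"dz": 0,"rx": 0,"ry": 0,"rz": 0},{"claw": 20,"dx": 10,"dy": 0,"dz": 0,"rx": 0,"ry": 0,"rz": 0},{"claw": 20,"dx": 4,"dy": 0,"dz": 0,"rx": 0,"ry": 0,"rz": 0},{"claw": 20,"dx": 0,"dy": 0,"dz": 0,"rx": 0,"ry": 0,"rz": 0},{"claw": 20,"dx": 0,"dy": 0,"dz": 0,"rx": 0,"ry": 0,"rz": 0}]' --squeeze 40

```text
clock: 5.23
ee_pos: [0.6416, 0.2413, 0.0699]
orientation: [0.181, 1.563, -0.18]
wrist_force: [-0.6, -1.5, -1.2]
gripper_width: 0.0272
```

Run:
```python
from h import *
go(.641,.241,.063)
snap('side','s4')
V('s4').crop(300,130,440,240,'c5',5)
```

```text
t 5.23 p [0.6416 0.2413 0.0699] F [-0.6 -1.5 -1.2] w 0.0272 q [ 0.263  0.766  1.542  0.     0.832 -1.078]
[[0.001, 0.228, 0.974], [0.0, 0.974, -0.228], [-1.0, 0.0, 0.001]]
yaw 76.84 shift tool mm [ 6.9 -0.4 -0.5] len 7 tilt fix ry,rz [ 0.0007 -0.0004]
```

View pics/c5.png

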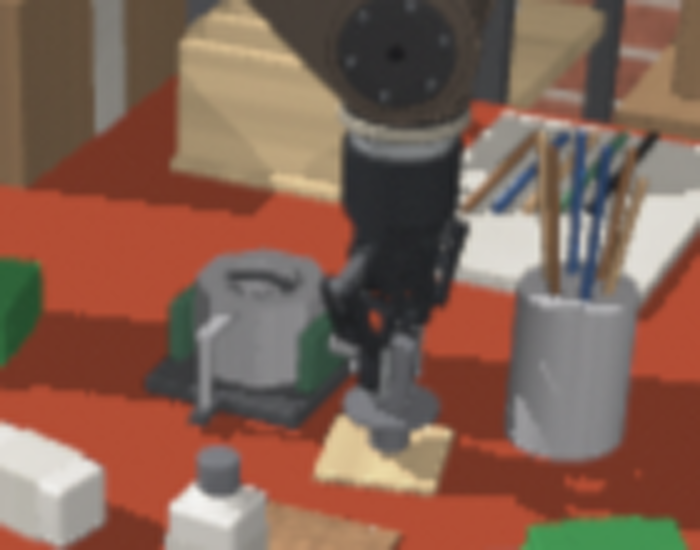

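Call:
drive_tool --series '[{"claw": 20,"dx": 2,"dy": 0,"dz": 0,"rx": 0,"ry": 0,"rz": 0},{"claw": 20,"dx": 2,"dy": 0,"dz": 0,"rx": 0,"ry": 0,"rz": 0},{"claw": 20,"dx": 1,"dy": 0,"dz": 0,"rx": 0,"ry": 0,"rz": 0},{"claw": 20,"dx": 1,"dy": 0,"dz": 0,"rx": 0,"ry": 0,"rz": 0},{"claw": 20,"dx": 0,"dy": 0,"dz": 0,"rx": 0,"ry": 0,"rz": 0}]' --squeeze 40

```text
clock: 5.7
ee_pos: [0.6414, 0.2412, 0.0635]
orientation: [0.181, 1.563, -0.18]
wrist_force: [-0.5, 0.7, 0.3]
gripper_width: 0.0271
```

Call:
drive_tool --series '[{"claw": 20,"dx": 0.5,"dy": 0,"dz": 0,"rx": 0,"ry": 0,"rz": 0},{"claw": 20,"dx": 0.5,"dy": 0,"dz": 0,"rx": 0,"ry": 0,"rz": 0},{"claw": 20,"dx": 0,"dy": 0,"dz": 0,"rx": 0,"ry": 0,"rz": 0}]' --squeeze 40

```text
clock: 5.95
ee_pos: [0.6415, 0.2413, 0.0634]
orientation: [0.181, 1.562, -0.18]
wrist_force: [-2.8, -0.3, 7.8]
gripper_width: 0.027
```

Call:
drive_tool --series '[{"claw": 20,"dx": -0.5,"dy": 0,"dz": 0,"rx": 0,"ry": 0,"rz": 0},{"claw": 45,"dx": 0,"dy": 0,"dz": 0,"rx": 0,"ry": 0,"rz": 0},{"claw": 45,"dx": 0,"dy": 0,"dz": 0,"rx": 0,"ry": 0,"rz": 0},{"claw": 100,"dx": 0,"dy": 0,"dz": 0,"rx": 0,"ry": 0,"rz": 0},{"claw": 100,"dx": 0,"dy": 0,"dz": 0,"rx": 0,"ry": 0,"rz": 0},{"claw": 100,"dx": 0,"dy": 0,"dz": 0,"rx": 0,"ry": 0,"rz": 0},{"claw": 100,"dx": 0,"dy": 0,"dz": 0,"rx": 0,"ry": 0,"rz": 0},{"claw": 100,"dx": -5,"dy": 0,"dz": 0,"rx": 0,"ry": 0,"rz": 0},{"claw": 100,"dx": -15,"dy": 0,"dz": 0,"rx": 0,"ry": 0,"rz": 0},{"claw": 100,"dx": -30,"dy": 0,"dz": 0,"rx": 0,"ry": 0,"rz": 0},{"claw": 100,"dx": -30,"dy": 0,"dz": 0,"rx": 0,"ry": 0,"rz": 0},{"claw": 100,"dx": -30,"dy": 0,"dz": 0,"rx": 0,"ry": 0,"rz": 0},{"claw": 100,"dx": -30,"dy": 0,"dz": 0,"rx": 0,"ry": 0,"rz": 0},{"claw": 100,"dx": -30,"dy": 0,"dz": 0,"rx": 0,"ry": 0,"rz": 0},{"claw": 100,"dx": -30,"dy": 0,"dz": 0,"rx": 0,"ry": 0,"rz": 0},{"claw": 100,"dx": 0,"dy": 0,"dz": 0,"rx": 0,"ry": 0,"rz": 0}]'

```text
clock: 7.28
ee_pos: [0.6427, 0.2416, 0.2699]
orientation: [0.183, 1.554, -0.177]
wrist_force: [0.4, 0.0, -0.6]
gripper_width: 0.0855
```

Run:
```python
from h import *
go(.5186,.3121,.26)
snap('wrist','w5');snap('side','s5');V('s5').crop(300,130,440,240,'c6',5)
go(.5078,-.453,.26,17.3)
```

```text
t 7.28 p [0.6427 0.2416 0.2699] F [ 0.4  0.  -0.6] w 0.0855 q [ 0.263  0.558  1.368  0.     1.206 -1.078]
[[0.009, 0.228, 0.974], [0.003, 0.974, -0.228], [-1.0, 0.005, 0.008]]
yaw 76.84 shift tool mm [   9.    40.3 -137. ] len 143 tilt fix ry,rz [ 0.0084 -0.0046]
t 7.38 p [0.6414 0.2412 0.2644] F [-0.7 -0.4 -1.3] w 0.0854 q [ 0.263  0.563  1.374  0.     1.202 -1.078]
[[0.003, 0.228, 0.974], [0.001, 0.974, -0.228], [-1.0, 0.001, 0.002]]
yaw 76.84 shift tool mm [   3.5 -706.4   28. ] len 707 tilt fix ry,rz [ 0.0023 -0.0013]
rx deg 59.5 rad 1.039
```

View pics/w5.png

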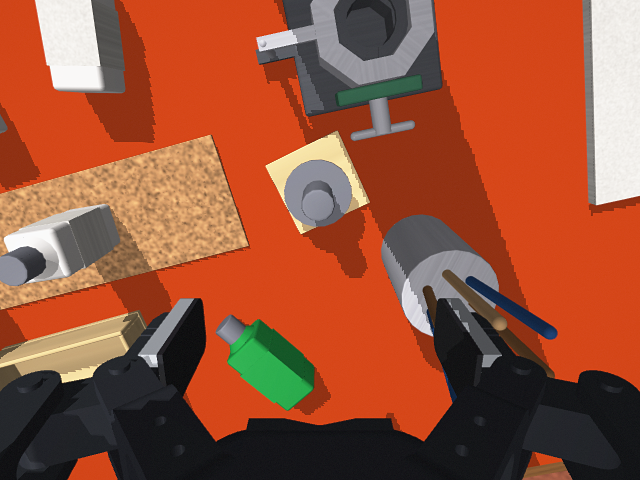

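View pics/c6.png

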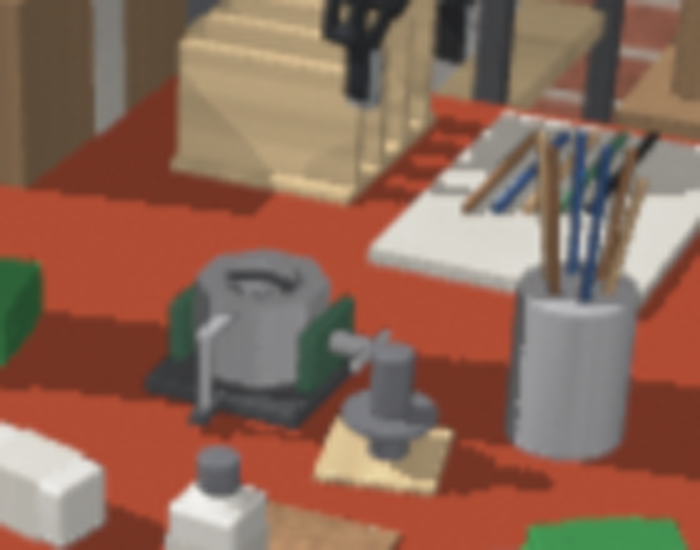

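The plug stands centred on the pad. Next I go to the elbow.

Call:
drive_tool --series '[{"claw": 100,"dx": 0,"dy": -20,"dz": 0,"rx": 0,"ry": 0,"rz": 0},{"claw": 100,"dx": 0,"dy": -36,"dz": 1.5,"rx": 0,"ry": 0,"rz": 0},{"claw": 100,"dx": 0,"dy": -36,"dz": 1.5,"rx": 0,"ry": 0,"rz": 0},{"claw": 100,"dx": 0,"dy": -36,"dz": 1.5,"rx": 0,"ry": 0,"rz": 0},{"claw": 100,"dx": 0,"dy": -36,"dz": 1.5,"rx": 0,"ry": 0,"rz": 0},{"claw": 100,"dx": 0,"dy": -36,"dz": 1.5,"rx": 0,"ry": 0,"rz": 0},{"claw": 100,"dx": 0,"dy": -36,"dz": 1.5,"rx": 0,"ry": 0,"rz": 0},{"claw": 100,"dx": 0,"dy": -36,"dz": 1.5,"rx": 0,"ry": 0,"rz": 0},{"claw": 100,"dx": 0,"dy": -36,"dz": 1.5,"rx": 0,"ry": 0,"rz": 0},{"claw": 100,"dx": 0,"dy": -36,"dz": 1.5,"rx": 0,"ry": 0,"rz": 0},{"claw": 100,"dx": 0,"dy": -36,"dz": 1.5,"rx": 0,"ry": 0,"rz": 0},{"claw": 100,"dx": 0,"dy": -36,"dz": 1.5,"rx": 0,"ry": 0,"rz": 0},{"claw": 100,"dx": 0,"dy": -36,"dz": 1.5,"rx": 0,"ry": 0,"rz": 0},{"claw": 100,"dx": 0,"dy": -36,"dz": 1.5,"rx": 0,"ry": 0,"rz": 0},{"claw": 100,"dx": 0,"dy": -36,"dz": 1.5,"rx": 0,"ry": 0,"rz": 0},{"claw": 100,"dx": 0,"dy": -36,"dz": 1.5,"rx": 0,"ry": 0,"rz": 0},{"claw": 100,"dx": 0,"dy": -36,"dz": 1.5,"rx": 0,"ry": 0,"rz": 0},{"claw": 100,"dx": 0,"dy": -36,"dz": 1.5,"rx": 0,"ry": 0,"rz": 0},{"claw": 100,"dx": 0,"dy": -36,"dz": 2.5,"rx": 0,"ry": 0,"rz": 0},{"claw": 100,"dx": 0,"dy": -38,"dz": 2,"rx": 0,"ry": 0,"rz": 0}]'

```text
clock: 9.05
ee_pos: [0.5089, -0.4543, 0.2614]
orientation: [0.182, 1.565, -0.179]
wrist_force: [-0.1, -0.3, 0.0]
gripper_width: 0.0854
```

Call:
drive_tool --series '[{"claw": 100,"dx": 0,"dy": 0,"dz": 0,"rx": 0.104,"ry": 0,"rz": 0},{"claw": 100,"dx": 0,"dy": 0,"dz": 0,"rx": 0.104,"ry": 0,"rz": 0},{"claw": 100,"dx": 0,"dy": 0,"dz": 0,"rx": 0.104,"ry": 0,"rz": 0},{"claw": 100,"dx": 0,"dy": 0,"dz": 0,"rx": 0.104,"ry": 0,"rz": 0},{"claw": 100,"dx": 0,"dy": 0,"dz": 0,"rx": 0.104,"ry": 0,"rz": 0},{"claw": 100,"dx": 0,"dy": 0,"dz": 0,"rx": 0.104,"ry": 0,"rz": 0},{"claw": 100,"dx": 0,"dy": 0,"dz": 0,"rx": 0.104,"ry": 0,"rz": 0},{"claw": 100,"dx": 0,"dy": 0,"dz": 0,"rx": 0.104,"ry": 0,"rz": 0},{"claw": 100,"dx": 0,"dy": 0,"dz": 0,"rx": 0.104,"ry": 0,"rz": 0},{"claw": 100,"dx": 0,"dy": 0,"dz": 0,"rx": 0.104,"ry": 0,"rz": 0},{"claw": 100,"dx": 0,"dy": 0,"dz": 0,"rx": 0,"ry": 0,"rz": 0},{"claw": 100,"dx": 0,"dy": 0,"dz": 0,"rx": 0,"ry": 0,"rz": 0}]'

```text
clock: 10.05
ee_pos: [0.5095, -0.4529, 0.2617]
orientation: [0.983, 1.34, -0.982]
wrist_force: [-0.4, -0.2, 0.0]
gripper_width: 0.0855
```

Run:
```python
from h import *
go(.5078,-.453,.12,17.3)
snap('wrist','w6')
```

```text
t 10.05 p [ 0.5095 -0.4529  0.2617] F [-0.4 -0.2  0. ] w 0.0855 q [-0.823  0.561  1.385  0.     1.198 -1.128]
[[-0.001, 0.954, 0.3], [0.001, 0.3, -0.954], [-1.0, -0.001, -0.002]]
yaw 17.43 shift tool mm [ 1.417e+02 -1.500e+00 -1.000e-01] len 142 tilt fix ry,rz [-0.0017  0.0007]
rx deg 0.1 rad 0.002
```

View pics/w6.png

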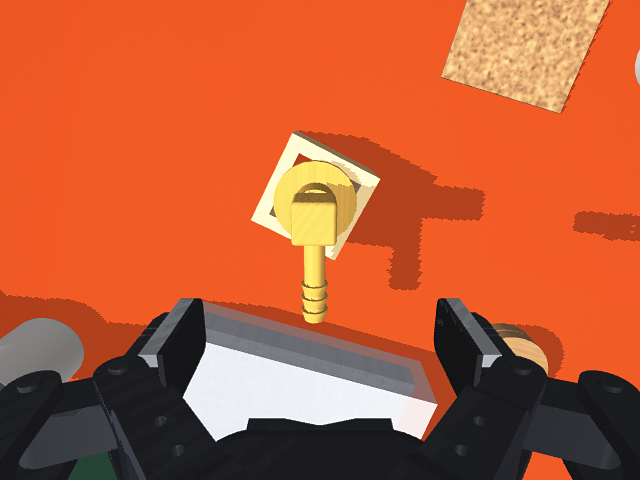

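Run:
```python
from h import *
W=V('w6'); C=W.cloud()
def f(z0,z1,u0,v0,u1,v1,n):
    P=C[v0:v1,u0:u1].reshape(-1,3);P=P[(P[:,2]>z0)&(P[:,2]<z1)]
    print(n,len(P),cv2.minAreaRect(P[:,:2].astype(np.float32)),np.median(P,0))
f(.122,.14,280,180,350,250,'head'); f(.05,.058,240,130,380,260,'holder'); f(.067,.11,295,246,335,330,'spout')
print(C[320,314],C[260,314])
```

```text
head 2118 ((0.5046464800834656, -0.45449376106262207), (0.031670667231082916, 0.03170361742377281), 17.30838394165039) [ 0.50429823 -0.453125    0.13203262]
holder 3236 ((0.5039474964141846, -0.4537149667739868), (0.08445591479539871, 0.08427775651216507), 80.3617172241211) [ 0.49000512 -0.43332657  0.05626256]
spout 1731 ((0.5235519409179688, -0.5172371864318848), (0.022937702015042305, 0.07049041241407394), 17.554670333862305) [ 0.52349554 -0.51733674  0.08924833]
[ 0.5334177  -0.54803716  0.09000309] [ 0.51715036 -0.49556441  0.08911425]
```

Call:
drive_tool --series '[{"claw": 100,"dx": 10,"dy": -3.7,"dz": 0,"rx": 0,"ry": 0,"rz": 0},{"claw": 100,"dx": 25,"dy": 0,"dz": 0,"rx": 0,"ry": 0,"rz": 0},{"claw": 100,"dx": 25,"dy": 0,"dz": 0,"rx": 0,"ry": 0,"rz": 0},{"claw": 100,"dx": 25,"dy": 0,"dz": 0,"rx": 0,"ry": 0,"rz": 0},{"claw": 100,"dx": 25,"dy": 0,"dz": 0,"rx": 0,"ry": 0,"rz": 0},{"claw": 100,"dx": 20,"dy": 0,"dz": 0,"rx": 0,"ry": 0,"rz": 0},{"claw": 100,"dx": 15,"dy": 0,"dz": 0,"rx": 0,"ry": 0,"rz": 0},{"claw": 100,"dx": 5,"dy": 0,"dz": 0,"rx": 0,"ry": 0,"rz": 0},{"claw": 25,"dx": 0,"dy": 0,"dz": 0,"rx": 0,"ry": 0,"rz": 0},{"claw": 25,"dx": 0,"dy": 0,"dz": 0,"rx": 0,"ry": 0,"rz": 0},{"claw": 25,"dx": 0,"dy": 0,"dz": 0,"rx": 0,"ry": 0,"rz": 0},{"claw": 25,"dx": 0,"dy": 0,"dz": 0,"rx": 0,"ry": 0,"rz": 0},{"claw": 25,"dx": 0,"dy": 0,"dz": 0,"rx": 0,"ry": 0,"rz": 0},{"claw": 25,"dx": 0,"dy": 0,"dz": 0,"rx": 0,"ry": 0,"rz": 0}]' --squeeze 60

```text
clock: 11.27
ee_pos: [0.5063, -0.4545, 0.1139]
orientation: [0.984, 1.335, -0.985]
wrist_force: [-1.4, -0.2, 5.6]
gripper_width: 0.031
```

Run:
```python
from h import *
go(.506,-.454,.111,17.3)
snap('wrist','w7')
```

```text
t 11.27 p [ 0.5063 -0.4545  0.1139] F [-1.4 -0.2  5.6] w 0.031 q [-0.829  0.706  1.532  0.     0.902 -1.13 ]
[[0.001, 0.955, 0.297], [-0.001, 0.297, -0.955], [-1.0, 0.001, 0.001]]
yaw 17.25 shift tool mm [ 2.9 -0.2 -0.6] len 3 tilt fix ry,rz [ 0.0015 -0.0007]
rx deg -0.0 rad -0.001
```

View pics/w7.png

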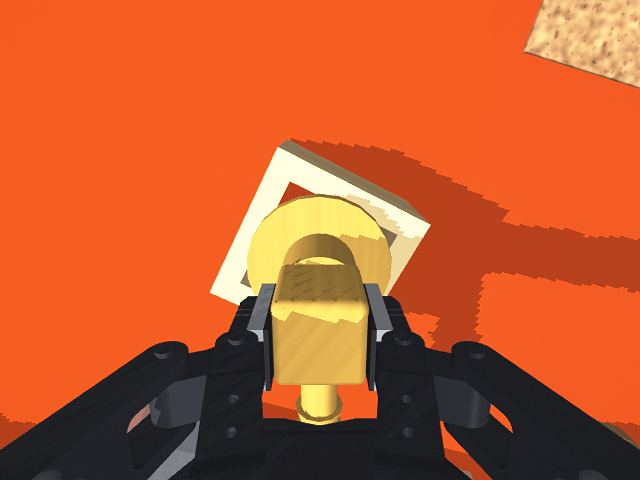

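Call:
drive_tool --series '[{"claw": 25,"dx": -8,"dy": 0,"dz": 0,"rx": 0,"ry": 0,"rz": 0},{"claw": 25,"dx": -15,"dy": 0,"dz": 0,"rx": 0,"ry": 0,"rz": 0},{"claw": 25,"dx": -20,"dy": 0,"dz": 0,"rx": 0,"ry": 0,"rz": 0},{"claw": 25,"dx": -25,"dy": 0,"dz": 0,"rx": 0,"ry": 0,"rz": 0},{"claw": 25,"dx": -25,"dy": 0,"dz": 0,"rx": 0,"ry": 0,"rz": 0},{"claw": 25,"dx": -25,"dy": 0,"dz": 0,"rx": 0,"ry": 0,"rz": 0},{"claw": 25,"dx": -25,"dy": 0,"dz": 0,"rx": 0,"ry": 0,"rz": 0},{"claw": 25,"dx": -15,"dy": 0,"dz": 0,"rx": 0,"ry": 0,"rz": 0},{"claw": 25,"dx": -5,"dy": 0,"dz": 0,"rx": 0,"ry": 0,"rz": 0},{"claw": 25,"dx": 0,"dy": 0,"dz": 0,"rx": 0,"ry": 0,"rz": 0},{"claw": 25,"dx": 0,"dy": 0,"dz": 0,"rx": 0,"ry": 0,"rz": 0}]' --squeeze 60

```text
clock: 12.23
ee_pos: [0.5058, -0.4538, 0.2748]
orientation: [0.985, 1.338, -0.985]
wrist_force: [-0.9, -0.8, -3.9]
gripper_width: 0.0315
```

Run:
```python
from h import *
s,M=st()
snap('wrist','w8'); snap('side','s8'); V('s8').crop(150,180,310,360,'c8',3)
W=V('w8'); C=(W.cloud()-np.array(s['ee_pos']))@M*1000  # tool frame
P=C[150:420,240:400].reshape(-1,3); col=W.p[150:420,240:400].reshape(-1,3).astype(int)
m=(col[:,0]>120)&(col[:,1]>90)&(P[:,0]>-60)&(P[:,0]<100); P=P[m]
for a,b in [(-40,-10),(40,60),]:
    Q=P[(P[:,0]>a)&(P[:,0]<b)]; print(a,b,len(Q),np.round(Q.min(0),1),np.round(Q.max(0),1),np.round(np.median(Q,0),1))
h=np.histogram(P[:,0],bins=np.arange(-40,100,4)); print(list(zip(h[1],h[0])))
go(.517,.312,.26,160)
```

```text
t 12.23 p [ 0.5058 -0.4538  0.2748] F [-0.9 -0.8 -3.9] w 0.0315 q [-0.828  0.548  1.374  0.     1.222 -1.13 ]
[[-0.001, 0.955, 0.297], [0.001, 0.297, -0.955], [-1.0, -0.001, -0.001]]
-40 -10 8861 [-32.7 -22.3 -16.6] [-10.   20.4  16.4] [-18.2  -1.   -3.8]
40 60 7860 [ 40.  -36.7 -36.1] [57.1 34.4 15.3] [ 49.5  -2.  -17. ]
[(np.int64(-40), np.int64(0)), (np.int64(-36), np.int64(1)), (np.int64(-32), np.int64(0)), (np.int64(-28), np.int64(180)), (np.int64(-24), np.int64(14)), (np.int64(-20), np.int64(7815)), (np.int64(-16), np.int64(616)), (np.int64(-12), np.int64(473)), (np.int64(-8), np.int64(435)), (np.int64(-4), np.int64(378)), (np.int64(0), np.int64(382)), (np.int64(4), np.int64(346)), (np.int64(8), np.int64(343)), (np.int64(12), np.int64(219)), (np.int64(16), np.int64(319)), (np.int64(20), np.int64(569)), (np.int64(24), np.int64(999)), (np.int64(28), np.int64(372)), (np.int64(32), np.int64(252)), (np.int64(36), np.int64(209)), (np.int64(40), np.int64(168)), (np.int64(44), np.int64(214)), (np.int64(48), np.int64(7318)), (np.int64(52), np.int64(142)), (np.int64(56), np.int64(18)), (np.int64(60), np.int64(0)), (np.int64(64), np.int64(0)), (np.int64(68), np.int64(0)), (np.int64(72), np.int64(0)), (np.int64(76), np.int64(0)), (np.int64(80), np.int64(0)), (np.int64(84), np.int64(0)), (np.int64(88), np.int64(0)), (np.int64(92), np.int64(0))]
t 12.33 p [ 0.5058 -0.4538  0.2741] F [ 0.6 -0.  -3.1] w 0.0315 q [-0.828  0.549  1.374  0.     1.222 -1.13 ]
[[-0.002, 0.955, 0.297], [0.002, 0.297, -0.955], [-1.0, -0.001, -0.002]]
yaw 17.25 shift tool mm [  15.6  237.8 -728. ] len 766 tilt fix ry,rz [-0.0024  0.0011]
rx deg -142.8 rad -2.491
```

View pics/c8.png

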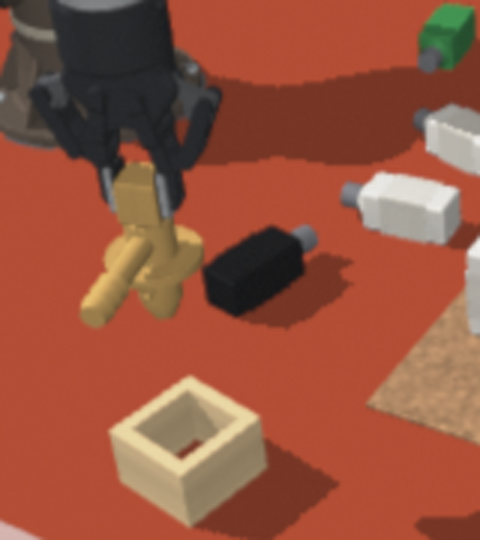

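View pics/w8.png

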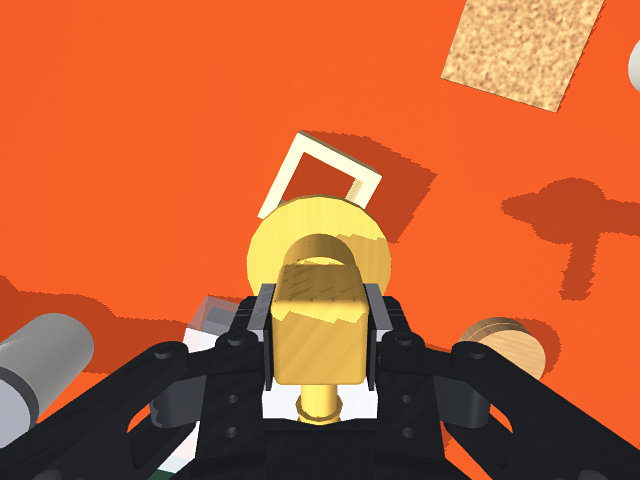

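Call:
drive_tool --series '[{"claw": 25,"dx": 0,"dy": 7,"dz": -20,"rx": 0,"ry": 0,"rz": 0},{"claw": 25,"dx": 0,"dy": 13,"dz": -35,"rx": 0,"ry": 0,"rz": 0},{"claw": 25,"dx": 0,"dy": 13,"dz": -35,"rx": 0,"ry": 0,"rz": 0},{"claw": 25,"dx": 0,"dy": 13,"dz": -35,"rx": 0,"ry": 0,"rz": 0},{"claw": 25,"dx": 0,"dy": 13,"dz": -35,"rx": 0,"ry": 0,"rz": 0},{"claw": 25,"dx": 0,"dy": 13,"dz": -35,"rx": 0,"ry": 0,"rz": 0},{"claw": 25,"dx": 0,"dy": 13,"dz": -35,"rx": 0,"ry": 0,"rz": 0},{"claw": 25,"dx": 0,"dy": 13,"dz": -35,"rx": 0,"ry": 0,"rz": 0},{"claw": 25,"dx": 0,"dy": 13,"dz": -35,"rx": 0,"ry": 0,"rz": 0},{"claw": 25,"dx": 0,"dy": 13,"dz": -35,"rx": 0,"ry": 0,"rz": 0},{"claw": 25,"dx": 0,"dy": 13,"dz": -35,"rx": 0,"ry": 0,"rz": 0},{"claw": 25,"dx": 0,"dy": 13,"dz": -35,"rx": 0,"ry": 0,"rz": 0},{"claw": 25,"dx": 0,"dy": 13,"dz": -35,"rx": 0,"ry": 0,"rz": 0},{"claw": 25,"dx": 0,"dy": 13,"dz": -35,"rx": 0,"ry": 0,"rz": 0},{"claw": 25,"dx": 0,"dy": 13,"dz": -35,"rx": 0,"ry": 0,"rz": 0},{"claw": 25,"dx": 0,"dy": 13,"dz": -35,"rx": 0,"ry": 0,"rz": 0},{"claw": 25,"dx": 0,"dy": 13,"dz": -35,"rx": 0,"ry": 0,"rz": 0},{"claw": 25,"dx": 0,"dy": 13,"dz": -35,"rx": 0,"ry": 0,"rz": 0},{"claw": 25,"dx": 0,"dy": 13,"dz": -35,"rx": 0,"ry": 0,"rz": 0},{"claw": 25,"dx": 0,"dy": 13,"dz": -30,"rx": 0,"ry": 0,"rz": 0}]' --squeeze 60

```text
clock: 14.0
ee_pos: [0.5464, 0.2729, 0.2747]
orientation: [0.983, 1.338, -0.985]
wrist_force: [0.1, -0.6, -3.2]
gripper_width: 0.031
```

Call:
drive_tool --series '[{"claw": 25,"dx": 0,"dy": 0,"dz": 0,"rx": -0.06,"ry": 0,"rz": 0},{"claw": 25,"dx": 0,"dy": 0,"dz": 0,"rx": -0.12,"ry": 0,"rz": 0},{"claw": 25,"dx": 0,"dy": 0,"dz": 0,"rx": -0.12,"ry": 0,"rz": 0},{"claw": 25,"dx": 0,"dy": 0,"dz": 0,"rx": -0.12,"ry": 0,"rz": 0},{"claw": 25,"dx": 0,"dy": 0,"dz": 0,"rx": -0.12,"ry": 0,"rz": 0},{"claw": 25,"dx": 0,"dy": 0,"dz": 0,"rx": -0.12,"ry": 0,"rz": 0},{"claw": 25,"dx": 0,"dy": 0,"dz": 0,"rx": -0.12,"ry": 0,"rz": 0},{"claw": 25,"dx": 0,"dy": 0,"dz": 0,"rx": -0.12,"ry": 0,"rz": 0},{"claw": 25,"dx": 0,"dy": 0,"dz": 0,"rx": -0.12,"ry": 0,"rz": 0},{"claw": 25,"dx": 0,"dy": 0,"dz": 0,"rx": -0.12,"ry": 0,"rz": 0},{"claw": 25,"dx": 0,"dy": 0,"dz": 0,"rx": -0.12,"ry": 0,"rz": 0},{"claw": 25,"dx": 0,"dy": 0,"dz": 0,"rx": -0.12,"ry": 0,"rz": 0},{"claw": 25,"dx": 0,"dy": 0,"dz": 0,"rx": -0.12,"ry": 0,"rz": 0},{"claw": 25,"dx": 0,"dy": 0,"dz": 0,"rx": -0.12,"ry": 0,"rz": 0},{"claw": 25,"dx": 0,"dy": 0,"dz": 0,"rx": -0.12,"ry": 0,"rz": 0},{"claw": 25,"dx": 0,"dy": 0,"dz": 0,"rx": -0.12,"ry": 0,"rz": 0},{"claw": 25,"dx": 0,"dy": 0,"dz": 0,"rx": -0.12,"ry": 0,"rz": 0},{"claw": 25,"dx": 0,"dy": 0,"dz": 0,"rx": -0.12,"ry": 0,"rz": 0},{"claw": 25,"dx": 0,"dy": 0,"dz": 0,"rx": -0.12,"ry": 0,"rz": 0},{"claw": 25,"dx": 0,"dy": 0,"dz": 0,"rx": -0.06,"ry": 0,"rz": 0}]'

```text
clock: 15.67
ee_pos: [0.5468, 0.2705, 0.2746]
orientation: [-0.792, 1.424, 0.793]
wrist_force: [0.8, 0.2, -3.4]
gripper_width: 0.0314
```

Run:
```python
from h import *
go(.548,.397,.26,160)
```

```text
t 15.67 p [0.5468 0.2705 0.2746] F [ 0.8  0.2 -3.4] w 0.0314 q [ 0.351  0.443  1.559  0.     1.141 -2.237]
[[-0.002, -0.851, 0.526], [-0.001, 0.526, 0.851], [-1.0, 0.001, -0.001]]
yaw 148.27 shift tool mm [ 14.5  65.5 108.3] len 127 tilt fix ry,rz [-0.0015 -0.0013]
rx deg -11.7 rad -0.205
```

Call:
drive_tool --series '[{"claw": 25,"dx": 0,"dy": 9.5,"dz": 22,"rx": 0,"ry": 0,"rz": 0},{"claw": 25,"dx": 0,"dy": 9.5,"dz": 22,"rx": 0,"ry": 0,"rz": 0},{"claw": 25,"dx": 0,"dy": 9.5,"dz": 22,"rx": 0,"ry": 0,"rz": 0},{"claw": 25,"dx": 0,"dy": 9.5,"dz": 22,"rx": 0,"ry": 0,"rz": 0},{"claw": 25,"dx": 0,"dy": 9.5,"dz": 22,"rx": 0,"ry": 0,"rz": 0},{"claw": 25,"dx": 20,"dy": 0,"dz": 0,"rx": 0,"ry": 0,"rz": 0},{"claw": 25,"dx": 0,"dy": 0,"dz": 0,"rx": 0,"ry": 0,"rz": 0},{"claw": 25,"dx": 0,"dy": 0,"dz": 0,"rx": 0,"ry": 0,"rz": 0}]'

```text
clock: 16.33
ee_pos: [0.5647, 0.3886, 0.2538]
orientation: [-0.788, 1.428, 0.788]
wrist_force: [-0.4, -0.3, -3.0]
gripper_width: 0.0313
```

Run:
```python
from h import *
s,M=st()
snap('wrist','w9'); W=V('w9'); C=W.cloud()
snap('side','s9'); 
a=np.array(s['ee_pos'])
m=(abs(C[...,2]-.075)<.006); cv2.imwrite('pics/m9.png',(m*255).astype(np.uint8))
```

```text
t 16.33 p [0.5647 0.3886 0.2538] F [-0.4 -0.3 -3. ] w 0.0313 q [ 0.506  0.574  1.382 -0.     1.19  -2.075]
[[-0.004, -0.847, 0.531], [-0.002, 0.531, 0.847], [-1.0, 0.002, -0.004]]
```

View pics/w9.png

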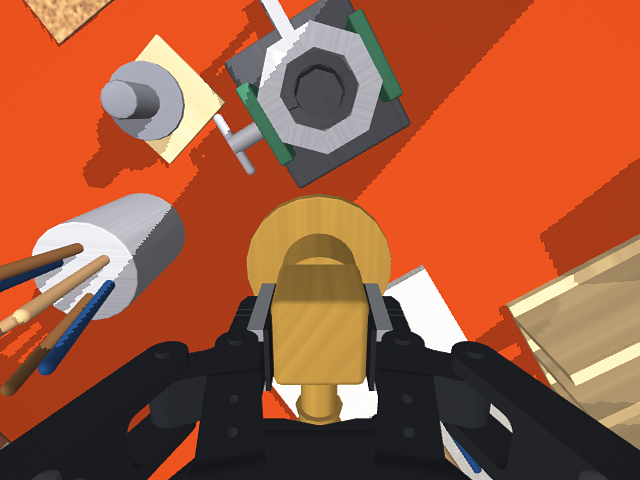

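View pics/m9.png

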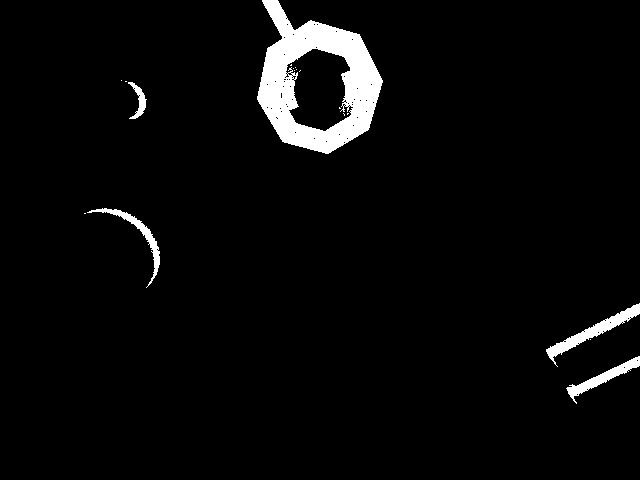

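Run:
```python
from h import *
from scipy.optimize import least_squares
W=V('w9'); z=np.load('pics/w9.npz'); C=W.cloud()
P=C[10:165,250:390].reshape(-1,3); P=P[abs(P[:,2]-.075)<.005]
hull=cv2.convexHull(P[:,:2].astype(np.float32))[:,0]; r=cv2.minAreaRect(hull); print('rim rect',r, 'zmed',np.median(P[:,2]))
# exclude pointer: octagon via polygon area centroid after dropping ptr pts
Q=P[np.linalg.norm(P[:,:2]-[.5165,.312],axis=1)<.0485]
hull=cv2.convexHull(Q[:,:2].astype(np.float32)); mm=cv2.moments(hull); c=np.array([mm['m10']/mm['m00'],mm['m01']/mm['m00']]); print('rim centroid',c, cv2.minAreaRect(hull))
R_=C[0:40,255:300].reshape(-1,3); R_=R_[(abs(R_[:,2]-.072)<.008)&(np.linalg.norm(R_[:,:2]-c,axis=1)>.055)]
d=R_[:,:2].mean(0)-c; print('pointer dir',np.degrees(np.arctan2(d[1],d[0])))
vx,vy,*_=cv2.fitLine(R_[:,:2].astype(np.float32),cv2.DIST_HUBER,0,.01,.01).ravel(); print(np.degrees(np.arctan2(vy,vx)))
M=np.array([[-0.004,-0.847,0.531],[-0.002,0.531,0.847],[-1,0.002,-0.004]]); tcp=np.array([.5647,.3886,.2538])
D=(C-tcp)@M*1000
F=D[180:300,230:410].reshape(-1,3); F=F[abs(F[:,0]-49.5)<4]; 
h=cv2.convexHull(F[:,1:].astype(np.float32))[:,0]; h=h[h[:,1]<5]
s=least_squares(lambda p:np.hypot(h[:,0]-p[0],h[:,1]-p[1])-36,[0,0],loss='soft_l1'); print('flange ctr tool y,z',s.x, 'x',np.median(F[:,0]))
print('port in tool', (np.r_[c,.075]-tcp)@M*1000)
H=D[255:400,260:380].reshape(-1,3); H=H[(H[:,0]<-14)&(H[:,0]>-26)]; print('head',H.min(0),H.max(0))
```

```text
rim rect ((0.5173145532608032, 0.3091132938861847), (0.08864107728004456, 0.0927700325846672), 43.205326080322266) zmed 0.07622145707090576
rim centroid [0.51591596 0.3110298 ] ((0.5159332156181335, 0.31165575981140137), (0.08717352896928787, 0.08717210590839386), 43.205326080322266)
pointer dir -91.37701838370016
-71.76372
flange ctr tool y,z [-0.0609369  -1.12169648] x 49.428634057351765
port in tool [179.15027657  -0.22729435 -90.89108858]
head [-25.99500236 -19.14144377 -18.00897564] [-14.00348553  19.76025941  14.75850838]
```

Call:
drive_tool --series '[{"claw": 25,"dx": 0,"dy": 0,"dz": -15,"rx": 0,"ry": 0,"rz": 0},{"claw": 25,"dx": 0,"dy": 0,"dz": -25,"rx": 0,"ry": 0,"rz": 0},{"claw": 25,"dx": 0,"dy": 0,"dz": -25,"rx": 0,"ry": 0,"rz": 0},{"claw": 25,"dx": 0,"dy": 0,"dz": -20,"rx": 0,"ry": 0,"rz": 0},{"claw": 25,"dx": 0,"dy": 0,"dz": -5,"rx": 0,"ry": 0,"rz": 0},{"claw": 25,"dx": 20,"dy": 0,"dz": 0,"rx": 0,"ry": 0,"rz": 0},{"claw": 25,"dx": 20,"dy": 0,"dz": 0,"rx": 0,"ry": 0,"rz": 0},{"claw": 25,"dx": 15,"dy": 0,"dz": 0,"rx": 0,"ry": 0,"rz": 0},{"claw": 25,"dx": 10,"dy": 0,"dz": 0,"rx": 0,"ry": 0,"rz": 0},{"claw": 25,"dx": 0,"dy": 0,"dz": 0,"rx": 0,"ry": 0,"rz": 0},{"claw": 25,"dx": 0,"dy": 0,"dz": 0,"rx": 0,"ry": 0,"rz": 0},{"claw": 25,"dx": 0,"dy": 0,"dz": 0,"rx": 0,"ry": 0,"rz": 0}]'

```text
clock: 17.43
ee_pos: [0.5181, 0.313, 0.1919]
orientation: [-0.787, 1.422, 0.787]
wrist_force: [0.4, 0.0, -3.2]
gripper_width: 0.0312
```

Run:
```python
from h import *
go(.5165,.312,.145)
snap('side','s10'); V('s10').crop(310,140,410,220,'c10',7)
```

```text
t 17.43 p [0.5181 0.313  0.1919] F [ 0.4  0.  -3.2] w 0.0312 q [ 0.434  0.519  1.669  0.     0.952 -2.147]
[[0.002, -0.847, 0.532], [0.001, 0.532, 0.847], [-1.0, -0.001, 0.002]]
yaw 147.87 shift tool mm [46.9  0.9 -1.7] len 47 tilt fix ry,rz [0.0015 0.0009]
```

View pics/c10.png

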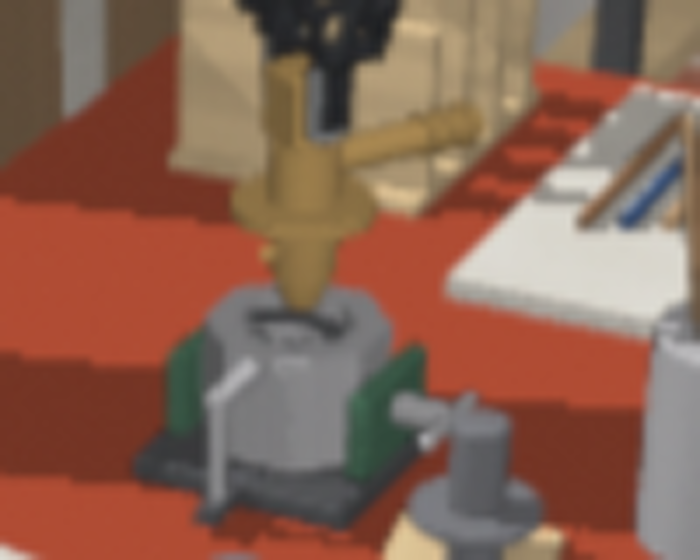

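Call:
drive_tool --series '[{"claw": 25,"dx": 4,"dy": 0.9,"dz": -1.7,"rx": 0,"ry": 0,"rz": 0},{"claw": 25,"dx": 5,"dy": 0,"dz": 0,"rx": 0,"ry": 0,"rz": 0},{"claw": 25,"dx": 5,"dy": 0,"dz": 0,"rx": 0,"ry": 0,"rz": 0},{"claw": 25,"dx": 5,"dy": 0,"dz": 0,"rx": 0,"ry": 0,"rz": 0},{"claw": 25,"dx": 5,"dy": 0,"dz": 0,"rx": 0,"ry": 0,"rz": 0},{"claw": 25,"dx": 5,"dy": 0,"dz": 0,"rx": 0,"ry": 0,"rz": 0},{"claw": 25,"dx": 5,"dy": 0,"dz": 0,"rx": 0,"ry": 0,"rz": 0},{"claw": 25,"dx": 2,"dy": 0,"dz": 0,"rx": 0,"ry": 0,"rz": 0},{"claw": 25,"dx": 0,"dy": 0,"dz": 0,"rx": 0,"ry": 0,"rz": 0},{"claw": 25,"dx": 0,"dy": 0,"dz": 0,"rx": 0,"ry": 0,"rz": 0}]'

```text
clock: 18.32
ee_pos: [0.5159, 0.3118, 0.1548]
orientation: [-0.787, 1.424, 0.787]
wrist_force: [0.7, -0.7, -3.2]
gripper_width: 0.0313
```

Run:
```python
from h import *
s,_=st(); print(s['moment'])
```

```text
t 18.32 p [0.5159 0.3118 0.1548] F [ 0.7 -0.7 -3.2] w 0.0313 q [ 0.434  0.561  1.709  0.     0.872 -2.147]
[[-0.0, -0.847, 0.532], [0.0, 0.532, 0.847], [-1.0, 0.0, 0.0]]
[ 0.03687275  0.02850149 -0.05845731]
```

Free of contact, and the shank is in the bore. I'll lower slowly until it rests on the thread.

Call:
drive_tool --series '[{"claw": 25,"dx": 2,"dy": 0,"dz": 0,"rx": 0,"ry": 0,"rz": 0},{"claw": 25,"dx": 2,"dy": 0,"dz": 0,"rx": 0,"ry": 0,"rz": 0},{"claw": 25,"dx": 2,"dy": 0,"dz": 0,"rx": 0,"ry": 0,"rz": 0},{"claw": 25,"dx": 0,"dy": 0,"dz": 0,"rx": 0,"ry": 0,"rz": 0}]'

```text
clock: 18.65
ee_pos: [0.5157, 0.3117, 0.1484]
orientation: [-0.787, 1.424, 0.787]
wrist_force: [-0.3, 0.3, -3.2]
gripper_width: 0.0312
```

Call:
drive_tool --series '[{"claw": 25,"dx": 1.5,"dy": 0,"dz": 0,"rx": 0,"ry": 0,"rz": 0},{"claw": 25,"dx": 1.5,"dy": 0,"dz": 0,"rx": 0,"ry": 0,"rz": 0},{"claw": 25,"dx": 0,"dy": 0,"dz": 0,"rx": 0,"ry": 0,"rz": 0}]'

```text
clock: 18.9
ee_pos: [0.5158, 0.3117, 0.1455]
orientation: [-0.787, 1.424, 0.787]
wrist_force: [-0.3, -0.8, -3.8]
gripper_width: 0.0312
```

Call:
drive_tool --series '[{"claw": 25,"dx": 1,"dy": 0,"dz": 0,"rx": 0,"ry": 0,"rz": 0},{"claw": 25,"dx": 1,"dy": 0,"dz": 0,"rx": 0,"ry": 0,"rz": 0},{"claw": 25,"dx": 0,"dy": 0,"dz": 0,"rx": 0,"ry": 0,"rz": 0}]'

```text
clock: 19.15
ee_pos: [0.5158, 0.3118, 0.1436]
orientation: [-0.787, 1.424, 0.787]
wrist_force: [0.7, 0.5, -3.6]
gripper_width: 0.0309
```

Call:
drive_tool --series '[{"claw": 25,"dx": 1,"dy": 0,"dz": 0,"rx": 0,"ry": 0,"rz": 0},{"claw": 25,"dx": 1,"dy": 0,"dz": 0,"rx": 0,"ry": 0,"rz": 0},{"claw": 25,"dx": 0,"dy": 0,"dz": 0,"rx": 0,"ry": 0,"rz": 0}]'

```text
clock: 19.4
ee_pos: [0.516, 0.3119, 0.1422]
orientation: [-0.787, 1.423, 0.787]
wrist_force: [-0.7, -0.1, 1.8]
gripper_width: 0.0313
```

Resting on the thread about 10 mm above the seat, as expected. Screwing clockwise with a helical descent.

Call:
drive_tool --series '[{"claw": 25,"dx": 0.5,"dy": 0,"dz": 0,"rx": 0.12,"ry": 0,"rz": 0},{"claw": 25,"dx": 0.5,"dy": 0,"dz": 0,"rx": 0.12,"ry": 0,"rz": 0},{"claw": 25,"dx": 0.5,"dy": 0,"dz": 0,"rx": 0.12,"ry": 0,"rz": 0},{"claw": 25,"dx": 0.5,"dy": 0,"dz": 0,"rx": 0.12,"ry": 0,"rz": 0},{"claw": 25,"dx": 0,"dy": 0,"dz": 0,"rx": 0,"ry": 0,"rz": 0}]' --squeeze 80

```text
clock: 19.82
ee_pos: [0.5162, 0.312, 0.1402]
orientation: [-0.411, 1.53, 0.411]
wrist_force: [-0.7, 2.7, 1.8]
gripper_width: 0.0308
```

Run:
```python
from h import *
go(.516,.312,.1422,-1.4); print(env.sense()['moment'])
```

```text
t 19.82 p [0.5162 0.312  0.1402] F [-0.7  2.7  1.8] w 0.0308 q [ 0.434  0.58   1.72   0.     0.84  -1.661]
[[0.001, -0.501, 0.866], [0.001, 0.866, 0.501], [-1.0, 0.0, 0.001]]
yaw 120.05 shift tool mm [-2.   0.1 -0.2] len 2 tilt fix ry,rz [ 0.0013 -0.0002]
rx deg 121.4 rad 2.12
[ 0.49409542  0.17839668 -0.07461522]
```

Call:
drive_tool --series '[{"claw": 25,"dx": 0.5,"dy": 0,"dz": 0,"rx": 0.12,"ry": 0,"rz": 0},{"claw": 25,"dx": 0.5,"dy": 0,"dz": 0,"rx": 0.12,"ry": 0,"rz": 0},{"claw": 25,"dx": 0.5,"dy": 0,"dz": 0,"rx": 0.12,"ry": 0,"rz": 0},{"claw": 25,"dx": 0.5,"dy": 0,"dz": 0,"rx": 0.12,"ry": 0,"rz": 0},{"claw": 25,"dx": 0.5,"dy": 0,"dz": 0,"rx": 0.12,"ry": 0,"rz": 0},{"claw": 25,"dx": 0.5,"dy": 0,"dz": 0,"rx": 0.12,"ry": 0,"rz": 0},{"claw": 25,"dx": 0.5,"dy": 0,"dz": 0,"rx": 0.12,"ry": 0,"rz": 0},{"claw": 25,"dx": 0.5,"dy": 0,"dz": 0,"rx": 0.12,"ry": 0,"rz": 0},{"claw": 25,"dx": 0,"dy": 0,"dz": 0,"rx": 0,"ry": 0,"rz": 0}]' --squeeze 80

```text
clock: 20.57
ee_pos: [0.5161, 0.3119, 0.1363]
orientation: [0.34, 1.543, -0.339]
wrist_force: [-0.6, 1.7, 1.5]
gripper_width: 0.031
```

Run:
```python
from h import *
go(.516,.312,.1422,-1.4); print(env.sense()['moment'])
snap('side','s11'); V('s11').crop(310,140,410,220,'c11',7)
```

```text
t 20.57 p [0.5161 0.3119 0.1363] F [-0.6  1.7  1.5] w 0.031 q [ 0.434  0.585  1.724  0.     0.832 -0.704]
[[0.001, 0.419, 0.908], [0.001, 0.908, -0.419], [-1.0, 0.001, 0.0]]
yaw 65.21 shift tool mm [-5.9  0.1 -0.1] len 6 tilt fix ry,rz [ 0.0004 -0.0009]
rx deg 66.6 rad 1.163
[ 0.58192022  0.15541198 -0.02629977]
```

View pics/c11.png

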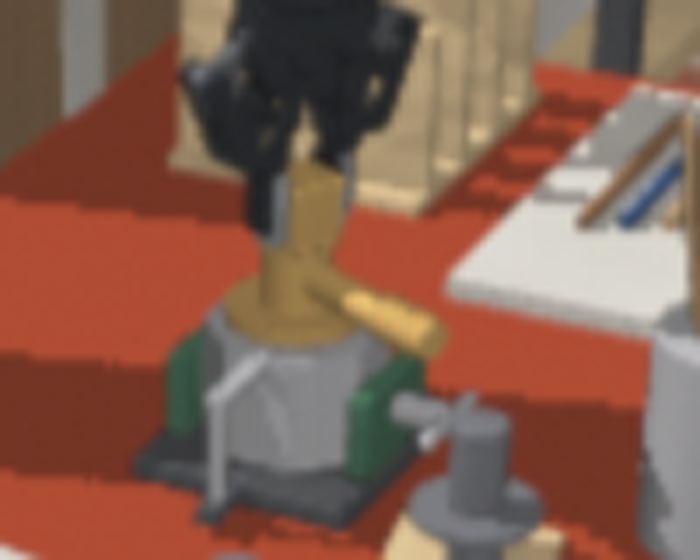

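Call:
drive_tool --series '[{"claw": 25,"dx": 0.5,"dy": 0,"dz": 0,"rx": 0.12,"ry": 0,"rz": 0},{"claw": 25,"dx": 0.5,"dy": 0,"dz": 0,"rx": 0.12,"ry": 0,"rz": 0},{"claw": 25,"dx": 0.5,"dy": 0,"dz": 0,"rx": 0.12,"ry": 0,"rz": 0},{"claw": 25,"dx": 0.5,"dy": 0,"dz": 0,"rx": 0.12,"ry": 0,"rz": 0},{"claw": 25,"dx": 0.5,"dy": 0,"dz": 0,"rx": 0.12,"ry": 0,"rz": 0},{"claw": 25,"dx": 0.5,"dy": 0,"dz": 0,"rx": 0.12,"ry": 0,"rz": 0},{"claw": 25,"dx": 0.5,"dy": 0,"dz": 0,"rx": 0.12,"ry": 0,"rz": 0},{"claw": 25,"dx": 0.5,"dy": 0,"dz": 0,"rx": 0.12,"ry": 0,"rz": 0},{"claw": 25,"dx": 0,"dy": 0,"dz": 0,"rx": 0,"ry": 0,"rz": 0}]' --squeeze 80

```text
clock: 21.37
ee_pos: [0.5172, 0.3127, 0.1338]
orientation: [1.079, 1.287, -1.071]
wrist_force: [0.9, 0.5, 14.2]
gripper_width: 0.0309
```

Run:
```python
from h import *
go(.516,.312,.1422,-1.4); print(env.sense()['moment'])
```

```text
t 21.37 p [0.5172 0.3127 0.1338] F [ 0.9  0.5 14.2] w 0.0309 q [0.434 0.589 1.725 0.    0.823 0.254]
[[0.005, 0.984, 0.179], [0.002, 0.179, -0.984], [-1.0, 0.005, -0.001]]
yaw 10.31 shift tool mm [-8.4 -1.3  0.4] len 8 tilt fix ry,rz [-0.0015 -0.0051]
rx deg 11.7 rad 0.204
[ 0.06959064 -0.31594119 -0.38359832]
```

Call:
drive_tool --series '[{"claw": 25,"dx": 0,"dy": 0,"dz": 0,"rx": 0.05,"ry": 0,"rz": 0},{"claw": 25,"dx": 0,"dy": 0,"dz": 0,"rx": 0.05,"ry": 0,"rz": 0},{"claw": 25,"dx": 0,"dy": 0,"dz": 0,"rx": 0.05,"ry": 0,"rz": 0},{"claw": 25,"dx": 0,"dy": 0,"dz": 0,"rx": 0.05,"ry": 0,"rz": 0},{"claw": 25,"dx": 0,"dy": 0,"dz": 0,"rx": 0,"ry": 0,"rz": 0},{"claw": 25,"dx": 0,"dy": 0,"dz": 0,"rx": 0,"ry": 0,"rz": 0}]' --squeeze 80

```text
clock: 21.87
ee_pos: [0.517, 0.3126, 0.1338]
orientation: [1.221, 1.202, -1.214]
wrist_force: [-1.1, 0.6, 15.2]
gripper_width: 0.031
```

Run:
```python
from h import *
go(.516,.312,.1422,-1.4); print(env.sense()['moment'])
snap('wrist','w12');snap('side','s12'); V('s12').crop(310,140,410,220,'c12',7)
```

```text
t 21.87 p [0.517  0.3126 0.1338] F [-1.1  0.6 15.2] w 0.031 q [ 0.435  0.589  1.725 -0.     0.823  0.447]
[[0.004, 1.0, -0.012], [0.002, -0.012, -1.0], [-1.0, 0.004, -0.002]]
yaw -0.69 shift tool mm [-8.4 -0.9  0.6] len 8 tilt fix ry,rz [-0.0019 -0.0043]
rx deg 0.7 rad 0.012
[-0.10092051 -0.11751337  0.11801791]
```

View pics/c12.png

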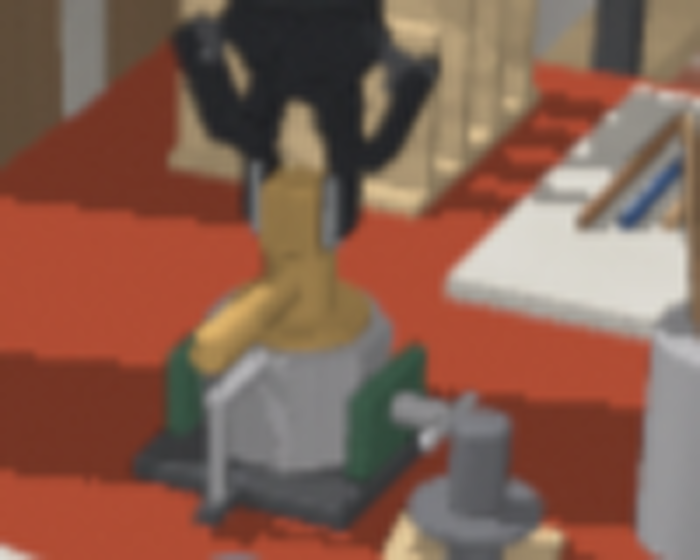

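View pics/w12.png

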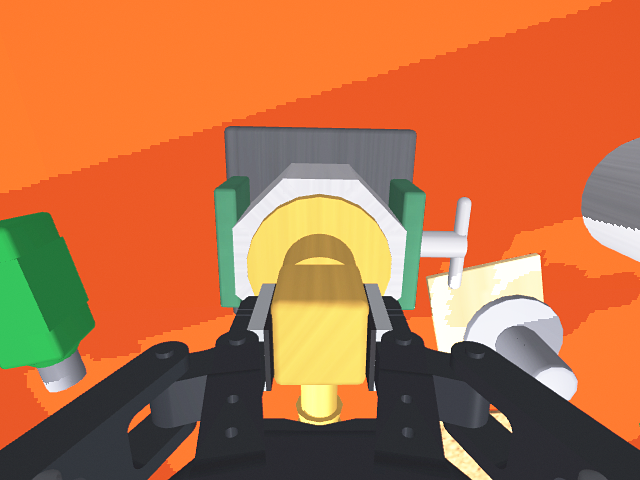

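Run:
```python
from h import *
W=V('w12');C=W.cloud()
print('flange',np.median(C[205:230,300:340,2]),'rim',C[186,320],C[190,290],C[190,350], C[250,240])
D=C[150:290,220:420].reshape(-1,3); h=np.histogram(D[:,2],bins=np.arange(.06,.1,.001)); print([(round(a,3),b) for a,b in zip(h[1],h[0]) if b>50])
```

```text
flange 0.08431980205273529 rim [0.51723132 0.35158687 0.07630451] [0.50276942 0.35004964 0.07754937] [0.53174741 0.34945231 0.07633551] [0.47636909 0.31943479 0.07651487]
[(np.float64(0.06), np.int64(1635)), (np.float64(0.061), np.int64(373)), (np.float64(0.074), np.int64(120)), (np.float64(0.075), np.int64(1451)), (np.float64(0.076), np.int64(2800)), (np.float64(0.077), np.int64(689)), (np.float64(0.078), np.int64(60)), (np.float64(0.081), np.int64(52)), (np.float64(0.082), np.int64(164)), (np.float64(0.083), np.int64(2154)), (np.float64(0.084), np.int64(4073)), (np.float64(0.085), np.int64(949)), (np.float64(0.086), np.int64(60)), (np.float64(0.096), np.int64(53)), (np.float64(0.099), np.int64(53))]
```

The flange top measures 8 mm above the rim, so it is fully seated. I'll release and back off.

Call:
drive_tool --series '[{"claw": 25,"dx": -0.5,"dy": 0,"dz": 0,"rx": 0,"ry": 0,"rz": 0},{"claw": 25,"dx": -0.5,"dy": 0,"dz": 0,"rx": 0,"ry": 0,"rz": 0},{"claw": 50,"dx": 0,"dy": 0,"dz": 0,"rx": 0,"ry": 0,"rz": 0},{"claw": 50,"dx": 0,"dy": 0,"dz": 0,"rx": 0,"ry": 0,"rz": 0},{"claw": 80,"dx": 0,"dy": 0,"dz": 0,"rx": 0,"ry": 0,"rz": 0},{"claw": 80,"dx": 0,"dy": 0,"dz": 0,"rx": 0,"ry": 0,"rz": 0},{"claw": 80,"dx": 0,"dy": 0,"dz": 0,"rx": 0,"ry": 0,"rz": 0},{"claw": 80,"dx": -10,"dy": 0,"dz": 0,"rx": 0,"ry": 0,"rz": 0},{"claw": 80,"dx": -20,"dy": 0,"dz": 0,"rx": 0,"ry": 0,"rz": 0},{"claw": 80,"dx": -30,"dy": 0,"dz": 0,"rx": 0,"ry": 0,"rz": 0},{"claw": 80,"dx": -30,"dy": 0,"dz": 0,"rx": 0,"ry": 0,"rz": 0},{"claw": 80,"dx": -30,"dy": 0,"dz": 0,"rx": 0,"ry": 0,"rz": 0},{"claw": 80,"dx": 0,"dy": 0,"dz": 0,"rx": 0,"ry": 0,"rz": 0},{"claw": 80,"dx": 0,"dy": 0,"dz": 0,"rx": 0,"ry": 0,"rz": 0}]'

```text
clock: 23.13
ee_pos: [0.5161, 0.3119, 0.255]
orientation: [1.226, 1.199, -1.22]
wrist_force: [0.5, 0.4, -1.0]
gripper_width: 0.0682
```

Run:
```python
from h import *
st()
snap('wrist','w13');snap('side','s13');snap('top','t13')
T=V('t13'); C=T.cloud()
W=V('w13');CW=W.cloud()
```

```text
t 23.13 p [0.5161 0.3119 0.255 ] F [ 0.5  0.4 -1. ] w 0.0682 q [0.434 0.449 1.605 0.    1.084 0.453]
[[0.003, 1.0, -0.019], [0.002, -0.019, -1.0], [-1.0, 0.003, -0.002]]
```

View pics/w13.png

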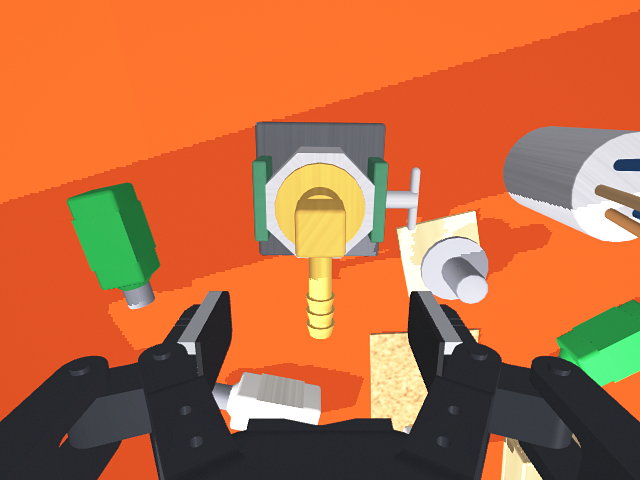

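View pics/t13.png

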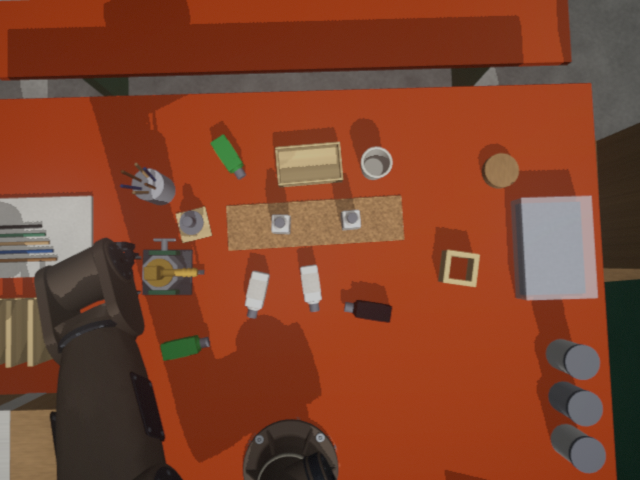

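The elbow is home with its spout over the pointer, and the bottles haven't moved. Standing the bottles up needs tilted tool poses, so I'll fit the arm kinematics from the logged states to check reach.

Run:
```python
from h import *
from scipy.optimize import least_squares
d=[((1.235,.491,1.559,1.092),(.1423,.6085,.2448)),((.423,.465,1.606,1.070),(.5231,.3075,.245)),((.439,.625,1.747,.769),(.5137,.3144,.1064)),((.439,.52,1.681,.941),(.5133,.3141,.1881)),((.263,.766,1.542,.832),(.6416,.2413,.0699)),((.263,.563,1.374,1.202),(.6414,.2412,.2644)),((-.829,.706,1.532,.902),(.5063,-.4545,.1139)),((.351,.443,1.559,1.141),(.5468,.2705,.2746)),((.506,.574,1.382,1.19),(.5647,.3886,.2538)),((.434,.561,1.709,.872),(.5159,.3118,.1548))]
def f(p):
    a,e,L1,L2,H,dd=p; o=[]
    for (q1,q2,q3,q5),(x,y,z) in d:
        r=a+L1*np.sin(q2)+L2*np.sin(q2+q3+e); zz=H+L1*np.cos(q2)+L2*np.cos(q2+q3+e)
        o+=[r*np.cos(q1)-dd*np.sin(q1)-x,r*np.sin(q1)+dd*np.cos(q1)-y,zz-z]
    return o
s=least_squares(f,[0,0,.5,.5,0,.05]); print(np.round(s.x,4),np.abs(s.fun).max())
```

```text
[ 1.000e-04  1.034e-01  5.875e-01  4.123e-01 -4.600e-02  6.610e-02] 0.0007885644235091638
```

```bash
cat > kin.py <<'E'
import numpy as np
from scipy.optimize import least_squares
from scipy.spatial.transform import Rotation as R
L1,L2,E,D,HM=.5875,.4123,.1034,.0661,-.046
lo=np.array([-3.1,-.84,.05,-1.13,.06,-2.69]);hi=np.array([3.1,2.19,2.79,4.28,2.93,2.69])
def fk(q,L3=.25,full=False):
    h=HM+L3; c=np.array([np.cos(q[0]),np.sin(q[0]),0]); l=np.array([-c[1],c[0],0]); k=np.array([0,0,1.])
    s=l*D+k*h; e=s+L1*(np.sin(q[1])*c+np.cos(q[1])*k); a=q[1]+q[2]+E; w=e+L2*(np.sin(a)*c+np.cos(a)*k)
    M=(R.from_euler('z',q[0])*R.from_euler('y',q[1]+q[2])*R.from_euler('z',q[3])*R.from_euler('y',q[4])*R.from_euler('z',q[5])).as_matrix()
    T=np.stack([M[:,2],-M[:,0],-M[:,1]],1)
    p=w+L3*T[:,0]
    return (p,T,w,e) if full else (p,T)
def ik(p,T,q0,L3=.25):
    def f(q):
        a,b=fk(q,L3); return np.r_[(a-p)*5,(R.from_matrix(b.T@T)).as_rotvec()]
    s=least_squares(f,np.clip(q0,lo+1e-3,hi-1e-3),bounds=(lo,hi)); return s.x,np.abs(s.fun).max()
E
python3 - <<'E'
from kin import *
print(fk([-.829,.706,1.532,0,.902,-1.13]))
Z=np.array([0,0,1.])
for az in (60,75,90,105,120,135):
  for s in (1,-1):
    t=np.array([np.cos(np.radians(az)),np.sin(np.radians(az)),0]); z=s*Z; y=np.cross(z,t); T=np.stack([t,y,z],1)
    best=min((ik(np.array([.64,-.27,.075]),T,np.array([-.6,.9,1.2,q4,1.5,q6])) for q4 in (0.5,1.5) for q6 in(-2,-1,0,1,2)),key=lambda a:a[1])
    w=fk(best[0],full=True)[2:]; print(az,s,np.round(best[0],2),round(best[1],3),np.round(w[0],2))
E
```

```text
(array([ 0.50638403, -0.45474934,  0.11387097]), array([[ 1.07601758e-03,  9.55040126e-01,  2.96474620e-01],
       [-1.17419312e-03,  2.96475794e-01, -9.55039646e-01],
       [-9.99998732e-01,  6.79520987e-04,  1.44041471e-03]]))
60 1 [-0.85  1.14  1.47  1.29  1.73  2.08] 0.0 [ 0.51 -0.49  0.07]
60 -1 [-0.85  1.14  1.47  1.29  1.73 -1.06] 0.0 [ 0.51 -0.49  0.07]
75 1 [-0.81  1.19  1.28  1.12  1.9   2.17] 0.0 [ 0.58 -0.51  0.07]
75 -1 [-0.81  1.19  1.28  1.12  1.9  -0.98] 0.0 [ 0.58 -0.51  0.07]
90 1 [-0.76  1.25  1.09  0.98  2.09  2.21] 0.0 [ 0.64 -0.52  0.08]
90 -1 [-0.76  1.25  1.09  0.98  2.09 -0.93] 0.0 [ 0.64 -0.52  0.08]
105 1 [-0.7   1.31  0.91  0.85  2.29  2.21] 0.0 [ 0.7  -0.51  0.08]
105 -1 [-0.7   1.31  0.91  0.85  2.29 -0.93] 0.0 [ 0.7  -0.51  0.07]
120 1 [-0.64  1.37  0.75  0.7   2.47  2.15] 0.0 [ 0.76 -0.49  0.08]
120 -1 [-0.64  1.37  0.75  0.7   2.47 -0.99] 0.0 [ 0.77 -0.49  0.07]
135 1 [-0.57  1.41  0.62  0.45  2.64  1.97] 0.0 [ 0.82 -0.45  0.08]
135 -1 [-0.57  1.41  0.62  0.45  2.64 -1.17] 0.0 [ 0.82 -0.45  0.07]
```

```bash
cat > pk.py <<'E'
from kin import *
Z=np.array([0,0,1.])
def pick(ctr,ca,g,al,zz=.024,h=0):
    c=np.array([np.cos(np.radians(ca)),np.sin(np.radians(ca)),0]); a=np.radians(al)
    t=-np.cos(a)*Z-np.sin(a)*c; z=-(c*np.cos(a)-Z*np.sin(a)) # s=-1
    y=np.cross(z,t); T=np.stack([t,y,z],1)
    p=np.r_[ctr,zz]+(g-.060)*c+.005*t-h*t
    return p,T
if __name__=='__main__':
  for n,ctr,ca in [('A',(.4525,.0765),166.3),('B',(.4646,-.0681),186)]:
   for g in (.05,.06,.07):
    for al in (0,5,10,15):
      p,T=pick(ctr,ca,g,al); q,e=ik(p,T,np.array([.1,.6,1.8,0,.5,-1.5])); print(n,g,al,np.round(p,3),np.round(q,2),round(e,4))
E
python3 pk.py
```

```text
A 0.05 0 [0.462 0.074 0.019] [ 0.02  0.66  2.13 -0.    0.36 -1.31] 0.0
A 0.05 5 [0.463 0.074 0.019] [ 0.03  0.65  2.17 -0.1   0.23 -1.21] 0.0
A 0.05 10 [0.463 0.074 0.019] [ 0.04  0.65  2.22 -0.44  0.11 -0.86] 0.0
A 0.05 15 [0.463 0.074 0.019] [ 0.05  0.65  2.24 -1.13  0.07 -0.16] 0.0337
A 0.06 0 [0.452 0.076 0.019] [ 0.02  0.66  2.15 -0.    0.34 -1.31] 0.0
A 0.06 5 [0.453 0.076 0.019] [ 0.04  0.65  2.2  -0.11  0.22 -1.19] 0.0
A 0.06 10 [0.453 0.076 0.019] [ 0.05  0.65  2.24 -0.53  0.1  -0.76] 0.0
A 0.06 15 [0.454 0.076 0.019] [ 0.06  0.64  2.26 -1.13  0.07 -0.15] 0.0432
A 0.07 0 [0.443 0.079 0.019] [ 0.03  0.65  2.17 -0.    0.32 -1.3 ] 0.0
A 0.07 5 [0.443 0.079 0.019] [ 0.04  0.64  2.22 -0.12  0.2  -1.17] 0.0
A 0.07 10 [0.444 0.079 0.019] [ 0.06  0.64  2.26 -0.65  0.08 -0.63] 0.0
A 0.07 15 [0.444 0.079 0.019] [ 0.06  0.64  2.27 -1.13  0.07 -0.14] 0.0527
B 0.05 0 [ 0.475 -0.067  0.019] [-0.28  0.67  2.1  -0.    0.38 -1.95] 0.0
B 0.05 5 [ 0.475 -0.067  0.019] [-0.3   0.66  2.15  0.13  0.26 -2.1 ] 0.0
B 0.05 10 [ 0.475 -0.067  0.019] [-0.32  0.65  2.2   0.5   0.15 -2.48] 0.0
B 0.05 15 [ 0.476 -0.067  0.019] [-0.31  0.65  2.22  0.72  0.1  -2.69] 0.0519
B 0.06 0 [ 0.465 -0.068  0.019] [-0.29  0.66  2.12 -0.    0.36 -1.96] 0.0
B 0.06 5 [ 0.465 -0.068  0.019] [-0.31  0.65  2.17  0.15  0.24 -2.12] 0.0
B 0.06 10 [ 0.465 -0.068  0.019] [-0.33  0.65  2.22  0.58  0.13 -2.57] 0.0
B 0.06 15 [ 0.466 -0.068  0.019] [-0.32  0.64  2.23  0.71  0.1  -2.69] 0.0609
B 0.07 0 [ 0.455 -0.069  0.019] [-0.3   0.66  2.15 -0.    0.34 -1.97] 0.0
B 0.07 5 [ 0.455 -0.069  0.019] [-0.31  0.65  2.2   0.16  0.22 -2.15] 0.0
B 0.07 10 [ 0.456 -0.069  0.019] [-0.34  0.65  2.25  0.68  0.12 -2.68] 0.0
B 0.07 15 [ 0.456 -0.069  0.019] [-0.32  0.64  2.25  0.71  0.09 -2.69] 0.0698
```

Run:
```python
from h import *
T=V('t13')
a=cv2.resize(T.p[180:260,215:415,::-1],None,fx=4,fy=4,interpolation=cv2.INTER_CUBIC); cv2.imwrite('pics/c14.png',a)
```

```text
(no output)
```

View pics/c14.png

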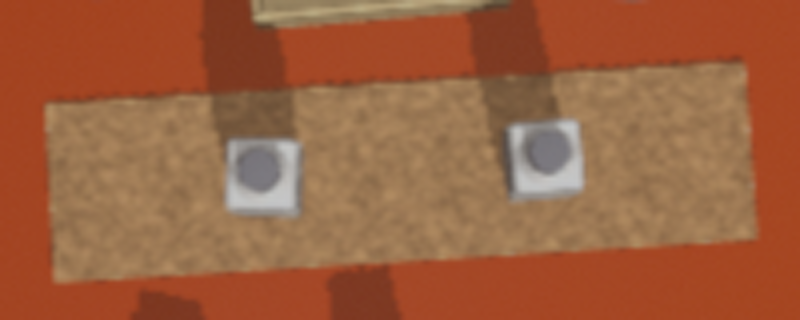

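Run:
```python
from h import *
T=V('t13')
P=[T.atz(215+u/4-.4,180+v/4-.4,.004)[:2]-[.0019,.0011] for u,v in [(45,104),(744,62),(757,239),(55,282)]]
print(np.round(P,4)); c=np.mean(P,0); d=(P[0]+P[3]-P[1]-P[2]); d/=np.linalg.norm(d); print(c,d)
for y in (-.172,-.23,-.29): print(y,c+d*(y-c[1])/d[1], 'lane y',(y-c[1])/d[1])
from pk import pick
s,M=st()
p,Tm=pick((.4525,.0765),166.3,.07,0,zz=.027)
go(p[0],p[1],.16,np.degrees(np.arctan2(Tm[1,1],Tm[0,1])))
print(p,Tm)
```

```text
[[ 0.6893  0.155 ]
 [ 0.7041 -0.3136]
 [ 0.5852 -0.3175]
 [ 0.5702  0.1506]]
[ 0.63719642 -0.08137828] [-0.03168578  0.99949788]
-0.172 [ 0.64006928 -0.172     ] lane y -0.09066724573573971
-0.23 [ 0.64190798 -0.23      ] lane y -0.1486963833509079
-0.29 [ 0.64381008 -0.29      ] lane y -0.2087265257114267
t 23.28 p [0.5154 0.3116 0.2519] F [ 0.3  0.1 -0.3] w 0.0683 q [0.434 0.453 1.608 0.    1.083 0.453]
[[-0.002, 1.0, -0.019], [-0.001, -0.019, -1.0], [-1.0, -0.002, 0.001]]
t 23.28 p [0.5154 0.3116 0.2519] F [ 0.3  0.1 -0.3] w 0.0683 q [0.434 0.453 1.608 0.    1.083 0.453]
[[-0.002, 1.0, -0.019], [-0.001, -0.019, -1.0], [-1.0, -0.002, 0.001]]
yaw -1.08 shift tool mm [ 92.2 -68.1 234. ] len 261 tilt fix ry,rz [0.0007 0.0015]
rx deg -77.4 rad -1.351
[0.44278451 0.07886838 0.022     ] [[ 0.          0.23683815  0.97154912]
 [-0.          0.97154912 -0.23683815]
 [-1.          0.         -0.        ]]
```

Call:
drive_tool --series '[{"claw": 100,"dx": 0,"dy": -3,"dz": 12,"rx": 0,"ry": 0,"rz": 0},{"claw": 100,"dx": 0,"dy": -8,"dz": 28,"rx": 0,"ry": 0,"rz": 0},{"claw": 100,"dx": 0,"dy": -8,"dz": 28,"rx": 0,"ry": 0,"rz": 0},{"claw": 100,"dx": 0,"dy": -8,"dz": 28,"rx": 0,"ry": 0,"rz": 0},{"claw": 100,"dx": 0,"dy": -8,"dz": 28,"rx": 0,"ry": 0,"rz": 0},{"claw": 100,"dx": 0,"dy": -8,"dz": 28,"rx": 0,"ry": 0,"rz": 0},{"claw": 100,"dx": 0,"dy": -8,"dz": 28,"rx": 0,"ry": 0,"rz": 0},{"claw": 100,"dx": 0,"dy": -8,"dz": 28,"rx": 0,"ry": 0,"rz": 0},{"claw": 100,"dx": 0,"dy": -9,"dz": 26,"rx": 0,"ry": 0,"rz": 0}]'

```text
clock: 24.03
ee_pos: [0.4421, 0.0774, 0.2521]
orientation: [1.222, 1.201, -1.224]
wrist_force: [0.5, -0.0, -0.4]
gripper_width: 0.0856
```

Call:
drive_tool --series '[{"claw": 100,"dx": 0,"dy": 0,"dz": 0,"rx": -0.11,"ry": 0,"rz": 0},{"claw": 100,"dx": 0,"dy": 0,"dz": 0,"rx": -0.11,"ry": 0,"rz": 0},{"claw": 100,"dx": 0,"dy": 0,"dz": 0,"rx": -0.11,"ry": 0,"rz": 0},{"claw": 100,"dx": 0,"dy": 0,"dz": 0,"rx": -0.11,"ry": 0,"rz": 0},{"claw": 100,"dx": 0,"dy": 0,"dz": 0,"rx": -0.11,"ry": 0,"rz": 0},{"claw": 100,"dx": 0,"dy": 0,"dz": 0,"rx": -0.11,"ry": 0,"rz": 0},{"claw": 100,"dx": 0,"dy": 0,"dz": 0,"rx": -0.11,"ry": 0,"rz": 0},{"claw": 100,"dx": 0,"dy": 0,"dz": 0,"rx": -0.11,"ry": 0,"rz": 0},{"claw": 100,"dx": 0,"dy": 0,"dz": 0,"rx": -0.11,"ry": 0,"rz": 0},{"claw": 100,"dx": 0,"dy": 0,"dz": 0,"rx": -0.11,"ry": 0,"rz": 0},{"claw": 100,"dx": 0,"dy": 0,"dz": 0,"rx": -0.11,"ry": 0,"rz": 0},{"claw": 100,"dx": 0,"dy": 0,"dz": 0,"rx": -0.11,"ry": 0,"rz": 0},{"claw": 100,"dx": 0,"dy": 0,"dz": 0,"rx": -0.03,"ry": 0,"rz": 0},{"claw": 100,"dx": 0,"dy": 0,"dz": 0,"rx": 0,"ry": 0,"rz": 0}]'

```text
clock: 25.2
ee_pos: [0.4427, 0.0787, 0.2521]
orientation: [0.187, 1.564, -0.187]
wrist_force: [0.3, -0.6, 0.4]
gripper_width: 0.0855
```

Run:
```python
from h import *
go(.4428,.0789,.022,76.3)
snap('wrist','w15')
W=V('w15');C=W.cloud()
m=(C[...,2]>.03)&(C[...,2]<.06)&(C[...,0]>.37)&(C[...,0]<.55)&(C[...,1]>.02)&(C[...,1]<.15)
v,u=np.nonzero(m); print(u.min(),u.max(),v.min(),v.max()); P=C[m]; print(cv2.minAreaRect(P[:,:2].astype(np.float32)),len(P))
```

```text
t 25.2 p [0.4427 0.0787 0.2521] F [ 0.3 -0.6  0.4] w 0.0855 q [ 0.029  0.234  1.958  0.     0.951 -1.304]
[[-0.002, 0.236, 0.972], [-0.0, 0.972, -0.236], [-1.0, -0.0, -0.002]]
yaw 76.33 shift tool mm [230.1   0.3   0.4] len 230 tilt fix ry,rz [-0.0015  0.0004]
rx deg 0.0 rad 0.001
295 345 139 271
((0.4501507878303528, 0.07681772112846375), (0.044285014271736145, 0.11973855644464493), 76.5080337524414) 5719
```

View pics/w15.png

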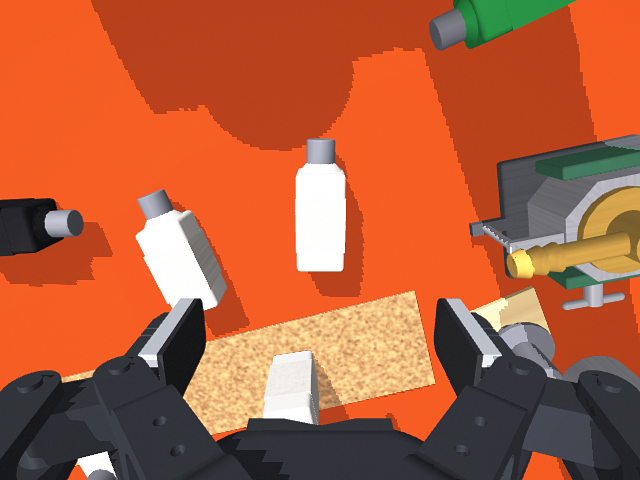

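Call:
drive_tool --series '[{"claw": 100,"dx": 20,"dy": 0,"dz": 0,"rx": 0,"ry": 0,"rz": 0},{"claw": 100,"dx": 30,"dy": 0,"dz": 0,"rx": 0,"ry": 0,"rz": 0},{"claw": 100,"dx": 30,"dy": 0,"dz": 0,"rx": 0,"ry": 0,"rz": 0},{"claw": 100,"dx": 30,"dy": 0,"dz": 0,"rx": 0,"ry": 0,"rz": 0},{"claw": 100,"dx": 30,"dy": 0,"dz": 0,"rx": 0,"ry": 0,"rz": 0},{"claw": 100,"dx": 30,"dy": 0,"dz": 0,"rx": 0,"ry": 0,"rz": 0},{"claw": 100,"dx": 25,"dy": 0,"dz": 0,"rx": 0,"ry": 0,"rz": 0},{"claw": 100,"dx": 20,"dy": 0,"dz": 0,"rx": 0,"ry": 0,"rz": 0},{"claw": 100,"dx": 10,"dy": 0,"dz": 0,"rx": 0,"ry": 0,"rz": 0},{"claw": 100,"dx": 3,"dy": 0,"dz": 0,"rx": 0,"ry": 0,"rz": 0},{"claw": 100,"dx": 0,"dy": 0,"dz": 0,"rx": 0,"ry": 0,"rz": 0},{"claw": 40,"dx": 0,"dy": 0,"dz": 0,"rx": 0,"ry": 0,"rz": 0},{"claw": 40,"dx": 0,"dy": 0,"dz": 0,"rx": 0,"ry": 0,"rz": 0},{"claw": 40,"dx": 0,"dy": 0,"dz": 0,"rx": 0,"ry": 0,"rz": 0},{"claw": 40,"dx": 0,"dy": 0,"dz": 0,"rx": 0,"ry": 0,"rz": 0},{"claw": 40,"dx": 0,"dy": 0,"dz": 0,"rx": 0,"ry": 0,"rz": 0}]' --squeeze 40

```text
clock: 26.58
ee_pos: [0.4437, 0.0791, 0.0256]
orientation: [0.189, 1.561, -0.188]
wrist_force: [-0.7, -0.6, 7.8]
gripper_width: 0.0438
```

Call:
drive_tool --series '[{"claw": 40,"dx": -8,"dy": 0,"dz": 0,"rx": 0,"ry": 0,"rz": 0},{"claw": 40,"dx": -20,"dy": 0,"dz": 0,"rx": 0,"ry": 0,"rz": 0},{"claw": 40,"dx": -30,"dy": 0,"dz": 0,"rx": 0,"ry": 0,"rz": 0},{"claw": 40,"dx": -30,"dy": 0,"dz": 0,"rx": 0,"ry": 0,"rz": 0},{"claw": 40,"dx": -30,"dy": 0,"dz": 0,"rx": 0,"ry": 0,"rz": 0},{"claw": 40,"dx": -30,"dy": 0,"dz": 0,"rx": 0,"ry": 0,"rz": 0},{"claw": 40,"dx": -30,"dy": 0,"dz": 0,"rx": 0,"ry": 0,"rz": 0},{"claw": 40,"dx": -30,"dy": 0,"dz": 0,"rx": 0,"ry": 0,"rz": 0},{"claw": 40,"dx": -20,"dy": 0,"dz": 0,"rx": 0,"ry": 0,"rz": 0},{"claw": 40,"dx": 0,"dy": 0,"dz": 0,"rx": 0,"ry": 0,"rz": 0}]' --squeeze 40

```text
clock: 27.42
ee_pos: [0.4441, 0.0792, 0.257]
orientation: [0.189, 1.556, -0.187]
wrist_force: [0.6, 0.6, -3.2]
gripper_width: 0.0434
```

Run:
```python
from h import *
go(.61,-.23,.26,0)
snap('wrist','w16')
```

```text
t 27.42 p [0.4441 0.0792 0.257 ] F [ 0.6  0.6 -3.2] w 0.0434 q [ 0.03   0.227  1.952  0.     0.956 -1.301]
[[0.007, 0.237, 0.971], [0.0, 0.971, -0.237], [-1.0, 0.002, 0.007]]
yaw 76.27 shift tool mm [  -1.9 -261.   234.6] len 351 tilt fix ry,rz [ 0.0066 -0.0019]
rx deg 76.3 rad 1.331
```

View pics/w16.png

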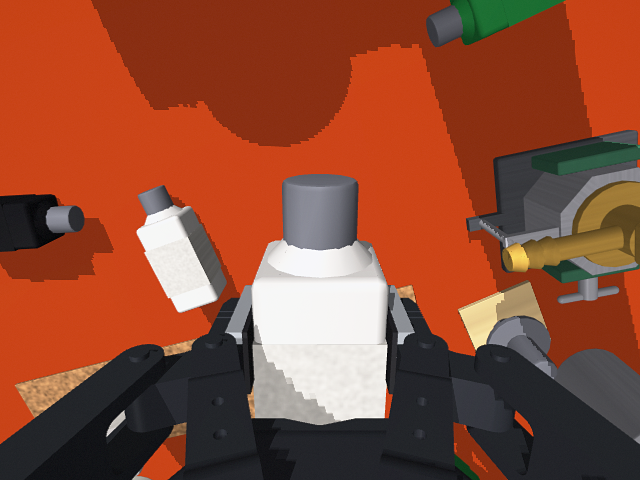

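Call:
drive_tool --series '[{"claw": 40,"dx": 0,"dy": -12,"dz": 10,"rx": 0,"ry": 0,"rz": 0},{"claw": 40,"dx": -3,"dy": -23,"dz": 21,"rx": 0,"ry": 0,"rz": 0},{"claw": 40,"dx": -3,"dy": -23,"dz": 21,"rx": 0,"ry": 0,"rz": 0},{"claw": 40,"dx": -3,"dy": -23,"dz": 21,"rx": 0,"ry": 0,"rz": 0},{"claw": 40,"dx": -3,"dy": -23,"dz": 21,"rx": 0,"ry": 0,"rz": 0},{"claw": 40,"dx": -3,"dy": -23,"dz": 21,"rx": 0,"ry": 0,"rz": 0},{"claw": 40,"dx": -3,"dy": -23,"dz": 21,"rx": 0,"ry": 0,"rz": 0},{"claw": 40,"dx": -3,"dy": -23,"dz": 21,"rx": 0,"ry": 0,"rz": 0},{"claw": 40,"dx": -3,"dy": -23,"dz": 21,"rx": 0,"ry": 0,"rz": 0},{"claw": 40,"dx": -3,"dy": -23,"dz": 21,"rx": 0,"ry": 0,"rz": 0},{"claw": 40,"dx": -3,"dy": -23,"dz": 21,"rx": 0,"ry": 0,"rz": 0},{"claw": 40,"dx": -3,"dy": -19,"dz": 15,"rx": 0,"ry": 0,"rz": 0},{"claw": 40,"dx": 0,"dy": 0,"dz": 0,"rx": 0,"ry": 0,"rz": 0}]' --squeeze 40

```text
clock: 28.55
ee_pos: [0.6104, -0.234, 0.2834]
orientation: [0.19, 1.564, -0.19]
wrist_force: [0.4, -0.1, -2.5]
gripper_width: 0.0437
```

Call:
drive_tool --series '[{"claw": 40,"dx": 0,"dy": 0,"dz": 0,"rx": 0.11,"ry": 0,"rz": 0},{"claw": 40,"dx": 0,"dy": 0,"dz": 0,"rx": 0.11,"ry": 0,"rz": 0},{"claw": 40,"dx": 0,"dy": 0,"dz": 0,"rx": 0.11,"ry": 0,"rz": 0},{"claw": 40,"dx": 0,"dy": 0,"dz": 0,"rx": 0.11,"ry": 0,"rz": 0},{"claw": 40,"dx": 0,"dy": 0,"dz": 0,"rx": 0.11,"ry": 0,"rz": 0},{"claw": 40,"dx": 0,"dy": 0,"dz": 0,"rx": 0.11,"ry": 0,"rz": 0},{"claw": 40,"dx": 0,"dy": 0,"dz": 0,"rx": 0.11,"ry": 0,"rz": 0},{"claw": 40,"dx": 0,"dy": 0,"dz": 0,"rx": 0.11,"ry": 0,"rz": 0},{"claw": 40,"dx": 0,"dy": 0,"dz": 0,"rx": 0.11,"ry": 0,"rz": 0},{"claw": 40,"dx": 0,"dy": 0,"dz": 0,"rx": 0.11,"ry": 0,"rz": 0},{"claw": 40,"dx": 0,"dy": 0,"dz": 0,"rx": 0.11,"ry": 0,"rz": 0},{"claw": 40,"dx": 0,"dy": 0,"dz": 0,"rx": 0.11,"ry": 0,"rz": 0},{"claw": 40,"dx": 0,"dy": 0,"dz": 0,"rx": 0,"ry": 0,"rz": 0}]'

```text
clock: 29.63
ee_pos: [0.6091, -0.2296, 0.2839]
orientation: [1.204, 1.215, -1.206]
wrist_force: [-0.3, 0.1, -2.9]
gripper_width: 0.0435
```

Call:
drive_tool --series '[{"claw": 40,"dx": 0,"dy": 0,"dz": 0,"rx": 0,"ry": 0.08,"rz": 0},{"claw": 40,"dx": 0,"dy": 0,"dz": 0,"rx": 0,"ry": 0.1,"rz": 0},{"claw": 40,"dx": 0,"dy": 0,"dz": 0,"rx": 0,"ry": 0.1,"rz": 0},{"claw": 40,"dx": 0,"dy": 0,"dz": 0,"rx": 0,"ry": 0.1,"rz": 0},{"claw": 40,"dx": 0,"dy": 0,"dz": 0,"rx": 0,"ry": 0,"rz": 0}]'

```text
clock: 30.05
ee_pos: [0.609, -0.2318, 0.2832]
orientation: [1.477, 1.496, -0.996]
wrist_force: [-0.1, -1.4, -3.3]
gripper_width: 0.0435
```

Run:
```python
from h import *
from kin import fk
from scipy.optimize import minimize_scalar
s,M=st(); q=np.array(s['joint_pos'])
f=lambda L:np.linalg.norm(fk(q,L)[0]-s['ee_pos'])
r=minimize_scalar(f,bounds=(.1,.5),method='bounded'); print(r.x,r.fun); print(np.round(fk(q,r.x)[1],3).tolist())
```

```text
t 30.05 p [ 0.609  -0.2318  0.2832] F [-0.1 -1.4 -3.3] w 0.0435 q [-0.582  0.571  1.356  0.319  1.446 -0.67 ]
[[-0.006, 1.0, 0.01], [0.376, 0.012, -0.926], [-0.926, -0.002, -0.376]]
0.2404209742311809 0.0001873754313039946
[[-0.006, 1.0, 0.01], [0.376, 0.012, -0.926], [-0.926, -0.002, -0.376]]
```

Call:
drive_tool --series '[{"claw": 40,"dx": 0,"dy": 0,"dz": 0,"rx": 0,"ry": 0.1,"rz": 0},{"claw": 40,"dx": 0,"dy": 0,"dz": 0,"rx": 0,"ry": 0.1,"rz": 0},{"claw": 40,"dx": 0,"dy": 0,"dz": 0,"rx": 0,"ry": 0.1,"rz": 0},{"claw": 40,"dx": 0,"dy": 0,"dz": 0,"rx": 0,"ry": 0.1,"rz": 0},{"claw": 40,"dx": 0,"dy": 0,"dz": 0,"rx": 0,"ry": 0.1,"rz": 0},{"claw": 40,"dx": 0,"dy": 0,"dz": 0,"rx": 0,"ry": 0.1,"rz": 0},{"claw": 40,"dx": 0,"dy": 0,"dz": 0,"rx": 0,"ry": 0.1,"rz": 0},{"claw": 40,"dx": 0,"dy": 0,"dz": 0,"rx": 0,"ry": 0.1,"rz": 0},{"claw": 40,"dx": 0,"dy": 0,"dz": 0,"rx": 0,"ry": 0.1,"rz": 0},{"claw": 40,"dx": 0,"dy": 0,"dz": 0,"rx": 0,"ry": 0.1,"rz": 0},{"claw": 40,"dx": 0,"dy": 0,"dz": 0,"rx": 0,"ry": 0.1,"rz": 0},{"claw": 40,"dx": 0,"dy": 0,"dz": 0,"rx": 0,"ry": 0.09,"rz": 0},{"claw": 40,"dx": 0,"dy": 0,"dz": 0,"rx": 0,"ry": 0,"rz": 0}]'

```text
clock: 31.13
ee_pos: [0.6096, -0.2291, 0.2821]
orientation: [-2.204, -2.229, 0.002]
wrist_force: [-0.4, -0.7, -3.0]
gripper_width: 0.0432
```

Run:
```python
from h import *
s,M=st()
d=M.T@(np.array([.642,-.232,.12])-s['ee_pos'])*1000; print('shift',np.round(d,1))
Tg=np.array([[0,1,0],[1,0,0],[0,0,-1.]]); print('rot',np.round(R.from_matrix(M.T@Tg).as_rotvec(),4))
snap('side','s17'); snap('wrist','w17')
```

```text
t 31.13 p [ 0.6096 -0.2291  0.2821] F [-0.4 -0.7 -3. ] w 0.0432 q [-0.74   0.908  1.293  1.071  2.158 -0.776]
[[-0.012, 1.0, -0.006], [1.0, 0.012, 0.004], [0.004, -0.006, -1.0]]
shift [ -3.9  33.3 161.9]
rot [-0.0058 -0.0038  0.0115]
```

View pics/s17.png

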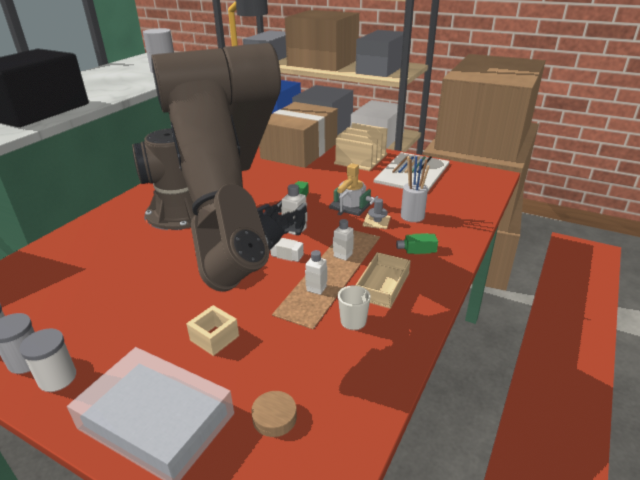

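View pics/w17.png

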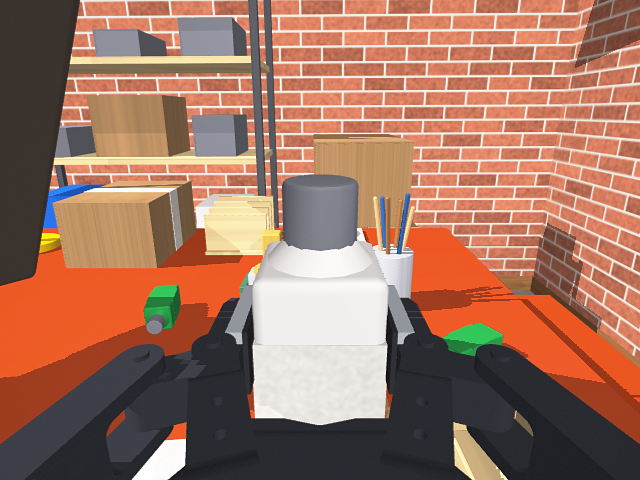

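Run:
```python
from h import *
from kin import fk
snap('top','t17')
s=env.sense(); p,T,w,e=fk(np.array(s['joint_pos']),.2404,True); print('W',w,'elbow',e)
for n in('s17','t17'):
    C=V(n).cloud().reshape(-1,3); d=C-w
    near=C[np.linalg.norm(d,axis=1)<.13]; print(n,len(near),'min',near.min(0)-w,'max',near.max(0)-w)
    # radial distance from forearm axis in frame
    f=(w-e)/np.linalg.norm(w-e); a=d@f
    for lo_,hi_ in [(-.15,-.1),(-.1,-.05),(-.05,0),(0,.05),(.05,.1),(.1,.15)]:
        m=(a>lo_)&(a<hi_); r=np.linalg.norm(d[m]-np.outer(a[m],f),axis=1); r=r[r<.16]; print(lo_, len(r), np.round(np.percentile(r,[5,50,95]),3) if len(r) else '')
    # distance along tool axis
    t=T[:,0]; a=d@t; rr=np.linalg.norm(d-np.outer(a,t),axis=1)
    for lo_,hi_ in [(-.1,-.05),(-.05,0),(0,.05),(.05,.1),(.1,.15)]:
        m=(a>lo_)&(a<hi_)&(rr<.13); print('  tool',lo_,m.sum(), np.round(np.percentile(rr[m],[5,50,95]),3) if m.sum() else '', 'zmin',np.round((C[m][:,2]).min()-w[2],3) if m.sum() else '')
```

```text
W [ 0.61302798 -0.47067348  0.28598631] elbow [ 0.38479969 -0.26210652  0.55875536]
s17 6287 min [-0.12170608 -0.04827704 -0.07818407] max [0.07496352 0.12652111 0.12007771]
-0.15 1434 [0.035 0.048 0.144]
-0.1 2181 [0.035 0.057 0.142]
-0.05 1853 [0.041 0.064 0.119]
0 1938 [0.02  0.058 0.07 ]
0.05 42 [0.043 0.05  0.06 ]
0.1 0 
  tool -0.1 0  zmin 
  tool -0.05 2806 [0.017 0.058 0.079] zmin -0.078
  tool 0 2583 [0.062 0.087 0.126] zmin -0.071
  tool 0.05 965 [0.032 0.082 0.125] zmin -0.022
  tool 0.1 426 [0.029 0.035 0.122] zmin -0.028
t17 3273 min [-0.07732726 -0.04621303 -0.02919271] max [0.07753329 0.12918386 0.12032755]
-0.15 1600 [0.038 0.054 0.15 ]
-0.1 2369 [0.055 0.085 0.151]
-0.05 1147 [0.048 0.067 0.087]
0 375 [0.065 0.07  0.075]
0.05 0 
0.1 0 
  tool -0.1 0  zmin 
  tool -0.05 722 [0.036 0.068 0.083] zmin -0.029
  tool 0 1333 [0.063 0.076 0.126] zmin -0.003
  tool 0.05 1250 [0.032 0.083 0.127] zmin -0.017
  tool 0.1 1096 [0.012 0.035 0.109] zmin -0.005
```

Run:
```python
from h import *
V('s17').crop(180,160,320,290,'c17',5)
```

```text
(no output)
```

View pics/c17.png

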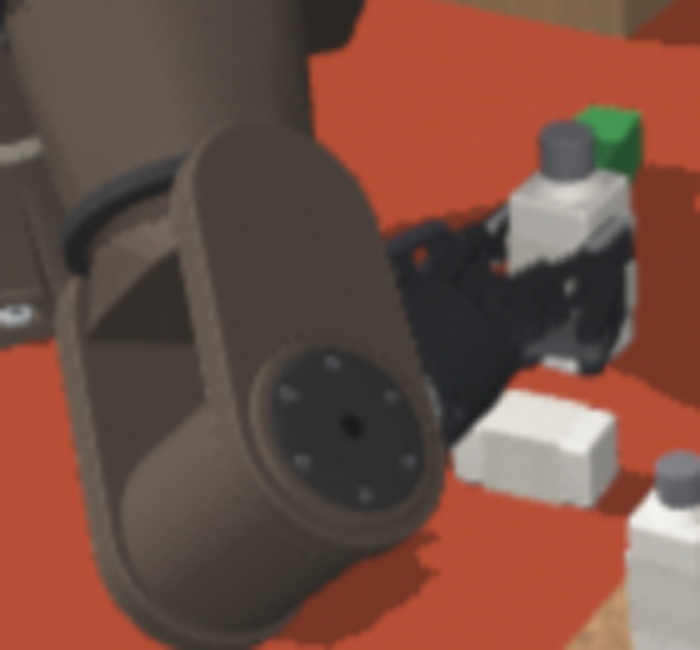

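The forearm fork reaches 78 mm below the wrist centre. With the tool level it would touch the table, so I'll keep the tool pitched 8° down, let the base edge square the bottle up with a light grip, then release.

Call:
drive_tool --series '[{"claw": 40,"dx": 0,"dy": 0,"dz": 0,"rx": 0,"ry": -0.07,"rz": 0.01},{"claw": 40,"dx": 0,"dy": 0,"dz": 0,"rx": 0,"ry": -0.07,"rz": 0},{"claw": 40,"dx": 0,"dy": 11,"dz": 10,"rx": 0,"ry": 0,"rz": 0},{"claw": 40,"dx": 0,"dy": 11,"dz": 20,"rx": 0,"ry": 0,"rz": 0},{"claw": 40,"dx": 0,"dy": 11,"dz": 25,"rx": 0,"ry": 0,"rz": 0},{"claw": 40,"dx": 0,"dy": 0,"dz": 25,"rx": 0,"ry": 0,"rz": 0},{"claw": 40,"dx": 0,"dy": 0,"dz": 25,"rx": 0,"ry": 0,"rz": 0},{"claw": 40,"dx": 0,"dy": 0,"dz": 25,"rx": 0,"ry": 0,"rz": 0},{"claw": 40,"dx": 0,"dy": 0,"dz": 20,"rx": 0,"ry": 0,"rz": 0},{"claw": 40,"dx": 0,"dy": 0,"dz": 0,"rx": 0,"ry": 0,"rz": 0},{"claw": 40,"dx": 0,"dy": 0,"dz": 0,"rx": 0,"ry": 0,"rz": 0}]'

```text
clock: 32.2
ee_pos: [0.643, -0.2511, 0.1376]
orientation: [2.145, 2.149, -0.153]
wrist_force: [0.2, 0.3, -1.0]
gripper_width: 0.0436
```

```bash
cat >> h.py <<'E'
def tgt(x,y,z):
    s,M=st(); d=M.T@(np.array([x,y,z])-s['ee_pos'])*1000; print('shift',np.round(d,1), 'pitchdown deg',np.round(np.degrees(np.arcsin(-M[2,0])),2),'jaw z',round(M[2,1],4),'az',np.round(np.degrees(np.arctan2(M[1,0],M[0,0])),1))
E
python3 - <<'E'
from h import *
tgt(.642,-.230,.082)
snap('side','s18'); V('s18').crop(200,180,360,310,'c18',5)
E
```

```text
t 32.2 p [ 0.643  -0.2511  0.1376] F [ 0.2  0.3 -1. ] w 0.0436 q [-0.732  1.087  1.184  0.941  1.999 -0.897]
[[-0.001, 1.0, 0.001], [0.99, 0.001, -0.142], [-0.142, 0.001, -0.99]]
shift [28.8 -1.  52.1] pitchdown deg 8.18 jaw z 0.0006 az 90.1
```

View pics/c18.png

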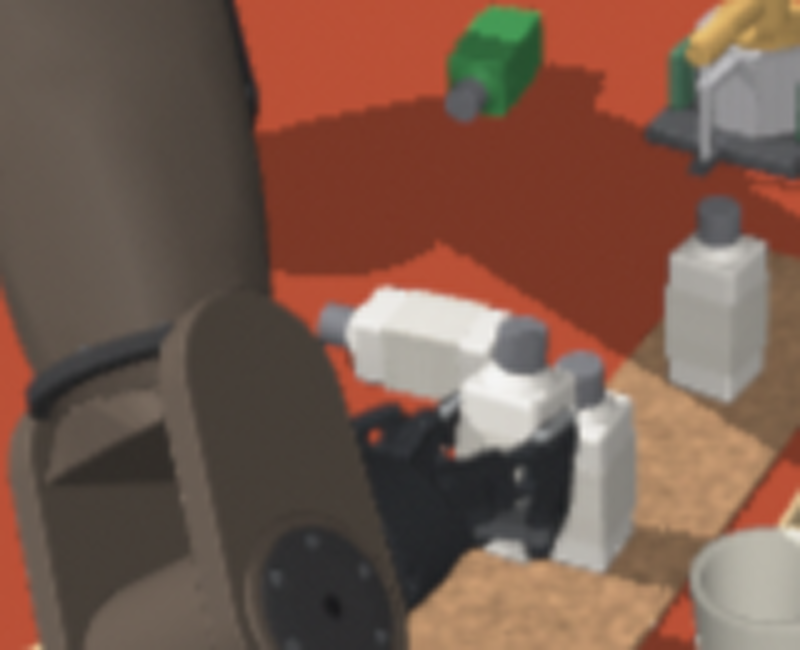

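Call:
drive_tool --series '[{"claw": 40,"dx": 11,"dy": -0.5,"dz": 10,"rx": 0,"ry": 0,"rz": 0},{"claw": 40,"dx": 11,"dy": -0.5,"dz": 15,"rx": 0,"ry": 0,"rz": 0},{"claw": 40,"dx": 0,"dy": 0,"dz": 15,"rx": 0,"ry": 0,"rz": 0},{"claw": 40,"dx": 0,"dy": 0,"dz": 10,"rx": 0,"ry": 0,"rz": 0},{"claw": 40,"dx": 0,"dy": 0,"dz": 3,"rx": 0,"ry": 0,"rz": 0},{"claw": 40,"dx": 0,"dy": 0,"dz": 0,"rx": 0,"ry": 0,"rz": 0},{"claw": 40,"dx": 0,"dy": 0,"dz": 0,"rx": 0,"ry": 0,"rz": 0}]' --squeeze 30

```text
clock: 32.83
ee_pos: [0.6418, -0.2372, 0.0815]
orientation: [2.148, 2.149, -0.151]
wrist_force: [0.7, -0.7, -2.7]
gripper_width: 0.0436
```

Run:
```python
from h import *
tgt(.642,-.237,.074)
```

```text
t 32.83 p [ 0.6418 -0.2372  0.0815] F [ 0.7 -0.7 -2.7] w 0.0436 q [-0.721  1.151  1.204  0.925  1.944 -0.963]
[[-0.001, 1.0, 0.0], [0.99, 0.001, -0.14], [-0.14, 0.0, -0.99]]
shift [1.3 0.2 7.4] pitchdown deg 8.05 jaw z 0.0004 az 90.0
```

Call:
drive_tool --series '[{"claw": 40,"dx": 0,"dy": 0,"dz": 2,"rx": 0,"ry": 0,"rz": 0},{"claw": 40,"dx": 0,"dy": 0,"dz": 2,"rx": 0,"ry": 0,"rz": 0},{"claw": 40,"dx": 0,"dy": 0,"dz": 1.5,"rx": 0,"ry": 0,"rz": 0},{"claw": 40,"dx": 0,"dy": 0,"dz": 1,"rx": 0,"ry": 0,"rz": 0},{"claw": 40,"dx": 0,"dy": 0,"dz": 0,"rx": 0,"ry": 0,"rz": 0}]' --squeeze 20

```text
clock: 33.25
ee_pos: [0.6418, -0.2378, 0.0751]
orientation: [2.147, 2.149, -0.151]
wrist_force: [-0.3, 0.5, -2.3]
gripper_width: 0.0436
```

Call:
drive_tool --series '[{"claw": 40,"dx": 0,"dy": 0,"dz": 1,"rx": 0,"ry": 0,"rz": 0},{"claw": 40,"dx": 0,"dy": 0,"dz": 1,"rx": 0,"ry": 0,"rz": 0},{"claw": 40,"dx": 0,"dy": 0,"dz": 1,"rx": 0,"ry": 0,"rz": 0},{"claw": 40,"dx": 0,"dy": 0,"dz": 0,"rx": 0,"ry": 0,"rz": 0}]'

```text
clock: 33.58
ee_pos: [0.6418, -0.2384, 0.0744]
orientation: [2.147, 2.151, -0.146]
wrist_force: [-1.9, 1.4, 9.9]
gripper_width: 0.0433
```

Run:
```python
from h import *
tgt(.642,-.237,.074)
snap('wrist','w18')
```

```text
t 33.58 p [ 0.6418 -0.2384  0.0744] F [-1.9  1.4  9.9] w 0.0433 q [-0.722  1.162  1.198  0.923  1.943 -0.97 ]
[[-0.002, 1.0, 0.003], [0.99, 0.002, -0.138], [-0.138, 0.002, -0.99]]
shift [1.4 0.2 0.2] pitchdown deg 7.91 jaw z 0.0023 az 90.1
```

View pics/w18.png

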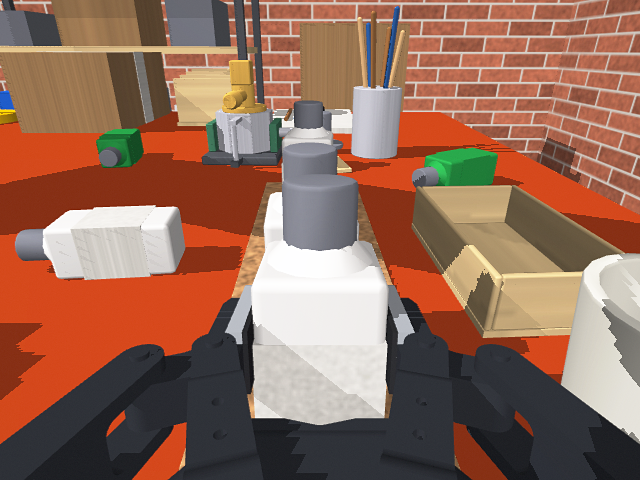

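Call:
drive_tool --series '[{"claw": 40,"dx": 0,"dy": 0,"dz": -1,"rx": 0,"ry": 0,"rz": 0},{"claw": 40,"dx": 0,"dy": 0,"dz": 0,"rx": 0,"ry": 0,"rz": 0},{"claw": 58,"dx": 0,"dy": 0,"dz": 0,"rx": 0,"ry": 0,"rz": 0},{"claw": 58,"dx": 0,"dy": 0,"dz": 0,"rx": 0,"ry": 0,"rz": 0},{"claw": 58,"dx": 0,"dy": 0,"dz": 0,"rx": 0,"ry": 0,"rz": 0},{"claw": 58,"dx": 0,"dy": 0,"dz": 0,"rx": 0,"ry": 0,"rz": 0}]'

```text
clock: 34.13
ee_pos: [0.6418, -0.238, 0.0731]
orientation: [2.147, 2.149, -0.151]
wrist_force: [-0.3, 0.3, -0.1]
gripper_width: 0.0493
```

Run:
```python
from h import *
tgt(.642,-.237,.074)
snap('wrist','w19')
```

```text
t 34.13 p [ 0.6418 -0.238   0.0731] F [-0.3  0.3 -0.1] w 0.0493 q [-0.721  1.163  1.199  0.921  1.94  -0.97 ]
[[-0.001, 1.0, 0.0], [0.99, 0.001, -0.14], [-0.14, 0.0, -0.99]]
shift [ 0.9  0.2 -1.1] pitchdown deg 8.06 jaw z 0.0003 az 90.1
```

View pics/w19.png

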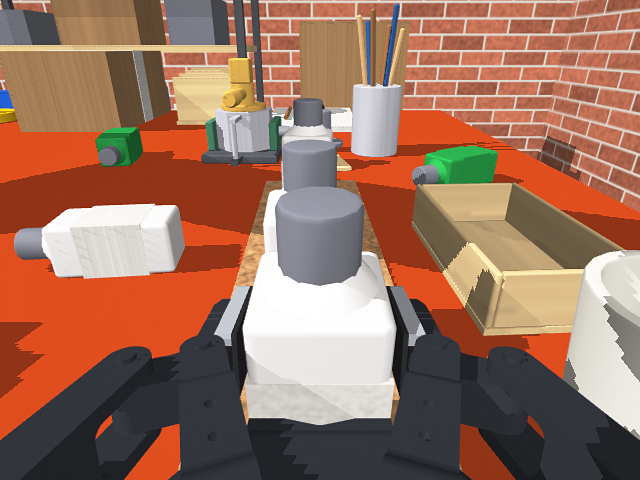

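Call:
drive_tool --series '[{"claw": 100,"dx": 0,"dy": 0,"dz": 0,"rx": 0,"ry": 0,"rz": 0},{"claw": 100,"dx": 0,"dy": 0,"dz": 0,"rx": 0,"ry": 0,"rz": 0},{"claw": 100,"dx": 0,"dy": 0,"dz": 0,"rx": 0,"ry": 0,"rz": 0},{"claw": 100,"dx": 0,"dy": 0,"dz": 0,"rx": 0,"ry": 0,"rz": 0},{"claw": 100,"dx": -10,"dy": 0,"dz": 0,"rx": 0,"ry": 0,"rz": 0},{"claw": 100,"dx": -20,"dy": 0,"dz": 0,"rx": 0,"ry": 0,"rz": 0},{"claw": 100,"dx": -25,"dy": 0,"dz": 0,"rx": 0,"ry": 0,"rz": 0},{"claw": 100,"dx": -25,"dy": 0,"dz": 0,"rx": 0,"ry": 0,"rz": 0},{"claw": 100,"dx": -10,"dy": 0,"dz": -20,"rx": 0,"ry": 0,"rz": 0},{"claw": 100,"dx": 0,"dy": 0,"dz": -30,"rx": 0,"ry": 0,"rz": 0},{"claw": 100,"dx": 0,"dy": 0,"dz": -30,"rx": 0,"ry": 0,"rz": 0},{"claw": 100,"dx": 0,"dy": 0,"dz": -30,"rx": 0,"ry": 0,"rz": 0},{"claw": 100,"dx": 0,"dy": 0,"dz": -30,"rx": 0,"ry": 0,"rz": 0},{"claw": 100,"dx": 0,"dy": 0,"dz": -30,"rx": 0,"ry": 0,"rz": 0},{"claw": 100,"dx": 0,"dy": 0,"dz": -20,"rx": 0,"ry": 0,"rz": 0},{"claw": 100,"dx": 0,"dy": 0,"dz": 0,"rx": 0,"ry": 0,"rz": 0}]'

```text
clock: 35.52
ee_pos: [0.6419, -0.3009, 0.2793]
orientation: [2.142, 2.144, -0.15]
wrist_force: [0.3, -0.3, 0.8]
gripper_width: 0.0851
```

Run:
```python
from h import *
tgt(.642,-.237,.074)
snap('side','s20');snap('top','t20')
T=V('t20');C=T.cloud()
def box(x0,x1,y0,y1,z0,z1,n):
    P=C.reshape(-1,3); P=P[(P[:,0]>x0)&(P[:,0]<x1)&(P[:,1]>y0)&(P[:,1]<y1)&(P[:,2]>z0)&(P[:,2]<z1)]
    print(n,len(P),cv2.minAreaRect(P[:,:2].astype(np.float32)) if len(P)>4 else '')
box(.6,.7,-.3,-.2,.11,.135,'A cap');box(.6,.7,-.3,-.2,.08,.1,'A body');box(.38,.56,-.2,.03,.03,.06,'B')
```

```text
t 35.52 p [ 0.6419 -0.3009  0.2793] F [ 0.3 -0.3  0.8] w 0.0851 q [-0.777  0.968  1.046  1.024  2.171 -0.683]
[[-0.001, 1.0, 0.006], [0.989, 0.002, -0.145], [-0.145, 0.006, -0.989]]
shift [ 93.   -1.1 193.8] pitchdown deg 8.34 jaw z 0.0061 az 90.0
A cap 92 ((0.6436203718185425, -0.24226075410842896), (0.02418537437915802, 0.023181358352303505), 45.38984680175781)
A body 198 ((0.6438032984733582, -0.2424357533454895), (0.044144921004772186, 0.04300684109330177), 0.12980513274669647)
B 675 ((0.4661289155483246, -0.06691661477088928), (0.1189446970820427, 0.044125206768512726), 5.7577595710754395)
```

View pics/t20.png

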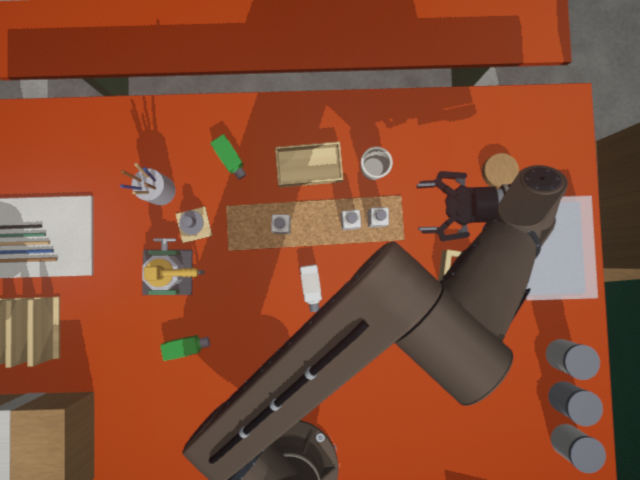

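View pics/s20.png

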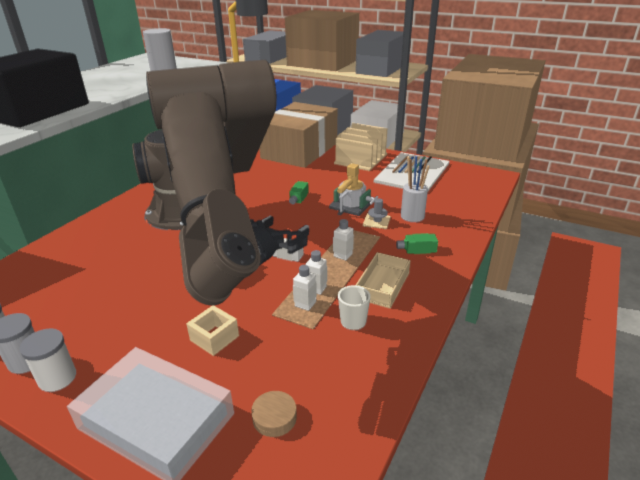

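Bottle A stands upright at about (.642,-.243). Bottle B needs more room, because it leans 8° while being set down. I'll regrip A and move it 15 mm towards neighbour 2.

Call:
drive_tool --series '[{"claw": 100,"dx": 0,"dy": 0,"dz": 20,"rx": 0,"ry": 0,"rz": 0},{"claw": 100,"dx": 0,"dy": 0,"dz": 30,"rx": 0,"ry": 0,"rz": 0},{"claw": 100,"dx": 0,"dy": 0,"dz": 30,"rx": 0,"ry": 0,"rz": 0},{"claw": 100,"dx": 0,"dy": 0,"dz": 30,"rx": 0,"ry": 0,"rz": 0},{"claw": 100,"dx": 0,"dy": 0,"dz": 30,"rx": 0,"ry": 0,"rz": 0},{"claw": 100,"dx": 0,"dy": 0,"dz": 30,"rx": 0,"ry": 0,"rz": 0},{"claw": 100,"dx": 10,"dy": 0,"dz": 20,"rx": 0,"ry": 0,"rz": 0},{"claw": 100,"dx": 25,"dy": 0,"dz": 0,"rx": 0,"ry": 0,"rz": 0},{"claw": 100,"dx": 25,"dy": 0,"dz": 0,"rx": 0,"ry": 0,"rz": 0},{"claw": 100,"dx": 20,"dy": 0,"dz": 0,"rx": 0,"ry": 0,"rz": 0},{"claw": 100,"dx": 8,"dy": 0,"dz": 0,"rx": 0,"ry": 0,"rz": 0},{"claw": 100,"dx": 0,"dy": 0,"dz": 0,"rx": 0,"ry": 0,"rz": 0},{"claw": 100,"dx": 0,"dy": 0,"dz": 0,"rx": 0,"ry": 0,"rz": 0}]'

```text
clock: 36.7
ee_pos: [0.6418, -0.2406, 0.0731]
orientation: [2.147, 2.15, -0.151]
wrist_force: [-0.0, 0.2, 0.1]
gripper_width: 0.0853
```

Run:
```python
from h import *
tgt(.642,-.237,.074); snap('wrist','w21')
```

```text
t 36.7 p [ 0.6418 -0.2406  0.0731] F [-0.   0.2  0.1] w 0.0853 q [-0.724  1.165  1.193  0.92   1.944 -0.968]
[[-0.001, 1.0, 0.0], [0.99, 0.001, -0.14], [-0.14, -0.0, -0.99]]
shift [ 3.5  0.3 -1.4] pitchdown deg 8.04 jaw z -0.0001 az 90.1
```

View pics/w21.png

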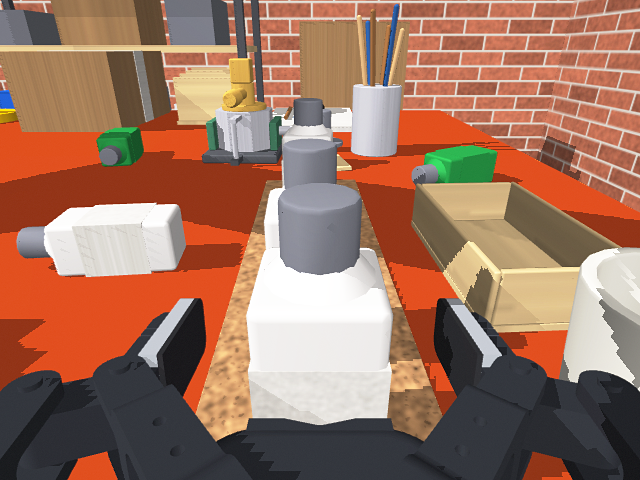

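Call:
drive_tool --series '[{"claw": 40,"dx": 0,"dy": 0,"dz": 0,"rx": 0,"ry": 0,"rz": 0},{"claw": 40,"dx": 0,"dy": 0,"dz": 0,"rx": 0,"ry": 0,"rz": 0},{"claw": 40,"dx": 0,"dy": 0,"dz": 0,"rx": 0,"ry": 0,"rz": 0},{"claw": 40,"dx": 0,"dy": 0,"dz": 0,"rx": 0,"ry": 0,"rz": 0},{"claw": 40,"dx": 0,"dy": 0,"dz": 0,"rx": 0,"ry": 0,"rz": 0},{"claw": 40,"dx": 0,"dy": 0,"dz": -2,"rx": 0,"ry": 0,"rz": 0},{"claw": 40,"dx": 0,"dy": 0,"dz": -2,"rx": 0,"ry": 0,"rz": 0},{"claw": 40,"dx": 5,"dy": 0,"dz": -0.7,"rx": 0,"ry": 0,"rz": 0},{"claw": 40,"dx": 5,"dy": 0,"dz": -0.7,"rx": 0,"ry": 0,"rz": 0},{"claw": 40,"dx": 5,"dy": 0,"dz": -0.7,"rx": 0,"ry": 0,"rz": 0},{"claw": 40,"dx": 0,"dy": 0,"dz": 0,"rx": 0,"ry": 0,"rz": 0},{"claw": 40,"dx": 0,"dy": 0,"dz": 1.5,"rx": 0,"ry": 0,"rz": 0},{"claw": 40,"dx": 0,"dy": 0,"dz": 1.5,"rx": 0,"ry": 0,"rz": 0},{"claw": 40,"dx": 0,"dy": 0,"dz": 0.5,"rx": 0,"ry": 0,"rz": 0},{"claw": 40,"dx": 0,"dy": 0,"dz": 0,"rx": 0,"ry": 0,"rz": 0}]' --squeeze 30

```text
clock: 38.0
ee_pos: [0.6417, -0.225, 0.0737]
orientation: [2.148, 2.149, -0.151]
wrist_force: [-0.3, -0.0, -2.7]
gripper_width: 0.0436
```

Run:
```python
from h import *
tgt(.642,-.225,.074); snap('wrist','w22')
```

```text
t 38.0 p [ 0.6417 -0.225   0.0737] F [-0.3 -0.  -2.7] w 0.0436 q [-0.709  1.154  1.225  0.927  1.922 -0.979]
[[-0.001, 1.0, 0.0], [0.99, 0.001, -0.14], [-0.14, 0.0, -0.99]]
shift [-0.   0.3 -0.3] pitchdown deg 8.05 jaw z 0.0002 az 90.0
```

View pics/w22.png

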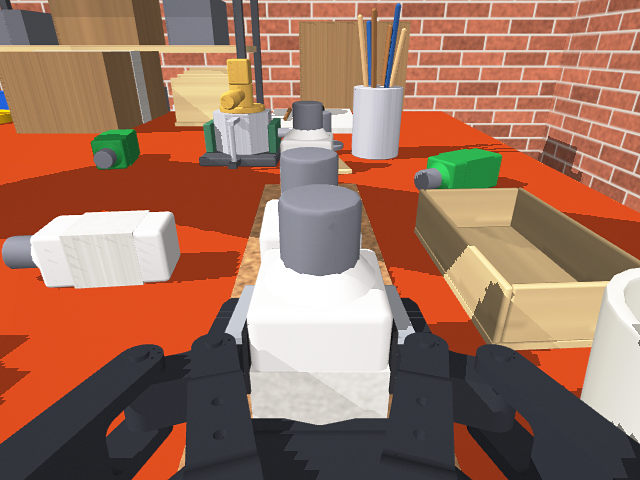

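Call:
drive_tool --series '[{"claw": 40,"dx": 0,"dy": 0,"dz": 0.5,"rx": 0,"ry": 0,"rz": 0},{"claw": 40,"dx": 0,"dy": 0,"dz": 0.3,"rx": 0,"ry": 0,"rz": 0},{"claw": 40,"dx": 0,"dy": 0,"dz": 0,"rx": 0,"ry": 0,"rz": 0},{"claw": 58,"dx": 0,"dy": 0,"dz": 0,"rx": 0,"ry": 0,"rz": 0},{"claw": 58,"dx": 0,"dy": 0,"dz": 0,"rx": 0,"ry": 0,"rz": 0},{"claw": 100,"dx": 0,"dy": 0,"dz": 0,"rx": 0,"ry": 0,"rz": 0},{"claw": 100,"dx": 0,"dy": 0,"dz": 0,"rx": 0,"ry": 0,"rz": 0},{"claw": 100,"dx": 0,"dy": 0,"dz": 0,"rx": 0,"ry": 0,"rz": 0},{"claw": 100,"dx": -10,"dy": 0,"dz": 0,"rx": 0,"ry": 0,"rz": 0},{"claw": 100,"dx": -20,"dy": 0,"dz": 0,"rx": 0,"ry": 0,"rz": 0},{"claw": 100,"dx": -25,"dy": 0,"dz": 0,"rx": 0,"ry": 0,"rz": 0},{"claw": 100,"dx": -25,"dy": 0,"dz": 0,"rx": 0,"ry": 0,"rz": 0},{"claw": 100,"dx": -20,"dy": 0,"dz": -20,"rx": 0,"ry": 0,"rz": 0},{"claw": 100,"dx": 0,"dy": 0,"dz": -30,"rx": 0,"ry": 0,"rz": 0},{"claw": 100,"dx": 0,"dy": 0,"dz": -30,"rx": 0,"ry": 0,"rz": 0},{"claw": 100,"dx": 0,"dy": 0,"dz": -30,"rx": 0,"ry": 0,"rz": 0},{"claw": 100,"dx": 0,"dy": 0,"dz": -30,"rx": 0,"ry": 0,"rz": 0},{"claw": 100,"dx": 0,"dy": 0,"dz": -30,"rx": 0,"ry": 0,"rz": 0},{"claw": 100,"dx": 0,"dy": 0,"dz": -20,"rx": 0,"ry": 0,"rz": 0},{"claw": 100,"dx": 0,"dy": 0,"dz": 0,"rx": 0,"ry": 0,"rz": 0}]'

```text
clock: 39.72
ee_pos: [0.6419, -0.2977, 0.2806]
orientation: [2.142, 2.144, -0.15]
wrist_force: [-1.1, -1.2, 0.7]
gripper_width: 0.0853
```

Call:
drive_tool --series '[{"claw": 100,"dx": 0,"dy": 0,"dz": 0,"rx": 0,"ry": -0.1,"rz": 0},{"claw": 100,"dx": 0,"dy": 0,"dz": 0,"rx": 0,"ry": -0.11,"rz": 0},{"claw": 100,"dx": 0,"dy": 0,"dz": 0,"rx": 0,"ry": -0.11,"rz": 0},{"claw": 100,"dx": 0,"dy": 0,"dz": 0,"rx": 0,"ry": -0.11,"rz": 0},{"claw": 100,"dx": 0,"dy": 0,"dz": 0,"rx": 0,"ry": -0.11,"rz": 0},{"claw": 100,"dx": 0,"dy": 0,"dz": 0,"rx": 0,"ry": -0.11,"rz": 0},{"claw": 100,"dx": 0,"dy": 0,"dz": 0,"rx": 0,"ry": -0.11,"rz": 0},{"claw": 100,"dx": 0,"dy": 0,"dz": 0,"rx": 0,"ry": -0.11,"rz": 0},{"claw": 100,"dx": 0,"dy": 0,"dz": 0,"rx": 0,"ry": -0.11,"rz": 0},{"claw": 100,"dx": 0,"dy": 0,"dz": 0,"rx": 0,"ry": -0.11,"rz": 0},{"claw": 100,"dx": 0,"dy": 0,"dz": 0,"rx": 0,"ry": -0.11,"rz": 0},{"claw": 100,"dx": 0,"dy": 0,"dz": 0,"rx": 0,"ry": -0.11,"rz": 0},{"claw": 100,"dx": 0,"dy": 0,"dz": 0,"rx": 0,"ry": -0.12,"rz": 0},{"claw": 100,"dx": 0,"dy": 0,"dz": 0,"rx": 0,"ry": 0,"rz": 0}]'

```text
clock: 40.88
ee_pos: [0.6421, -0.2956, 0.2761]
orientation: [1.202, 1.206, -1.209]
wrist_force: [-0.5, 0.6, -0.1]
gripper_width: 0.0856
```

Run:
```python
from h import *
from pk import pick
snap('top','t23')
T=V('t23');C=T.cloud()
def box(x0,x1,y0,y1,z0,z1,n):
    P=C.reshape(-1,3); P=P[(P[:,0]>x0)&(P[:,0]<x1)&(P[:,1]>y0)&(P[:,1]<y1)&(P[:,2]>z0)&(P[:,2]<z1)]
    r=cv2.minAreaRect(P[:,:2].astype(np.float32)) if len(P)>4 else None; print(n,len(P),r); return r
box(.6,.7,-.3,-.2,.11,.135,'A cap');box(.6,.7,-.3,-.2,.08,.1,'A body');r=box(.38,.56,-.2,.03,.03,.06,'B')
go(.45,-.07,.27,95)
```

```text
A cap 78 ((0.6455467343330383, -0.21015094220638275), (0.020095113664865494, 0.02264515869319439), 89.8260269165039)
A body 119 ((0.6458466649055481, -0.2154313176870346), (0.030582334846258163, 0.04315235838294029), 89.62821960449219)
B 670 ((0.46579113602638245, -0.06697879731655121), (0.11962219327688217, 0.044149454683065414), 5.847365856170654)
t 40.93 p [ 0.642  -0.296   0.2758] F [-0.2 -0.2 -0.2] w 0.0855 q [-0.525  0.589  1.295  0.     1.258 -0.529]
[[0.0, 1.0, 0.003], [0.0, 0.003, -1.0], [-1.0, 0.0, -0.0]]
yaw 0.18 shift tool mm [   5.8 -191.3 -226.6] len 297 tilt fix ry,rz [-0.0001 -0.0001]
rx deg -94.8 rad -1.655
```

View pics/t23.png

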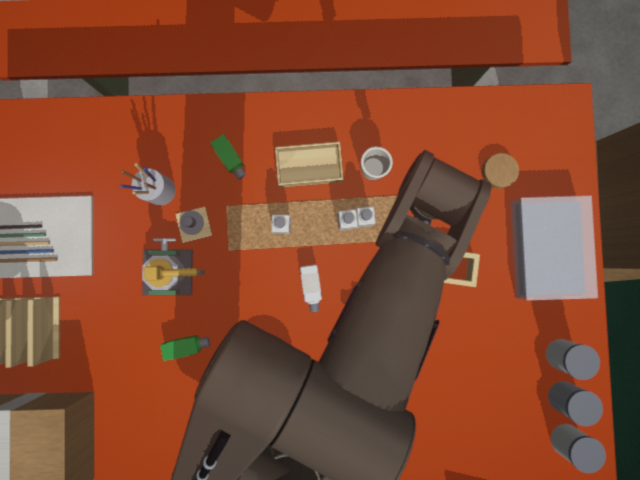

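Run:
```python
from h import *
T=V('t23');C=T.cloud();T.crop(330,195,410,245,'c23',8)
for n in ('t20','t23'):
    C=V(n).cloud()
    for nm,y0,y1 in (('n2',-.197,-.14),('A',-.3,-.199)):
        P=C.reshape(-1,3);P=P[(P[:,0]>.6)&(P[:,0]<.7)&(P[:,1]>y0)&(P[:,1]<y1)&(P[:,2]>.115)&(P[:,2]<.135)];print(n,nm,len(P),P.min(0),P.max(0))
```

```text
t20 n2 84 [ 0.62792279 -0.18313581  0.11703878] [ 0.6501236  -0.16070601  0.12742631]
t20 A 87 [ 0.63120914 -0.25441707  0.11524077] [ 0.65592434 -0.23045318  0.12914031]
t23 n2 89 [ 0.62821893 -0.19569265  0.11574001] [ 0.6505727  -0.15104333  0.13077466]
t23 A 78 [ 0.63422636 -0.22019461  0.11667604] [ 0.65688233 -0.19991511  0.12714397]
```

View pics/c23.png

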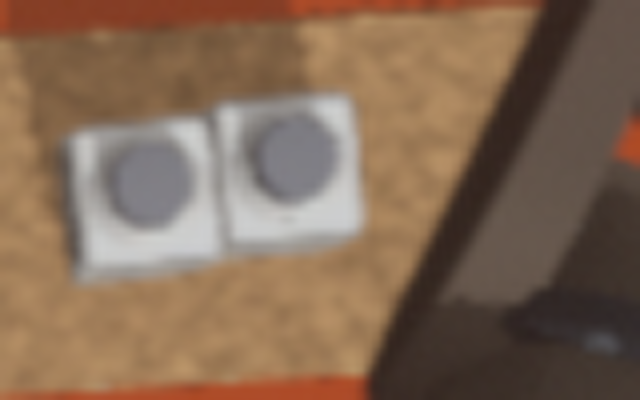

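Bottle A has ended up touching neighbour 2, about 20 mm further along than I placed it. That may be the announced knock. Both stand upright and well inside the lane, and there is now more room for B. Next I pick B.

Call:
drive_tool --series '[{"claw": 100,"dx": 0,"dy": -10,"dz": -12,"rx": 0,"ry": 0,"rz": 0},{"claw": 100,"dx": 0,"dy": -20,"dz": -24,"rx": 0,"ry": 0,"rz": 0},{"claw": 100,"dx": 0,"dy": -20,"dz": -24,"rx": 0,"ry": 0,"rz": 0},{"claw": 100,"dx": 0,"dy": -20,"dz": -24,"rx": 0,"ry": 0,"rz": 0},{"claw": 100,"dx": 0,"dy": -20,"dz": -24,"rx": 0,"ry": 0,"rz": 0},{"claw": 100,"dx": 0,"dy": -20,"dz": -24,"rx": 0,"ry": 0,"rz": 0},{"claw": 100,"dx": 0,"dy": -20,"dz": -24,"rx": 0,"ry": 0,"rz": 0},{"claw": 100,"dx": 0,"dy": -20,"dz": -24,"rx": 0,"ry": 0,"rz": 0},{"claw": 100,"dx": 0,"dy": -20,"dz": -24,"rx": 0,"ry": 0,"rz": 0},{"claw": 100,"dx": 0,"dy": -17,"dz": -23,"rx": 0,"ry": 0,"rz": 0},{"claw": 100,"dx": 0,"dy": 0,"dz": 0,"rx": 0,"ry": 0,"rz": 0}]'

```text
clock: 41.85
ee_pos: [0.4519, -0.0683, 0.2753]
orientation: [1.21, 1.214, -1.209]
wrist_force: [2.1, -0.3, 0.9]
gripper_width: 0.0857
```

Call:
drive_tool --series '[{"claw": 100,"dx": 0,"dy": 0,"dz": 0,"rx": -0.12,"ry": 0,"rz": 0},{"claw": 100,"dx": 0,"dy": 0,"dz": 0,"rx": -0.12,"ry": 0,"rz": 0},{"claw": 100,"dx": 0,"dy": 0,"dz": 0,"rx": -0.12,"ry": 0,"rz": 0},{"claw": 100,"dx": 0,"dy": 0,"dz": 0,"rx": -0.12,"ry": 0,"rz": 0},{"claw": 100,"dx": 0,"dy": 0,"dz": 0,"rx": -0.12,"ry": 0,"rz": 0},{"claw": 100,"dx": 0,"dy": 0,"dz": 0,"rx": -0.12,"ry": 0,"rz": 0},{"claw": 100,"dx": 0,"dy": 0,"dz": 0,"rx": -0.12,"ry": 0,"rz": 0},{"claw": 100,"dx": 0,"dy": 0,"dz": 0,"rx": -0.12,"ry": 0,"rz": 0},{"claw": 100,"dx": 0,"dy": 0,"dz": 0,"rx": -0.12,"ry": 0,"rz": 0},{"claw": 100,"dx": 0,"dy": 0,"dz": 0,"rx": -0.12,"ry": 0,"rz": 0},{"claw": 100,"dx": 0,"dy": 0,"dz": 0,"rx": -0.12,"ry": 0,"rz": 0},{"claw": 100,"dx": 0,"dy": 0,"dz": 0,"rx": -0.12,"ry": 0,"rz": 0},{"claw": 100,"dx": 0,"dy": 0,"dz": 0,"rx": -0.12,"ry": 0,"rz": 0},{"claw": 100,"dx": 0,"dy": 0,"dz": 0,"rx": -0.11,"ry": 0,"rz": 0},{"claw": 100,"dx": 0,"dy": 0,"dz": 0,"rx": 0,"ry": 0,"rz": 0}]'

```text
clock: 43.1
ee_pos: [0.455, -0.0714, 0.2751]
orientation: [-0.08, 1.57, 0.083]
wrist_force: [-0.2, -0.3, -0.2]
gripper_width: 0.0853
```

Run:
```python
from h import *
snap('wrist','w24')
W=V('w24');C=W.cloud()
m=(C[...,2]>.03)&(C[...,2]<.06)&(C[...,0]>.37)&(C[...,0]<.55)&(C[...,1]>-.15)&(C[...,1]<0)
r=cv2.minAreaRect(C[m][:,:2].astype(np.float32)); print(r,m.sum())
go(.454,-.069,.025,95.85)
```

```text
((0.46283087134361267, -0.06819692999124527), (0.11995336413383484, 0.04434899613261223), 6.450932025909424) 5096
t 43.15 p [ 0.455  -0.0713  0.2751] F [ 0.6 -0.1 -0.2] w 0.0856 q [-0.3    0.222  1.903  0.002  1.018 -1.968]
[[-0.001, -0.097, 0.995], [0.002, 0.995, 0.097], [-1.0, 0.002, -0.001]]
yaw 95.54 shift tool mm [250.1   1.9  -0.6] len 250 tilt fix ry,rz [-0.0006 -0.0019]
rx deg -0.3 rad -0.005
```

View pics/w24.png

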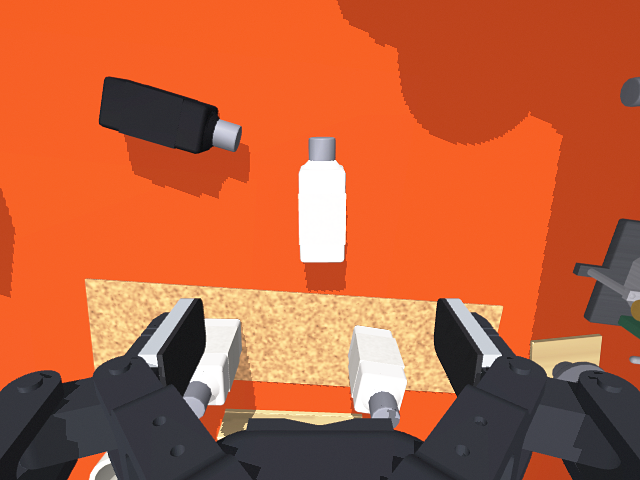

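Call:
drive_tool --series '[{"claw": 100,"dx": 20,"dy": 1.9,"dz": -1,"rx": -0.008,"ry": 0,"rz": 0},{"claw": 100,"dx": 30,"dy": 0,"dz": 0,"rx": 0,"ry": 0,"rz": 0},{"claw": 100,"dx": 30,"dy": 0,"dz": 0,"rx": 0,"ry": 0,"rz": 0},{"claw": 100,"dx": 30,"dy": 0,"dz": 0,"rx": 0,"ry": 0,"rz": 0},{"claw": 100,"dx": 30,"dy": 0,"dz": 0,"rx": 0,"ry": 0,"rz": 0},{"claw": 100,"dx": 30,"dy": 0,"dz": 0,"rx": 0,"ry": 0,"rz": 0},{"claw": 100,"dx": 30,"dy": 0,"dz": 0,"rx": 0,"ry": 0,"rz": 0},{"claw": 100,"dx": 20,"dy": 0,"dz": 0,"rx": 0,"ry": 0,"rz": 0},{"claw": 100,"dx": 20,"dy": 0,"dz": 0,"rx": 0,"ry": 0,"rz": 0},{"claw": 100,"dx": 10,"dy": 0,"dz": 0,"rx": 0,"ry": 0,"rz": 0},{"claw": 100,"dx": 0,"dy": 0,"dz": 0,"rx": 0,"ry": 0,"rz": 0},{"claw": 40,"dx": 0,"dy": 0,"dz": 0,"rx": 0,"ry": 0,"rz": 0},{"claw": 40,"dx": 0,"dy": 0,"dz": 0,"rx": 0,"ry": 0,"rz": 0},{"claw": 40,"dx": 0,"dy": 0,"dz": 0,"rx": 0,"ry": 0,"rz": 0},{"claw": 40,"dx": 0,"dy": 0,"dz": 0,"rx": 0,"ry": 0,"rz": 0},{"claw": 40,"dx": 0,"dy": 0,"dz": 0,"rx": 0,"ry": 0,"rz": 0}]' --squeeze 40

```text
clock: 44.48
ee_pos: [0.4539, -0.0689, 0.0263]
orientation: [-0.085, 1.567, 0.084]
wrist_force: [-0.5, -1.1, 6.7]
gripper_width: 0.0439
```

Call:
drive_tool --series '[{"claw": 40,"dx": -8,"dy": 0,"dz": 0,"rx": 0,"ry": 0,"rz": 0},{"claw": 40,"dx": -20,"dy": 0,"dz": 0,"rx": 0,"ry": 0,"rz": 0},{"claw": 40,"dx": -30,"dy": 0,"dz": 0,"rx": 0,"ry": 0,"rz": 0},{"claw": 40,"dx": -30,"dy": 0,"dz": 0,"rx": 0,"ry": 0,"rz": 0},{"claw": 40,"dx": -30,"dy": 0,"dz": 0,"rx": 0,"ry": 0,"rz": 0},{"claw": 40,"dx": -30,"dy": 0,"dz": 0,"rx": 0,"ry": 0,"rz": 0},{"claw": 40,"dx": -30,"dy": 0,"dz": 0,"rx": 0,"ry": 0,"rz": 0},{"claw": 40,"dx": -30,"dy": 0,"dz": 0,"rx": 0,"ry": 0,"rz": 0},{"claw": 40,"dx": -30,"dy": 0,"dz": 0,"rx": 0,"ry": 0,"rz": 0},{"claw": 40,"dx": -20,"dy": 0,"dz": 0,"rx": 0,"ry": 0,"rz": 0},{"claw": 40,"dx": 0,"dy": 0,"dz": 0,"rx": 0,"ry": 0,"rz": 0}]' --squeeze 40

```text
clock: 45.4
ee_pos: [0.454, -0.0688, 0.2878]
orientation: [-0.087, 1.562, 0.083]
wrist_force: [-0.5, -0.3, -2.4]
gripper_width: 0.0434
```

Run:
```python
from h import *
go(.63,-.28,.28,0)
snap('wrist','w25')
```

```text
t 45.4 p [ 0.454  -0.0688  0.2878] F [-0.5 -0.3 -2.4] w 0.0434 q [-0.295  0.202  1.891  0.     1.041 -1.974]
[[0.007, -0.108, 0.994], [-0.002, 0.994, 0.108], [-1.0, -0.003, 0.007]]
yaw 96.2 shift tool mm [   9.5 -228.9  152.1] len 275 tilt fix ry,rz [0.0069 0.0027]
rx deg 96.2 rad 1.679
```

View pics/w25.png

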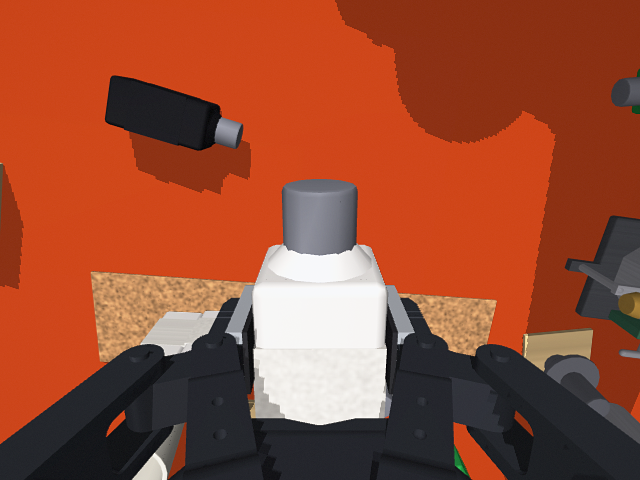

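Call:
drive_tool --series '[{"claw": 40,"dx": 0,"dy": -12,"dz": 8,"rx": 0,"ry": 0,"rz": 0},{"claw": 40,"dx": 0,"dy": -23,"dz": 15,"rx": 0,"ry": 0,"rz": 0},{"claw": 40,"dx": 0,"dy": -23,"dz": 15,"rx": 0,"ry": 0,"rz": 0},{"claw": 40,"dx": 0,"dy": -23,"dz": 15,"rx": 0,"ry": 0,"rz": 0},{"claw": 40,"dx": 0,"dy": -23,"dz": 15,"rx": 0,"ry": 0,"rz": 0},{"claw": 40,"dx": 0,"dy": -23,"dz": 15,"rx": 0,"ry": 0,"rz": 0},{"claw": 40,"dx": 0,"dy": -23,"dz": 15,"rx": 0,"ry": 0,"rz": 0},{"claw": 40,"dx": 0,"dy": -23,"dz": 15,"rx": 0,"ry": 0,"rz": 0},{"claw": 40,"dx": 0,"dy": -23,"dz": 15,"rx": 0,"ry": 0,"rz": 0},{"claw": 40,"dx": 0,"dy": -23,"dz": 15,"rx": 0,"ry": 0,"rz": 0},{"claw": 40,"dx": 0,"dy": -12,"dz": 9,"rx": 0,"ry": 0,"rz": 0},{"claw": 40,"dx": 0,"dy": 0,"dz": 0,"rx": 0,"ry": 0,"rz": 0}]'

```text
clock: 46.45
ee_pos: [0.6304, -0.2848, 0.28]
orientation: [-0.082, 1.572, 0.085]
wrist_force: [0.1, 0.0, -1.2]
gripper_width: 0.0432
```

Call:
drive_tool --series '[{"claw": 40,"dx": 0,"dy": 0,"dz": 0,"rx": 0.12,"ry": 0,"rz": 0},{"claw": 40,"dx": 0,"dy": 0,"dz": 0,"rx": 0.12,"ry": 0,"rz": 0},{"claw": 40,"dx": 0,"dy": 0,"dz": 0,"rx": 0.12,"ry": 0,"rz": 0},{"claw": 40,"dx": 0,"dy": 0,"dz": 0,"rx": 0.12,"ry": 0,"rz": 0},{"claw": 40,"dx": 0,"dy": 0,"dz": 0,"rx": 0.12,"ry": 0,"rz": 0},{"claw": 40,"dx": 0,"dy": 0,"dz": 0,"rx": 0.12,"ry": 0,"rz": 0},{"claw": 40,"dx": 0,"dy": 0,"dz": 0,"rx": 0.12,"ry": 0,"rz": 0},{"claw": 40,"dx": 0,"dy": 0,"dz": 0,"rx": 0.12,"ry": 0,"rz": 0},{"claw": 40,"dx": 0,"dy": 0,"dz": 0,"rx": 0.12,"ry": 0,"rz": 0},{"claw": 40,"dx": 0,"dy": 0,"dz": 0,"rx": 0.12,"ry": 0,"rz": 0},{"claw": 40,"dx": 0,"dy": 0,"dz": 0,"rx": 0.12,"ry": 0,"rz": 0},{"claw": 40,"dx": 0,"dy": 0,"dz": 0,"rx": 0.12,"ry": 0,"rz": 0},{"claw": 40,"dx": 0,"dy": 0,"dz": 0,"rx": 0.12,"ry": 0,"rz": 0},{"claw": 40,"dx": 0,"dy": 0,"dz": 0,"rx": 0.12,"ry": 0,"rz": 0},{"claw": 40,"dx": 0,"dy": 0,"dz": 0,"rx": 0,"ry": 0,"rz": 0}]'

```text
clock: 47.7
ee_pos: [0.6289, -0.2818, 0.2817]
orientation: [1.214, 1.209, -1.215]
wrist_force: [-0.2, -0.4, -0.7]
gripper_width: 0.0435
```

Call:
drive_tool --series '[{"claw": 40,"dx": 0,"dy": 0,"dz": 0,"rx": 0,"ry": 0.11,"rz": 0},{"claw": 40,"dx": 0,"dy": 0,"dz": 0,"rx": 0,"ry": 0.11,"rz": 0},{"claw": 40,"dx": 0,"dy": 0,"dz": 0,"rx": 0,"ry": 0.11,"rz": 0},{"claw": 40,"dx": 0,"dy": 0,"dz": 0,"rx": 0,"ry": 0.11,"rz": 0},{"claw": 40,"dx": 0,"dy": 0,"dz": 0,"rx": 0,"ry": 0.11,"rz": 0},{"claw": 40,"dx": 0,"dy": 0,"dz": 0,"rx": 0,"ry": 0.11,"rz": 0},{"claw": 40,"dx": 0,"dy": 0,"dz": 0,"rx": 0,"ry": 0.11,"rz": 0},{"claw": 40,"dx": 0,"dy": 0,"dz": 0,"rx": 0,"ry": 0.11,"rz": 0},{"claw": 40,"dx": 0,"dy": 0,"dz": 0,"rx": 0,"ry": 0.11,"rz": 0},{"claw": 40,"dx": 0,"dy": 0,"dz": 0,"rx": 0,"ry": 0.11,"rz": 0},{"claw": 40,"dx": 0,"dy": 0,"dz": 0,"rx": 0,"ry": 0.11,"rz": 0},{"claw": 40,"dx": 0,"dy": 0,"dz": 0,"rx": 0,"ry": 0.11,"rz": 0},{"claw": 40,"dx": 0,"dy": 0,"dz": 0,"rx": 0,"ry": 0.11,"rz": 0},{"claw": 40,"dx": 0,"dy": 0,"dz": 0,"rx": 0,"ry": 0,"rz": 0}]'

```text
clock: 48.87
ee_pos: [0.6289, -0.2825, 0.2789]
orientation: [2.157, 2.153, -0.144]
wrist_force: [-0.4, -0.7, -2.7]
gripper_width: 0.0436
```

Run:
```python
from h import *
tgt(.643,-.281,.14)
snap('top','t26'); T=V('t26'); T.crop(320,190,420,250,'c26',7); C=T.cloud()
P=C.reshape(-1,3);
for nm,y0,y1 in (('n2',-.183,-.14),('A',-.26,-.192)):
    Q=P[(P[:,0]>.6)&(P[:,0]<.7)&(P[:,1]>y0)&(P[:,1]<y1)&(P[:,2]>.115)&(P[:,2]<.135)];print(nm,len(Q),Q.min(0),Q.max(0))
```

```text
t 48.87 p [ 0.6289 -0.2825  0.2789] F [-0.4 -0.7 -2.7] w 0.0436 q [-0.774  0.938  1.129  1.012  2.148 -0.717]
[[0.002, 1.0, -0.002], [0.991, -0.002, -0.131], [-0.131, -0.002, -0.991]]
shift [ 19.6  14.4 137.4] pitchdown deg 7.5 jaw z -0.0022 az 89.9
n2 90 [ 0.62653395 -0.17615446  0.11614704] [ 0.65071676 -0.15119152  0.12877235]
A 88 [ 0.63416469 -0.22036001  0.11544745] [ 0.65679176 -0.19581169  0.13066166]
```

View pics/c26.png

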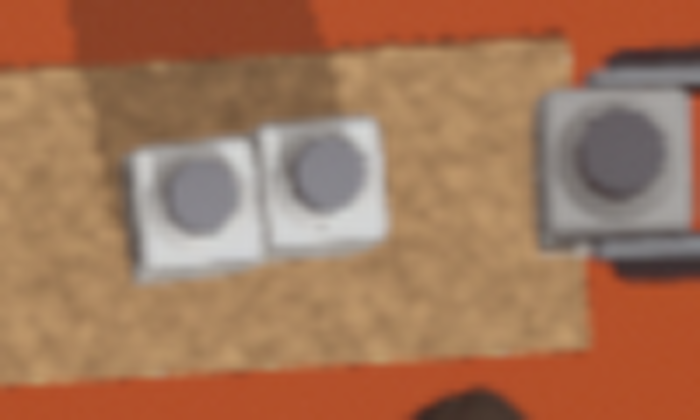

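Call:
drive_tool --series '[{"claw": 40,"dx": 3,"dy": 3,"dz": 15,"rx": 0,"ry": 0,"rz": 0},{"claw": 40,"dx": 5,"dy": 4,"dz": 25,"rx": 0,"ry": 0,"rz": 0},{"claw": 40,"dx": 5,"dy": 4,"dz": 28,"rx": 0,"ry": 0,"rz": 0},{"claw": 40,"dx": 5,"dy": 3,"dz": 28,"rx": 0,"ry": 0,"rz": 0},{"claw": 40,"dx": 5,"dy": 0,"dz": 28,"rx": 0,"ry": 0,"rz": 0},{"claw": 40,"dx": 5,"dy": 0,"dz": 25,"rx": 0,"ry": 0,"rz": 0},{"claw": 40,"dx": 5,"dy": 0,"dz": 25,"rx": 0,"ry": 0,"rz": 0},{"claw": 40,"dx": 3,"dy": 0,"dz": 15,"rx": 0,"ry": 0,"rz": 0},{"claw": 40,"dx": 0,"dy": 0,"dz": 3,"rx": 0,"ry": 0,"rz": 0},{"claw": 40,"dx": 0,"dy": 0,"dz": 0,"rx": 0,"ry": 0,"rz": 0},{"claw": 40,"dx": 0,"dy": 0,"dz": 0,"rx": 0,"ry": 0,"rz": 0}]'

```text
clock: 49.83
ee_pos: [0.6439, -0.2735, 0.0896]
orientation: [2.147, 2.145, -0.151]
wrist_force: [-0.1, -0.4, -1.4]
gripper_width: 0.0435
```

Run:
```python
from h import *
tgt(.643,-.272,.0755)
```

```text
t 49.83 p [ 0.6439 -0.2735  0.0896] F [-0.1 -0.4 -1.4] w 0.0435 q [-0.752  1.167  1.124  0.918  1.998 -0.926]
[[0.001, 1.0, 0.002], [0.99, -0.001, -0.142], [-0.142, 0.003, -0.99]]
shift [ 3.5 -1.  13.7] pitchdown deg 8.18 jaw z 0.0026 az 89.9
```

Call:
drive_tool --series '[{"claw": 40,"dx": 2,"dy": -1,"dz": 5,"rx": 0,"ry": 0,"rz": 0},{"claw": 40,"dx": 1,"dy": 0,"dz": 4,"rx": 0,"ry": 0,"rz": 0},{"claw": 40,"dx": 0,"dy": 0,"dz": 2,"rx": 0,"ry": 0,"rz": 0},{"claw": 40,"dx": 0,"dy": 0,"dz": 1,"rx": 0,"ry": 0,"rz": 0},{"claw": 40,"dx": 0,"dy": 0,"dz": 0,"rx": 0,"ry": 0,"rz": 0}]' --squeeze 25

```text
clock: 50.25
ee_pos: [0.6425, -0.2721, 0.0766]
orientation: [2.149, 2.147, -0.15]
wrist_force: [0.2, 0.4, 3.8]
gripper_width: 0.0433
```

Call:
drive_tool --series '[{"claw": 40,"dx": 0,"dy": 0,"dz": 0,"rx": 0,"ry": 0,"rz": 0},{"claw": 58,"dx": 0,"dy": 0,"dz": 0,"rx": 0,"ry": 0,"rz": 0},{"claw": 58,"dx": 0,"dy": 0,"dz": 0,"rx": 0,"ry": 0,"rz": 0},{"claw": 58,"dx": 0,"dy": 0,"dz": 0,"rx": 0,"ry": 0,"rz": 0},{"claw": 58,"dx": 0,"dy": 0,"dz": 0,"rx": 0,"ry": 0,"rz": 0}]'

```text
clock: 50.67
ee_pos: [0.6425, -0.272, 0.0758]
orientation: [2.149, 2.147, -0.151]
wrist_force: [-0.4, -0.8, 0.5]
gripper_width: 0.0499
```

Run:
```python
from h import *
st(); snap('wrist','w27')
```

```text
t 50.67 p [ 0.6425 -0.272   0.0758] F [-0.4 -0.8  0.5] w 0.0499 q [-0.752  1.183  1.127  0.913  1.987 -0.939]
[[0.001, 1.0, 0.0], [0.99, -0.001, -0.14], [-0.14, 0.0, -0.99]]
```

View pics/w27.png

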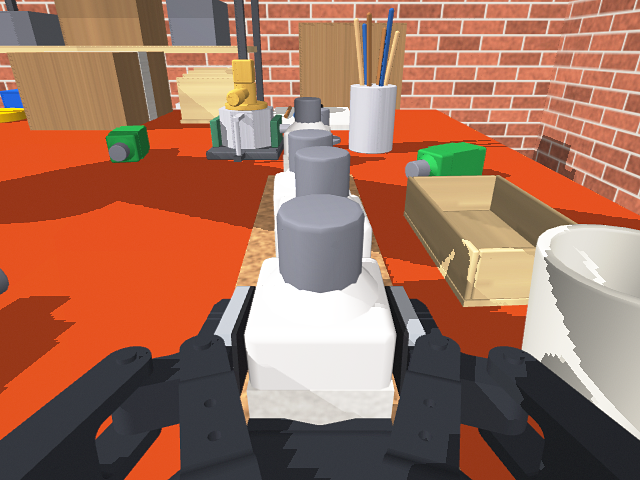

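Call:
drive_tool --series '[{"claw": 90,"dx": 0,"dy": 0,"dz": 0,"rx": 0,"ry": 0,"rz": 0},{"claw": 90,"dx": 0,"dy": 0,"dz": 0,"rx": 0,"ry": 0,"rz": 0},{"claw": 90,"dx": 0,"dy": 0,"dz": 0,"rx": 0,"ry": 0,"rz": 0},{"claw": 90,"dx": -8,"dy": 0,"dz": 0,"rx": 0,"ry": 0,"rz": 0},{"claw": 90,"dx": -15,"dy": 0,"dz": 0,"rx": 0,"ry": 0,"rz": 0},{"claw": 90,"dx": -25,"dy": 0,"dz": 0,"rx": 0,"ry": 0,"rz": 0},{"claw": 90,"dx": -25,"dy": 0,"dz": 0,"rx": 0,"ry": 0,"rz": 0},{"claw": 90,"dx": -25,"dy": 0,"dz": -15,"rx": 0,"ry": 0,"rz": 0},{"claw": 90,"dx": -10,"dy": 0,"dz": -30,"rx": 0,"ry": 0,"rz": 0},{"claw": 90,"dx": 0,"dy": 0,"dz": -30,"rx": 0,"ry": 0,"rz": 0},{"claw": 90,"dx": 0,"dy": 0,"dz": -30,"rx": 0,"ry": 0,"rz": 0},{"claw": 90,"dx": 0,"dy": 0,"dz": -30,"rx": 0,"ry": 0,"rz": 0},{"claw": 90,"dx": 0,"dy": 0,"dz": -30,"rx": 0,"ry": 0,"rz": 0},{"claw": 90,"dx": 0,"dy": 0,"dz": 0,"rx": 0,"ry": 0,"rz": 0},{"claw": 90,"dx": 0,"dy": 0,"dz": 0,"rx": 0,"ry": 0,"rz": 0}]'

```text
clock: 51.97
ee_pos: [0.6423, -0.3561, 0.2567]
orientation: [2.147, 2.144, -0.151]
wrist_force: [-0.6, 0.1, -0.2]
gripper_width: 0.0771
```

Run:
```python
from h import *
st(); snap('side','s28'); snap('top','t28')
T=V('t28'); P=T.cloud().reshape(-1,3)
def box(x0,x1,y0,y1,z0,z1,n):
    Q=P[(P[:,0]>x0)&(P[:,0]<x1)&(P[:,1]>y0)&(P[:,1]<y1)&(P[:,2]>z0)&(P[:,2]<z1)]
    print(n,len(Q),*( [np.round(v,4) for v in cv2.minAreaRect(Q[:,:2].astype(np.float32))] if len(Q)>4 else ['']))
for n,a,b in (('n1',-.02,.03),('n2',-.185,-.14),('A',-.23,-.188),('B',-.31,-.24)): box(.6,.7,a,b,.11,.135,n+' cap'); box(.6,.7,a,b,.085,.1,n+' body')
box(.6,.68,.2,.29,.06,.1,'plug knob'); box(.6,.68,.2,.29,.025,.05,'plug collar')
box(.48,.56,.19,.24,.08,.13,'spout'); box(.49,.55,.28,.35,.14,.17,'head')
box(.7,.78,.28,.38,.1,.12,'tin');box(.73,.83,-.3,-.19,.08,.09,'pot');box(.72,.86,-.17,.03,.04,.05,'box')
T.crop(120,190,320,310,'c28',4)
```

```text
t 51.97 p [ 0.6423 -0.3561  0.2567] F [-0.6  0.1 -0.2] w 0.0771 q [-0.823  1.051  0.912  1.025  2.233 -0.649]
[[0.001, 1.0, 0.003], [0.99, -0.001, -0.143], [-0.143, 0.003, -0.99]]
n1 cap 88 [0.6329 0.006 ] [0.0241 0.024 ] 26.2086
n1 body 193 [0.632  0.0058] [0.0429 0.0431] 88.6964
n2 cap 92 [ 0.6384 -0.1635] [0.0242 0.0241] 42.1228
n2 body 188 [ 0.6391 -0.1633] [0.0439 0.0435] 4.533
A cap 93 [ 0.6449 -0.2079] [0.0248 0.0241] 88.4079
A body 176 [ 0.6458 -0.209 ] [0.0434 0.0418] 0.4407
B cap 96 [ 0.6447 -0.276 ] [0.0242 0.0246] 52.5911
B body 197 [ 0.6443 -0.2765] [0.0453 0.0431] 88.6838
plug knob 115 [0.6458 0.2402] [0.0258 0.0262] 14.3705
plug collar 347 [0.6419 0.2529] [0.0626 0.0884] 16.2472
spout 103 [0.518  0.2263] [0.0271 0.0197] 88.2268
head 189 [0.519  0.3129] [0.0335 0.0285] 88.4236
tin 620 [0.7379 0.3297] [0.0762 0.0792] 2.8284
pot 196 [ 0.782  -0.2419] [0.0766 0.0775] 87.0791
box 370 [ 0.7918 -0.0701] [0.101  0.1699] 3.2096
```

View pics/t28.png

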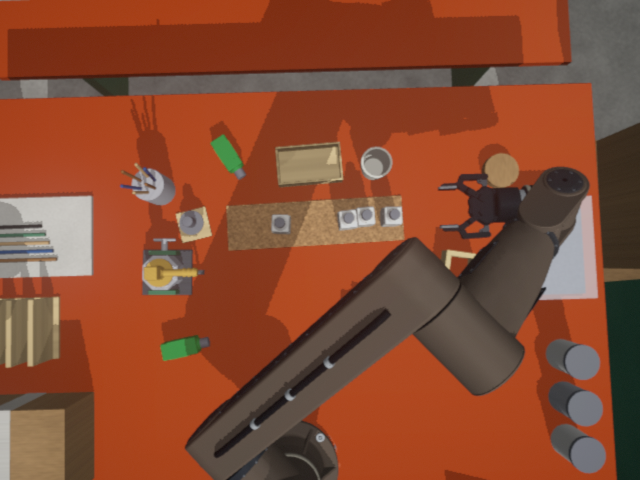

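View pics/s28.png

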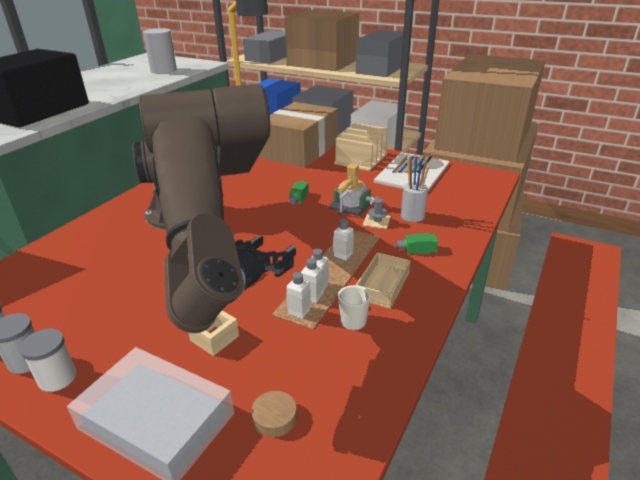

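Run:
```python
from h import *
print(env.finish_job())
```

```text
the job is handed in; nothing more can be done
None
```

I handed the job in at about 52 s, and my last camera checks showed everything in place. The hand-in itself gave no verdict.

- **Plug:** it is off the port and stands on its foot near the centre of the pad.
- **Elbow:** I lowered it about 30° short of opposite the pointer. It rested on the thread about 10 mm up, and I then screwed it clockwise about 149°. It went firm, with the flange top measuring 8 mm above the rim (seated). The spout lies over the pointer, about 1 mm off line by the cameras.
- **Bottles:** two tipped white bottles were present and both are now upright on the cork. All four bottles stand with caps centred over their bodies, within about 10 mm of the lane's middle line. I left the black and green lookalikes alone.
- **Water pot, brush tin and plywood box:** in the final top view each reads within about 2 mm of where it started.

**Disagreements:**
- **Bottle A:** I regripped it and moved it 15 mm, but later found it about 20 mm further along, touching neighbour 2. Neighbour 2 had shifted about 10 mm along the lane. This may have been the announced knock or a push of mine while releasing or backing off; I did not find out which. Both stayed upright and well inside the lane.
- **Cameras:** the top and wrist cameras differed by 2 to 3 mm, and I worked with values between the two.

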